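# Press the raised inlays flush into a batch of box lids

### The job

Press the raised inlays flush into the box lids: draw the empty tray out of the bench press, lay every lid, inlay up, in a bay of its own in the tray, slide the loaded tray all the way home into the press, and push the pedal right down to its stop. Then let the pedal come up again, draw the tray back out until its bays are clear of the press, set all the lids out flat, inlay up and side by side, on the cork mat, and put the empty tray away by sliding it fully home in the press. Do not disturb the small wooden box and the ink bottle standing behind the press.

Things in the scene. Friction and masses are not known exactly. Their poses are not given: they have to be found in the camera images.
- press: Low bench press, fixed, grey paint and bare steel, at most 97 mm high. Origin: on the table under the middle of its platen. Tray slides along its y axis, in through the mouth at y = +118 mm (faces +y); x points away from the robot; pedal on the -x side. A flat bed 8 mm thick, 124 mm wide, runs out of the mouth as a feed table to y = +500 mm. Columns at x = +-78, y = +-100 mm, 92 mm high.
- press_mouth (a point): Middle of the mouth between the guide rails, at bed level (8 mm above the table), at press y = +118 mm. From here inward to y = -118 the rails stand 104 mm apart (tray 100 mm wide), each with a lip that makes a slot 10 mm high over the bed for the tray's 6 mm edge. Outward the rails flare to about 124 mm apart in 35 mm.
- press_home (a point): Where tray_mid comes to lie when the tray is home against the back stop: x = 0, y = -1.5 mm in the press's frame, 14 mm above the table. Axes as the press's. Above it the platen's flat underside is 48.7 mm above the table with the pedal up, 34.5 mm with the pedal at its stop (the face of a lid in the tray is at 34 mm).
- pedal (a joint): Pedal lever angle, rad: 0 up, 0.15 down at its stop. Hinged on the far side of the press, the lever lies along the press's x axis and carries the platen down with it (95 mm from the hinge). A spring holds it up: about 6 N on the pad starts it, about 9 N holds it at the stop, plus about 2.5 N for each lid being pressed. It comes up by itself when let go.
- pedal_pad (a point): Middle of the top of the pedal's rubber pad (58 mm along press x, 74 mm along y), 270 mm from the hinge, about 96 mm above the table when up and 56 mm when down; it moves with the pedal.
- tray_mid (a point): Loose plywood tray (400 g), base 100 (x) x 232 (y) x 6 mm, axes along the press's. Point: floor of the middle bay, 6 mm above the underside. Bays 64 (x) x 72 (y) mm at y = -76, 0, +76 mm, rims 5 mm high, 4 mm thick. A 66 mm wide ledge at +y carries the handle. Starts empty in the press, home or up to 60 mm short of it. Bays are clear of the press from y = 230 mm in the press's frame.
- tray_handle (a point): Middle of the tray's steel bow handle: a round bar 12 mm thick, 38 mm long along the tray's y axis, its axis 34 mm above the ledge (40 mm above the tray's underside), 168 mm from tray_mid along +y.
- mat_top (a point): Centre of the upper face of the fixed cork mat, 100 mm (x) by 240 mm (y), 6 mm thick, on the table.
- lid1_mid (a point): Dark wooden box lid, loose, about 75 g: a block 56 mm (x) by 66 mm (y) by 20 mm high; this point is its centre, half-way up, z towards the inlay face. Two or three of the lids are there in any one start; an absent one has no pose.
- lid2_mid (a point): Dark wooden box lid, loose, about 75 g: a block 56 mm (x) by 66 mm (y) by 20 mm high; this point is its centre, half-way up, z towards the inlay face. Two or three of the lids are there in any one start; an absent one has no pose.
- lid3_mid (a point): Dark wooden box lid, loose, about 75 g: a block 56 mm (x) by 66 mm (y) by 20 mm high; this point is its centre, half-way up, z towards the inlay face. Two or three of the lids are there in any one start; an absent one has no pose.
- lid1_inlay_top (a point): Middle of the top of the round light-wood inlay (38 mm across) in the middle of lid1's face. It starts standing 4 to 7 mm proud (14 to 17 mm above lid1_mid) and yields stiffly (about 7 N); flush is 10.3 mm above lid1_mid. It stays where it is pressed to.
- lid2_inlay_top (a point): Middle of the top of the round light-wood inlay (38 mm across) in the middle of lid2's face. It starts standing 4 to 7 mm proud (14 to 17 mm above lid2_mid) and yields stiffly (about 7 N); flush is 10.3 mm above lid2_mid. It stays where it is pressed to.
- lid3_inlay_top (a point): Middle of the top of the round light-wood inlay (38 mm across) in the middle of lid3's face. It starts standing 4 to 7 mm proud (14 to 17 mm above lid3_mid) and yields stiffly (about 7 N); flush is 10.3 mm above lid3_mid. It stays where it is pressed to.
- lid1: lid1 itself; origin at the centre of its underside, 10 mm below lid1_mid.
- lid2: lid2 itself; origin at the centre of its underside, 10 mm below lid2_mid.
- lid3: lid3 itself; origin at the centre of its underside, 10 mm below lid3_mid.
- box_small: Bystander: small closed wooden box, 75 x 98 x 37 mm, origin under its centre.
- ink_bottle: Bystander: white bottle with a black cap, 49 mm across, 87 mm high, origin under its centre.

How it is judged:
On the way, in this order (a step that is already met when the one before it is completed fails the run):
1. every lid lies inlay up in the tray's bays and the tray is home in the press (y of tray_mid in the frame of press below 0.006 m and x of tray_mid in the frame of press between -0.005 and 0.005 m and x of lid1_mid in the frame of tray_mid between -0.008 and 0.008 m and y of lid1_mid in the frame of tray_mid between -0.085 and 0.085 m and z of lid1_mid in the frame of tray_mid between 0.005 and 0.013 m and angle between each of lid1_mid, lid2_mid, lid3_mid's own z axis and vertical below 0.1 rad and x of lid2_mid in the frame of tray_mid between -0.008 and 0.008 m and y of lid2_mid in the frame of tray_mid between -0.085 and 0.085 m and z of lid2_mid in the frame of tray_mid between 0.005 and 0.013 m and x of lid3_mid in the frame of tray_mid between -0.008 and 0.008 m and y of lid3_mid in the frame of tray_mid between -0.085 and 0.085 m and z of lid3_mid in the frame of tray_mid between 0.005 and 0.013 m), for 0.2 s.
2. with the tray home, the pedal is pushed down to its stop and the inlays are flush (y of tray_mid in the frame of press below 0.006 m and x of tray_mid in the frame of press between -0.005 and 0.005 m and value of joint pedal above 0.14 rad and z of lid1_inlay_top in the frame of lid1_mid below 0.0118 m and z of lid2_inlay_top in the frame of lid2_mid below 0.0118 m and z of lid3_inlay_top in the frame of lid3_mid below 0.0118 m), for 0.2 s.
3. the pedal is up again and the tray is drawn out clear of the press (value of joint pedal below 0.02 rad and y of tray_mid in the frame of press above 0.215 m and z of tray_mid in the frame of press between 0.01 and 0.018 m), for 0.2 s.
At the end, for the whole second after the job is handed in: Every lid lies flat, inlay up and at rest on the cork mat (its centre over the mat, not stacked), its inlay proud by less than 1.8 mm; the pedal is up; the tray is home in the press (tray_mid within 6 mm of the origin along the press's y, 5 mm along its x) (value of joint pedal below 0.02 rad and y of tray_mid in the frame of press below 0.006 m and x of tray_mid in the frame of press between -0.005 and 0.005 m and x of lid1_mid in the frame of mat_top between -0.05 and 0.05 m and y of lid1_mid in the frame of mat_top between -0.12 and 0.12 m and z of lid1_mid in the frame of mat_top between 0.006 and 0.0135 m and angle between each of lid1_mid, lid2_mid, lid3_mid's own z axis and vertical below 0.1 rad and linear speed of each of lid1, lid2, lid3 below 0.03 m/s and z of lid1_inlay_top in the frame of lid1_mid below 0.0118 m and x of lid2_mid in the frame of mat_top between -0.05 and 0.05 m and y of lid2_mid in the frame of mat_top between -0.12 and 0.12 m and z of lid2_mid in the frame of mat_top between 0.006 and 0.0135 m and z of lid2_inlay_top in the frame of lid2_mid below 0.0118 m and x of lid3_mid in the frame of mat_top between -0.05 and 0.05 m and y of lid3_mid in the frame of mat_top between -0.12 and 0.12 m and z of lid3_mid in the frame of mat_top between 0.006 and 0.0135 m and z of lid3_inlay_top in the frame of lid3_mid below 0.0118 m); the robot touches nothing.
It fails at once if the small wooden box is pushed more than 3 cm or tipped (distance of box_small from where it was at the start of the episode above 0.03 m or angle between box_small's own z axis and vertical above 0.5 rad).
It fails at once if the ink bottle is pushed more than 3 cm or tipped (distance of ink_bottle from where it was at the start of the episode above 0.03 m or angle between ink_bottle's own z axis and vertical above 0.5 rad).
Of lid1, lid2, lid3 only 2 to 3 are there at a start; the rules pass over those that are not, and their reading is None.
At some moment in a run one of lid1, lid2, lid3 may be knocked a few centimetres aside while the robot is not near it.
Once in a run the grip may slacken for a moment while it holds something.
It also fails if it takes over 210 s, if anything falls off the work surface, if the arm or the gripper's body presses on something with over 40 N, if the wrist force passes 120 N, or if a joint passes its speed limit or range.

### The arm

A 6-joint arm with a two-finger parallel gripper is mounted at the origin on a cart in front of the work surface, level with it; the furniture and walls round the work are solid. World frame = base frame: x ahead of the robot, y to its left, z up, the work surface at z = 0. Lengths are in m, angles in rad, forces in N, time in s.
With the tool pointing down it reaches from about 0.25 to 0.775 m from the base axis. Payload 4 kg.
Tool frame: the origin (TCP) lies at the very end of the fingers, on their centre line; the grasp point (between the pads) lies 19 mm behind it (manip.pinch_z is the distance from the TCP to the grasp point, in m); x points along the fingers, z is the direction in which the jaws open and shut, and the axes are right-handed (so a half turn about x gives the same grasp; the last joint's range is limited). The gripper opens to 85 mm and grips with 20 to 120 N. Pads are 22 mm wide; open, the fingers measure 114 mm over their backs; the gripper's body (76 mm by 85 mm) begins 54 mm behind the grasp point. The pads swing forward as they close: fully open they stand 13 mm farther back than shut.
Start: joints at [-1.426, 0.087, 1.371, -0, 1.684, -0.103], TCP at [0.135, -0.533, 0.231] pointing down, gripper open.
Joint ranges: [-3.1, 3.1], [-0.76, 2.03], [0.27, 2.55], [-1.08, 4.22], [0.17, 2.65], [-2.57, 2.57]. Speed limits (rad/s): [2.79, 2.79, 3.14, 3.14, 3.14, 3.14].

### API

Orientations are given as a unit quaternion [w, x, y, z].
In Python, from plant import manip gives the robot as it stands.
- The arm moves only by the tool move_arm, never from a script. Its argument "plan" is a list of rows, each an object with "linear": the shift along the tool's x, y, z in mm, a list of three; "delta_rot": the turn, a rotation vector about the tool's x, y, z in rad, a list of three; "hand": the opening, from -1 (shut) to 1 (fully open), so that 0 is half open. In form: [{"linear": [dx, dy, dz], "delta_rot": [ax, ay, az], "hand": hand}, ...]. A call has 1 to 20 rows; each row shifts and turns the commanded pose from where the row before left it, along the tool's axes as they then stand; what a row does not reach is not made up. A row lasts 1/12 s, in which the tool goes at most 41.7 mm and 7.16 degrees, less where a joint would pass 70% of its speed; a pose out of reach is approached as far as the arm can. A call is refused whole if a number of a shift passes 41.7 or a number of a turn 0.125, either way. A call with a gripper value outside its range is refused whole. The fingers move at their own pace and stop on an object; the grip force is fixed at half the most. Time passes only in rows, so rows that do not move let the fingers close. It gives the time, the measured TCP pose, the force and the opening at its end, in the units of the state.
- manip.read_state(): the state, without advancing time (a new reading comes with each control period).
- manip.camera(name): name is "side" or "top"; returns a dict with "frame" (384x512x3 uint8, red, green, blue), "vfov" (degrees; the focal length in pixels is half the picture's height over the tangent of half this angle, whatever the lens; pixels are square), "cx", "cy" (the principal point, pixels), "pose" (4x4, takes a point from camera to world coordinates). Camera axes: x right, y down, z forward; pixel columns grow to the right and rows downward; lengths in m; the calibration is good to about 2 mm. A picture is of the moment at which its call begins. There is no depth.
- manip.hand_in(): hands the job in, once; it reports no verdict.
Trained networks look in a picture, given as the dict that the camera call returned (one of the last four; its "shot" number tells which), for a name from the list of things; names that differ only in an ending like _2 or _b are one class to them, and where a whole thing is asked for, a point or a joint stands for the part that bears it (a point fixed in the world has none). Each returns a list of dicts, best first, with "score" (0 to 1); they miss things now and then, are a little off and sometimes report something else, mostly with a low value. They report only what shows in the picture. A call takes as long as a camera call.
- manip.silhouettes(picture, thing): "mask" (384x512 bool, what is visible of it) and "extent" ([left, top, right, bottom] in pixels, round what is visible of it).
- manip.landmark_of(picture, thing): "position" ([row, column] in pixels: a listed point, or the origin of a listed thing).
The state is a dict: "time_s": time; "qpos": joint angles; "joint_velocities": joint speeds; "tau": joint torques, N m; "eef_pos": TCP position; "tcp_rot": TCP orientation; "ft_force": force on the tool from outside, world axes, zero at the start; "wrist_torque": the same for the moment, N m; "grip_width": finger opening in m.
Only numpy, scipy, OpenCV 4.12 (cv2) and the standard library are available. Lean on these libraries where they do the work, as an engineer would, in place of code of your own. Each camera call takes 0.05 s, during which the arm holds its last target.

## Working session

There is one attempt and no reset: what is moved stays moved. The work goes in short steps, Python scripts to look and compute and a tool call to move; the robot and the scene stay as the last step left them, time stands still between calls to the robot, and variables do not carry over. Pictures are saved under pics/ and viewed, and the job is handed in when it is done.

Besides the shell and the picture viewer there is one more tool, called as name([rows], argument=value, ...), one row to a line, values as JSON. move_arm: Moves the arm, as the interface text tells. Its arguments: {"type":"object","properties":{"plan":{"type":"array","items":{"type":"object","properties":{"linear":{"type":"array","items":{"type":"number"}},"delta_rot":{"type":"array","items":{"type":"number"}},"hand":{"type":"number"}}}}},"required":["plan"]}

```bash
mkdir -p pics; ls; python3 - <<'E'
from plant import manip
import cv2,numpy as np
print(manip.read_state(), manip.pinch_z)
for n in ("top","side"):
    c=manip.camera(n); cv2.imwrite(f"pics/{n}0.png",c["frame"][:,:,::-1]); print(n,c["vfov"],c["cx"],c["cy"],np.round(c["pose"],4).tolist())
    for t in ["press","press_mouth","press_home","pedal_pad","tray_mid","tray_handle","mat_top","lid1_mid","lid2_mid","lid3_mid","lid1_inlay_top","box_small","ink_bottle"]:
        print(t,[(round(d["score"],2),np.round(d["position"],1).tolist()) for d in manip.landmark_of(c,t)][:5])
E
```

```text
pics
{'time_s': 0.0, 'qpos': array([-1.42611723e+00,  8.79732814e-02,  1.37228191e+00, -1.10191306e-05,
        1.68360392e+00, -1.03114321e-01]), 'joint_velocities': array([-0.00063756, -0.00019183, -0.0014721 ,  0.00038992,  0.00065392,
       -0.00195968]), 'tau': array([ 8.05528562e-04, -3.51863909e+01, -3.13273394e+01, -1.35642440e-04,
        1.08375659e-02,  1.61697994e-06]), 'eef_pos': array([ 0.13480699, -0.53270102,  0.23011511]), 'tcp_rot': array([ 0.55737572,  0.43492931,  0.55853762, -0.43382546]), 'ft_force': array([-0.23472461,  0.1494578 ,  0.64068949]), 'wrist_torque': array([-0.03258638,  0.01875537, -0.01850538]), 'grip_width': 0.08557589591391035} 0.0187
top 46.27280653755862 248.64659433619173 194.93792592124615 [[-0.0145, -0.9935, 0.1127, 0.4437], [-0.9997, 0.0164, 0.0161, 0.0322], [-0.0178, -0.1124, -0.9935, 1.4991], [0.0, 0.0, 0.0, 1.0]]
press [(0.67, [195.0, 334.9])]
press_mouth [(0.66, [147.3, 236.2]), (0.63, [191.9, 298.1])]
press_home []
pedal_pad [(0.77, [250.0, 340.7])]
tray_mid []
tray_handle [(0.64, [191.5, 282.0]), (0.53, [250.5, 263.4])]
mat_top [(0.
[... 392 characters left out ...]
46, 0.7576, -0.7417], [-0.0012, -0.8219, -0.5697, 0.701], [0.0, 0.0, 0.0, 1.0]]
press [(0.63, [301.5, 301.7]), (0.52, [224.5, 307.5])]
press_mouth [(0.6, [221.8, 307.3]), (0.15, [234.7, 269.7])]
press_home [(0.9, [293.2, 303.0]), (0.22, [187.4, 159.5])]
pedal_pad [(0.9, [290.6, 224.2])]
tray_mid []
tray_handle [(0.59, [236.2, 269.2]), (0.54, [251.3, 194.7])]
mat_top [(0.6, [252.9, 190.5])]
lid1_mid [(0.67, [210.5, 169.9]), (0.47, [182.5, 157.9])]
lid2_mid [(0.83, [185.1, 161.3]), (0.61, [210.1, 170.3])]
lid3_mid [(0.51, [293.2, 299.7])]
lid1_inlay_top [(0.6, [205.8, 167.2]), (0.42, [212.7, 170.1])]
box_small [(0.81, [203.4, 290.5])]
ink_bottle [(0.82, [221.9, 306.1]), (0.55, [186.3, 160.7])]
```

View pics/top0.png

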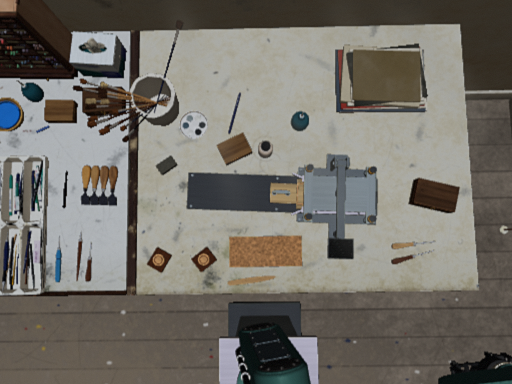

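View pics/side0.png

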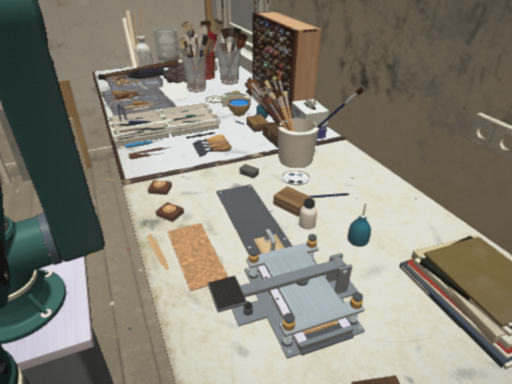

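```bash
cat > h.py <<'E'
from plant import manip
import cv2,numpy as np
def K(c):
    h=c["frame"].shape[0]; f=h/2/np.tan(np.radians(c["vfov"])/2); return f
def proj(c,P):
    P=np.atleast_2d(P); T=np.linalg.inv(c["pose"]); q=P@T[:3,:3].T+T[:3,3]; f=K(c)
    return np.c_[c["cx"]+f*q[:,0]/q[:,2], c["cy"]+f*q[:,1]/q[:,2]]  # col,row
def ray(c,uv,z):
    uv=np.atleast_2d(uv).astype(float); f=K(c)
    d=np.c_[(uv[:,0]-c["cx"])/f,(uv[:,1]-c["cy"])/f,np.ones(len(uv))]@c["pose"][:3,:3].T
    o=c["pose"][:3,3]; return o+d*((z-o[2])/d[:,2])[:,None]
def crop(c,x0,y0,x1,y1,s,name):
    im=cv2.resize(c["frame"][y0:y1,x0:x1,::-1],None,fx=s,fy=s,interpolation=cv2.INTER_CUBIC); cv2.imwrite("pics/"+name,im)
E
python3 - <<'E'
from h import *
import pickle
c=manip.camera("top"); s=manip.camera("side")
pickle.dump((c,s),open("cams0.pkl","wb"))
crop(c,135,140,395,275,3,"top_c.png"); crop(s,130,170,380,370,3,"side_c.png")
for n,cc in(("top",c),("side",s)):
    for t in ["lid1","lid2","lid3","tray_mid","mat_top","pedal_pad"]:
        for d in manip.silhouettes(cc,t)[:3]:
            m=d["mask"]; ys,xs=np.nonzero(m); r=cv2.minAreaRect(np.c_[xs,ys].astype(np.float32))
            print(n,t,round(d["score"],2),m.sum(),np.round(xs.mean(),1),np.round(ys.mean(),1),np.round(r[0],1),np.round(r[1],1),round(r[2],1))
E
```

```text
top lid1 0.9 391 158.9 259.0 [158.9 258.9] [18.5 21.6] 31.0
top lid1 0.61 344 203.4 258.9 [203.5 258.9] [17.2 21. ] 53.1
top lid1 0.59 8763 297.8 196.7 [281.5 206. ] [104. 189.] 90.0
top lid2 0.9 391 158.9 259.0 [158.9 258.9] [18.5 21.6] 31.0
top lid2 0.61 344 203.4 258.9 [203.5 258.9] [17.2 21. ] 53.1
top lid2 0.59 8763 297.8 196.7 [281.5 206. ] [104. 189.] 90.0
top lid3 0.9 391 158.9 259.0 [158.9 258.9] [18.5 21.6] 31.0
top lid3 0.61 344 203.4 258.9 [203.5 258.9] [17.2 21. ] 53.1
top lid3 0.59 8763 297.8 196.7 [281.5 206. ] [104. 189.] 90.0
top tray_mid 0.56 737 287.1 192.3 [286. 193.] [28. 34.] 90.0
top mat_top 0.61 2229 264.9 250.6 [265.  250.6] [30.5 72.5] 89.0
top mat_top 0.54 1238 340.3 219.7 [343.2 208.3] [ 25.8 100.2] 4.4
top pedal_pad 0.8 1158 340.4 218.8 [340.5 208.5] [99. 25.] 90.0
side lid1 0.66 371 169.0 211.5 [168.9 211.3] [26.  17.3] 21.8
side lid1 0.53 286 158.6 187.2 [158.5 187.1] [22.9 13.6] 4.4
side lid2 0.66 371 169.0 211.5 [168.9 211.3] [26.  17.3] 21.8
side lid2 0.53 286 158.6 187.2 [158.5 187.1] [22.9 13.6] 4.4
side lid3 0.66 371 169.0 211.5 [168.9 211.3] [26.  17.3] 21.8
side lid3 0.53 286 158.6 187.2 [158.5 187.1] [22.9 13.6] 4.4
side tray_mid 0.93 550 281.2 263.4 [289.9 284.3] [118.   34.7] 54.8
side mat_top 0.73 2291 196.1 256.1 [197.  254.4] [63.9 40.1] 68.2
side mat_top 0.17 2219 264.6 283.8 [276.7 276.8] [ 31.6 136.6] 72.5
side pedal_pad 0.69 2285 263.6 284.1 [277.  278.7] [ 31.9 138. ] 74.1
```

View pics/top_c.png

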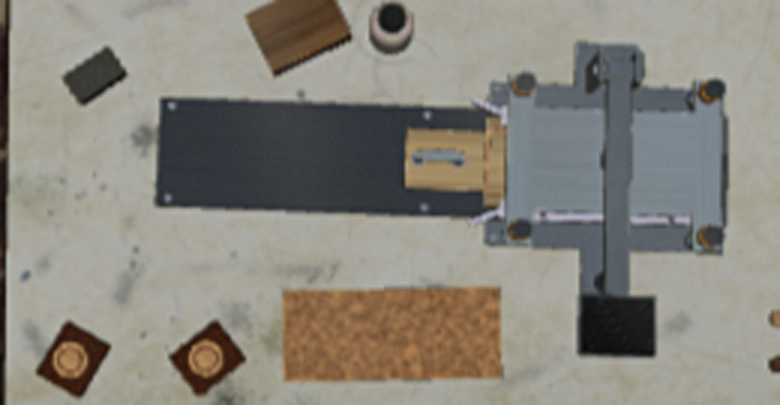

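View pics/side_c.png

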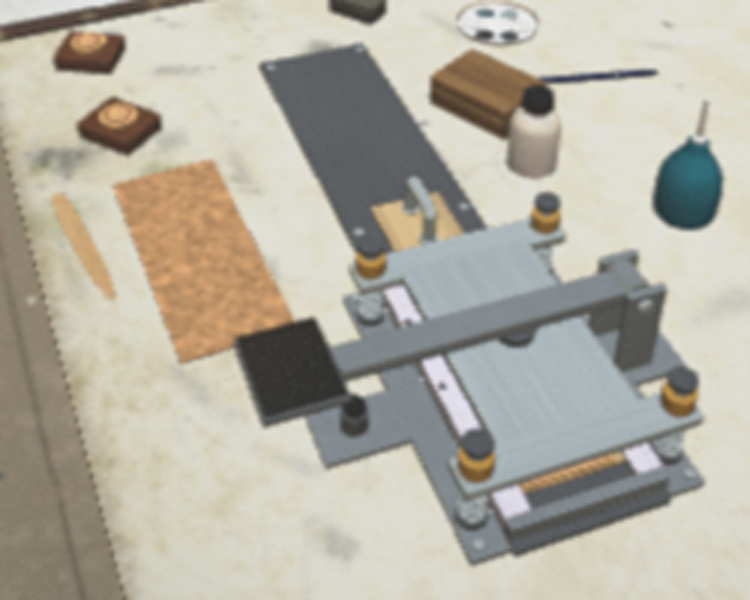

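```bash
cat > fit0.py <<'E'
from h import *
import pickle
from scipy.optimize import least_squares
c,s=pickle.load(open("cams0.pkl","rb"))
T=lambda p:(p[0]/3+135,p[1]/3+140); S=lambda p:(p[0]/3+130,p[1]/3+170)
def R(a): return np.array([[np.cos(a),-np.sin(a),0],[np.sin(a),np.cos(a),0],[0,0,1]])
Pp=[(.078,.1,.092),(.078,-.1,.092),(-.078,.1,.092),(-.078,-.1,.092),(.062,.5,.008),(-.062,.5,.008)]
tp=[(523,80),(712,88),(519,227),(710,234),(160,98),(155,206)]
sp=[(545,203),(680,377),(370,248),(476,440),(362,45),(262,66)]
def res(v,P,t,sd):
    W=np.array(P)@R(v[2]).T+[v[0],v[1],0]
    return np.r_[(proj(c,W)-np.array([T(p) for p in t])).ravel(),(proj(s,W)-np.array([S(p) for p in sd])).ravel()]
r=least_squares(res,[.45,-.2,0],args=(Pp,tp,sp),loss="soft_l1"); print("press",r.x); print(np.round(res(r.x,Pp,tp,sp).reshape(-1,2),1).tolist())
Pm=[(.05,.12,.006),(.05,-.12,.006),(-.05,-.12,.006),(-.05,.12,.006)]
rm=least_squares(res,[.25,0,0],args=(Pm,[(283,289),(499,287),(501,379),(284,380)],[(113,185),(213,160),(292,322),(182,360)][1:2]+[(292,322),(182,360),(113,185)]))
print("mat",rm.x,np.round(res(rm.x,Pm,[(283,289),(499,287),(501,379),(284,380)],[(213,160),(292,322),(182,360),(113,185)]).reshape(-1,2),1).tolist())
E
python3 fit0.py
```

```text
press [ 0.6063596  -0.23929649 -0.05287514]
[[1.6, 0.2], [2.1, -0.3], [1.8, 0.4], [2.4, 0.4], [0.5, -0.9], [0.2, -0.2], [0.2, -2.3], [0.6, -0.9], [-0.7, -2.6], [-0.4, -0.6], [-0.4, -1.8], [-2.2, -1.9]]
mat [ 0.42684786  0.0017336  -0.00290377] [[0.2, -0.3], [0.8, -0.5], [0.9, -0.6], [0.1, -0.1], [-0.6, -1.4], [1.1, 0.4], [-1.6, -0.2], [-0.8, -1.3]]
```

```bash
cat >> h.py <<'E'
def Rz(a): return np.array([[np.cos(a),-np.sin(a),0],[np.sin(a),np.cos(a),0],[0,0,1]])
B=np.array([(x,y,z) for x in(-.028,.028) for y in(-.033,.033) for z in(0,.02)])
a_=np.linspace(0,2*np.pi,20)[:-1]
B=np.r_[B,np.c_[.019*np.cos(a_),.019*np.sin(a_),.0255+0*a_]]
def sil(c,v,z0,inl=.0255):
    b=B.copy(); b[8:,2]=inl
    def hull(p):
        m=np.zeros((384*4,512*4),np.uint8); h=cv2.convexHull(((p+.5)*4-.5).round().astype(np.int32)); cv2.fillConvexPoly(m,h,1); return m
    p=proj(c,b@Rz(v[2]).T+[v[0],v[1],z0])
    m=hull(p[:8])|hull(np.r_[p[8:]])
    return cv2.resize(m.astype(np.float32),(512,384),interpolation=cv2.INTER_AREA)
def fitlid(views,x0,z0,inl=.0255,box=25):
    from scipy.optimize import minimize
    def cost(v):
        e=0
        for c,m in views:
            e+=np.abs(sil(c,v,z0,inl)-m).sum()/m.sum()
        return e
    best=None
    for a in np.radians(np.arange(-90,90,15)):
        r=minimize(cost,[*x0,a],method="Nelder-Mead",options=dict(initial_simplex=[[x0[0],x0[1],a],[x0[0]+.01,x0[1],a],[x0[0],x0[1]+.01,a],[x0[0],x0[1],a+.25]],maxiter=80,xatol=1e-4,fatol=1e-4))
        if best is None or r.fun<best[0]-1e-9: best=(r.fun,r.x); 
        L.append((round(r.fun,3),np.round(r.x,4).tolist()))
    return best
L=[]
E
python3 - <<'E'
from h import *
import h,time
c=manip.camera("top"); s=manip.camera("side")
mt=[d["mask"] for d in manip.silhouettes(c,"lid1") if d["mask"].sum()<800]
ms=[d["mask"] for d in manip.silhouettes(s,"lid1") if d["mask"].sum()<800]
W=[ray(c,np.argwhere(m).mean(0)[::-1],.012)[0,:2] for m in mt]
V=[ray(s,np.argwhere(m).mean(0)[::-1],.012)[0,:2] for m in ms]
print(W,V)
for w,m in zip(W,mt):
    j=np.argmin([np.linalg.norm(w-v) for v in V])
    h.L.clear()
    print(fitlid([(c,m),(s,ms[j])],w,0)); print(sorted(h.L)[:5])
pz=[.6064,-.2393,-.0529]
for cc in(c,s):
    for d in manip.landmark_of(cc,"tray_handle"):
        p=ray(cc,d["position"][::-1],.048)[0]; print("handle",d["score"],p, Rz(-pz[2])@(p-[pz[0],pz[1],0]))
    for n,z in(("pedal_pad",.096),("press_home",.014),("press_mouth",.008),("mat_top",.006)):
      for d in manip.landmark_of(cc,n):
        p=ray(cc,d["position"][::-1],z)[0]; print(n,d["score"],p, Rz(-pz[2])@(p-[pz[0],pz[1],0]))
E
```

```text
[array([0.40470936, 0.35417093]), array([0.40521779, 0.20742617])] [array([0.40267482, 0.34619783]), array([0.40245305, 0.19950813])]
(np.float64(0.3645501224955532), array([0.40454973, 0.35445159, 1.07121766]))
[(np.float64(0.365), [0.4045, 0.3545, 1.0712]), (np.float64(0.368), [0.4053, 0.3541, 1.073]), (np.float64(0.37), [0.4054, 0.354, 1.0748]), (np.float64(0.372), [0.4045, 0.3543, 1.0244]), (np.float64(0.372), [0.405, 0.3547, 1.0606])]
(np.float64(0.24369631870173847), array([0.40473532, 0.20621866, 0.66418224]))
[(np.float64(0.244), [0.4038, 0.2053, 0.689]), (np.float64(0.244), [0.4047, 0.2061, 0.669]), (np.float64(0.244), [0.4047, 0.2062, 0.6642]), (np.float64(0.246), [0.4038, 0.2053, 0.6777]), (np.float64(0.247), [0.4048, 0.2056, 0.6437])]
handle 0.94 [ 0.6255043 -0.0585486  0.048    ] [0.00952029 0.1815087  0.048     ]
pedal_pad 0.64 [ 0.41675211 -0.215797    0.096     ] [-0.19062533  0.01344243  0.096     ]
pedal_pad 0.62 [0.40698127 0.33170303 0.096     ] [-0.22933174  0.55965994  0.096     ]
press_mouth 0.65 [ 0.62054209 -0.11447267  0.008     ] [0.00752202 0.12540048 0.008     ]
press_mouth 0.53 [0.76691381 0.013711   0.008     ] [0.14691123 0.26114429 0.008     ]
press_mouth 0.46 [ 0.41763598 -0.23340913  0.008     ] [-0.18881144 -0.00409833  0.008     ]
mat_top 0.78 [0.42820063 0.00544669 0.006     ] [-0.19089115  0.23498196  0.006     ]
mat_top 0.58 [0.40200451 0.35056225 0.006     ] [-0.23529873  0.57822962  0.006     ]
handle 0.65 [ 0.61234337 -0.05775439  0.048     ] [-0.00366423  0.18160591  0.048     ]
pedal_pad 0.77 [ 0.42436054 -0.22821872  0.096     ] [-0.18237074  0.00144039  0.096     ]
press_home 0.72 [ 0.61645198 -0.23356257  0.014     ] [0.00973455 0.00626091 0.014     ]
mat_top 0.62 [0.42505233 0.01051163 0.006     ] [-0.19430286  0.23987336  0.006     ]
```

```bash
cat > ov.py <<'E'
from h import *
import pickle,sys
c,s=pickle.load(open("cams0.pkl","rb"))
pz=[float(a) for a in sys.argv[1:4]]; hy=float(sys.argv[4])
def draw(cc,x0,y0,x1,y1,name):
    k=4; im=cv2.resize(cc["frame"][y0:y1,x0:x1,::-1],None,fx=k,fy=k,interpolation=cv2.INTER_CUBIC)
    def ln(pts,col):
        W=np.array(pts)@Rz(pz[2]).T+[pz[0],pz[1],0]; p=(proj(cc,W)-[x0,y0]+.5)*k-.5
        cv2.polylines(im,[p.round().astype(np.int32)],True,col,1)
    ln([(-.062,.118,.008),(-.062,.5,.008),(.062,.5,.008),(.062,.118,.008)],(0,255,0))
    for x in(-.078,.078):
        for y in(-.1,.1): ln([(x+.009*np.cos(t),y+.009*np.sin(t),.092) for t in np.linspace(0,6.28,16)],(0,0,255))
    ln([(-.195-.029+.0,-.037,.096),(-.195-.029,.037,.096),(-.195+.029,.037,.096),(-.195+.029,-.037,.096)] if 0 else [(-.175+dx,dy,.096) for dx,dy in((-.029,-.037),(-.029,.037),(.029,.037),(.029,-.037))],(255,255,0))
    ln([(0,hy-.019,.048),(0,hy+.019,.048)],(255,0,255))
    cv2.imwrite("pics/"+name,im)
draw(c,180,145,380,275,sys.argv[5]+"_t.png"); draw(s,170,180,370,330,sys.argv[5]+"_s.png")
E
python3 ov.py .6064 -.2393 -.0529 .1815 ov1
```

```text
(no output)
```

View pics/ov1_t.png

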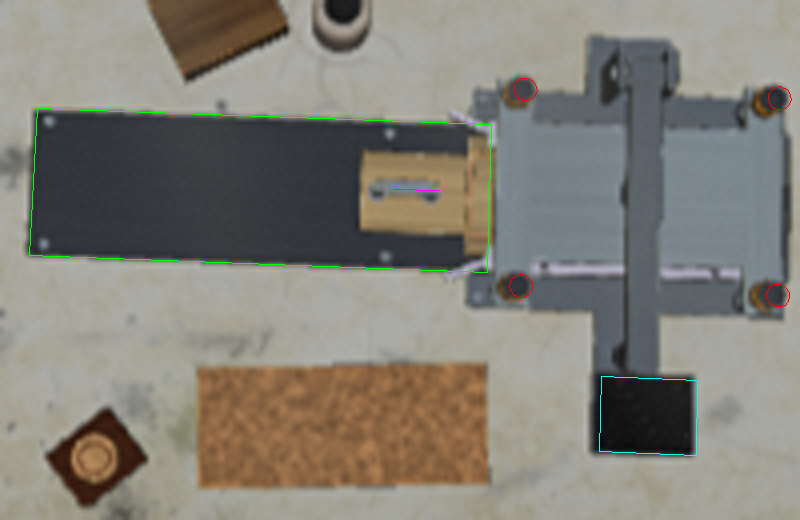

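View pics/ov1_s.png

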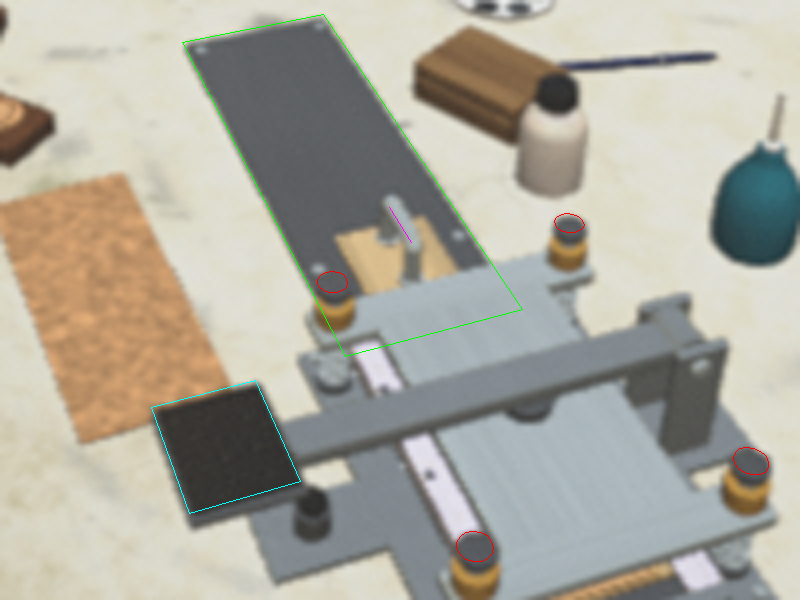

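```bash
cat >> h.py <<'E'
from scipy.spatial.transform import Rotation as Ro
PR=np.array([.6064,-.2375,-.053])
def p2w(p): return Rz(PR[2])@np.array(p)+[PR[0],PR[1],0]
def w2p(p): return Rz(-PR[2])@(np.array(p)-[PR[0],PR[1],0])
def need(xyz,jaw,st=None):
    "jaw: world angle of tool z (jaw direction), mod pi"
    st=st or manip.read_state(); q=st["tcp_rot"]; R=Ro.from_quat([q[1],q[2],q[3],q[0]])
    best=None
    for a in(jaw,jaw+np.pi):
        x=np.array([0,0,-1.]); z=np.array([np.cos(a),np.sin(a),0]); y=np.cross(z,x)
        T=Ro.from_matrix(np.c_[x,y,z]); rv=(R.inv()*T).as_rotvec()
        if best is None or np.linalg.norm(rv)<np.linalg.norm(best[0]): best=(rv,T)
    d=np.array(xyz)-st["eef_pos"]
    zz=R.as_matrix()[:,2]
    print("t",round(st["time_s"],2),"pos",np.round(st["eef_pos"],4),"jaw",round(np.arctan2(zz[1],zz[0]),4),"F",np.round(st["ft_force"],1),"w",round(st["grip_width"],4),"q6",round(st["qpos"][5],2),round(st["qpos"][0],2))
    print(" before-rot lin",np.round(R.inv().apply(d)*1e3,1)," rot",np.round(best[0],4)," after-rot lin",np.round(best[1].inv().apply(d)*1e3,1))
E
python3 - <<'E'
from h import *
need([.6163,-.0526,.15],PR[2]); st=manip.read_state();print(st["qpos"])
E
```

```text
t 2.8 pos [ 0.1349 -0.5332  0.2313] jaw -1.323 F [-0.3 -0.4  0.3] w 0.0853 q6 -0.1 -1.43
 before-rot lin [  81.3  584.6 -347.9]  rot [-1.27  0.    0.  ]  after-rot lin [ 81.3 505.4 455.3]
[-1.42613142e+00  8.72067848e-02  1.37071475e+00 -4.48855799e-06
  1.68360811e+00 -1.03088327e-01]
```

move_arm([
  {"linear": [0,0,0],"delta_rot": [-0.1155,0,0],"hand": 1},
  {"linear": [0,0,0],"delta_rot": [-0.1155,0,0],"hand": 1},
  {"linear": [0,0,0],"delta_rot": [-0.1155,0,0],"hand": 1},
  {"linear": [0,0,0],"delta_rot": [-0.1155,0,0],"hand": 1},
  {"linear": [0,0,0],"delta_rot": [-0.1155,0,0],"hand": 1},
  {"linear": [0,0,0],"delta_rot": [-0.1155,0,0],"hand": 1},
  {"linear": [0,0,0],"delta_rot": [-0.1155,0,0],"hand": 1},
  {"linear": [0,0,0],"delta_rot": [-0.1155,0,0],"hand": 1},
  {"linear": [0,0,0],"delta_rot": [-0.1155,0,0],"hand": 1},
  {"linear": [0,0,0],"delta_rot": [-0.1155,0,0],"hand": 1},
  {"linear": [0,0,0],"delta_rot": [-0.1155,0,0],"hand": 1},
  {"linear": [0,25,23],"delta_rot": [0,0,0],"hand": 1},
  {"linear": [0,25,23],"delta_rot": [0,0,0],"hand": 1},
  {"linear": [0,25,23],"delta_rot": [0,0,0],"hand": 1},
  {"linear": [0,25,23],"delta_rot": [0,0,0],"hand": 1},
  {"linear": [0,25,23],"delta_rot": [0,0,0],"hand": 1},
  {"linear": [0,25,23],"delta_rot": [0,0,0],"hand": 1},
  {"linear": [0,25,23],"delta_rot": [0,0,0],"hand": 1},
  {"linear": [0,25,23],"delta_rot": [0,0,0],"hand": 1},
])

```text
time_s: 4.38
eef_pos: [0.33, -0.3418, 0.2316]
tcp_rot: [0.707, 0.018, 0.707, -0.019]
ft_force: [0.6, -0.5, -0.8]
grip_width: 0.0853
```

```bash
python3 -c "
from h import *
need([.6163,-.0526,.15],PR[2])"
```

```text
t 4.38 pos [ 0.33   -0.3418  0.2316] jaw -0.0527 F [ 0.6 -0.5 -0.8] w 0.0853 q6 -0.87 -0.92
 before-rot lin [ 81.5 304.  270.6]  rot [0.0003 0.0005 0.0006]  after-rot lin [ 81.6 304.  270.5]
```

move_arm([
  {"linear": [0,30,27],"delta_rot": [0,0,0],"hand": 1},
  {"linear": [0,30,27],"delta_rot": [0,0,0],"hand": 1},
  {"linear": [0,30,27],"delta_rot": [0,0,0],"hand": 1},
  {"linear": [0,30,27],"delta_rot": [0,0,0],"hand": 1},
  {"linear": [0,30,27],"delta_rot": [0,0,0],"hand": 1},
  {"linear": [0,30,27],"delta_rot": [0,0,0],"hand": 1},
  {"linear": [10,30,27],"delta_rot": [0,0,0],"hand": 1},
  {"linear": [20,30,27],"delta_rot": [0,0,0],"hand": 1},
  {"linear": [20,30,27],"delta_rot": [0,0,0],"hand": 1},
  {"linear": [20,30,27],"delta_rot": [0,0,0],"hand": 1},
  {"linear": [30,4,0],"delta_rot": [0,0,0],"hand": 1},
  {"linear": [20,0,0],"delta_rot": [0,0,0],"hand": 1},
  {"linear": [0,0,0],"delta_rot": [0,0,0],"hand": 1},
])

```text
time_s: 5.47
eef_pos: [0.6052, -0.0585, 0.1092]
tcp_rot: [0.703, 0.019, 0.711, -0.017]
ft_force: [-0.7, 0.3, -0.4]
grip_width: 0.0853
```

```bash
python3 -c "
from h import *
need([.6163,-.0526,.03],PR[2])
c=manip.camera('top'); s=manip.camera('side')
a=c['frame'][130:260,180:380]; b=s['frame'][160:290,170:370]
cv2.imwrite('pics/g1.png',cv2.resize(np.vstack([a,b])[:,:,::-1],None,fx=2.3,fy=2.3,interpolation=cv2.INTER_CUBIC))
print(proj(c,[manip.read_state()['eef_pos']]),proj(s,[manip.read_state()['eef_pos']]))
"
```

```text
t 5.47 pos [ 0.6052 -0.0585  0.1092] jaw -0.0507 F [-0.7  0.3 -0.4] w 0.0853 q6 -0.14 -0.19
 before-rot lin [79.1  6.3 11.8]  rot [ 0.0023 -0.0118 -0.0014]  after-rot lin [79.2  6.5 10.8]
[[285.62436451 192.03528872]] [[267.72924296 216.77320809]]
```

View pics/g1.png

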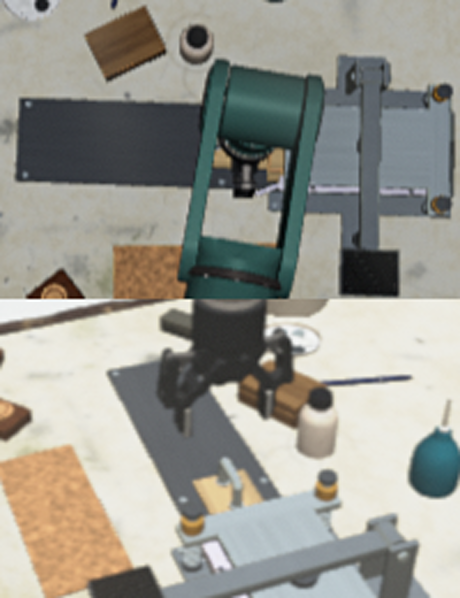

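move_arm([
  {"linear": [0,6,11],"delta_rot": [0.002,-0.012,-0.001],"hand": 1},
  {"linear": [20,0,0],"delta_rot": [0,0,0],"hand": 1},
  {"linear": [20,0,0],"delta_rot": [0,0,0],"hand": 1},
  {"linear": [20,0,0],"delta_rot": [0,0,0],"hand": 1},
  {"linear": [19,0,0],"delta_rot": [0,0,0],"hand": 1},
  {"linear": [0,0,0],"delta_rot": [0,0,0],"hand": 1},
])

```text
time_s: 6.07
eef_pos: [0.6196, -0.0549, 0.0348]
tcp_rot: [0.71, 0.019, 0.704, -0.02]
ft_force: [-1.6, 0.4, -0.1]
grip_width: 0.0854
```

```bash
python3 -c "
from h import *
need([.6163,-.0526,.03],PR[2])
c=manip.camera('top'); s=manip.camera('side')
crop(s,200,180,340,290,5,'g2.png')
"
```

```text
t 6.07 pos [ 0.6196 -0.0549  0.0348] jaw -0.0555 F [-1.6  0.4 -0.1] w 0.0854 q6 -0.12 -0.18
 before-rot lin [ 4.7  2.1 -3.5]  rot [-0.0025  0.0088  0.0004]  after-rot lin [ 4.8  2.1 -3.4]
```

View pics/g2.png

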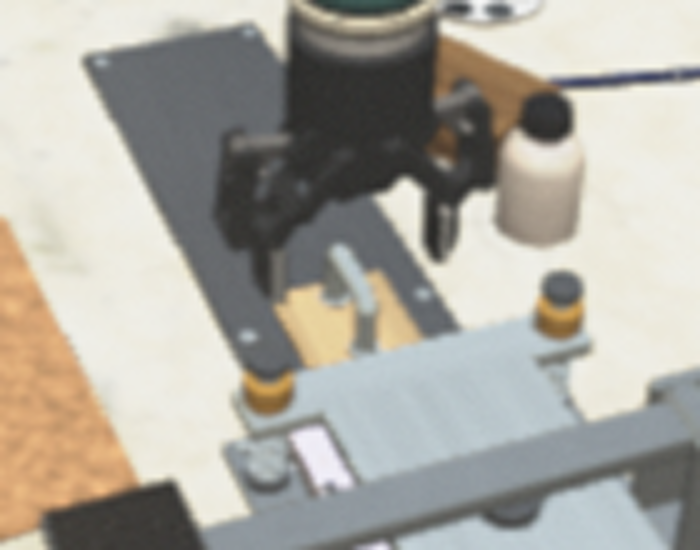

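move_arm([
  {"linear": [5,-1,-4],"delta_rot": [0,0.008,0],"hand": 1},
  {"linear": [0,0,0],"delta_rot": [0,0,0],"hand": 1},
  {"linear": [0,0,0],"delta_rot": [0,0,0],"hand": -1},
  {"linear": [0,0,0],"delta_rot": [0,0,0],"hand": -1},
  {"linear": [0,0,0],"delta_rot": [0,0,0],"hand": -1},
  {"linear": [0,0,0],"delta_rot": [0,0,0],"hand": -1},
  {"linear": [0,0,0],"delta_rot": [0,0,0],"hand": -1},
  {"linear": [0,0,0],"delta_rot": [0,0,0],"hand": -1},
  {"linear": [0,0,0],"delta_rot": [0,0,0],"hand": -1},
  {"linear": [0,0,0],"delta_rot": [0,0,0],"hand": -1},
])

```text
time_s: 7.0
eef_pos: [0.6171, -0.0557, 0.0322]
tcp_rot: [0.709, 0.019, 0.705, -0.02]
ft_force: [0.8, 0.4, 1.2]
grip_width: 0.0103
```

```bash
python3 -c "
from h import *
need([.6163,-.0526,.03],PR[2])
c=manip.camera('top'); s=manip.camera('side')
crop(s,200,180,340,290,5,'g3.png')
"
```

```text
t 7.0 pos [ 0.6171 -0.0557  0.0322] jaw -0.0542 F [0.8 0.4 1.2] w 0.0103 q6 -0.13 -0.18
 before-rot lin [ 2.1  3.  -0.9]  rot [-0.0012  0.0052  0.0011]  after-rot lin [ 2.2  3.  -0.9]
```

View pics/g3.png

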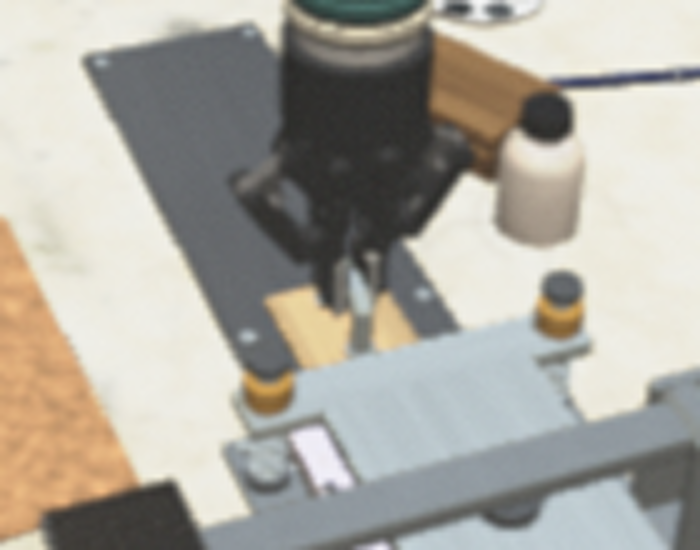

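move_arm([
  {"linear": [0,5,0],"delta_rot": [0,0,0],"hand": -1},
  {"linear": [0,10,0],"delta_rot": [0,0,0],"hand": -1},
  {"linear": [0,10,0],"delta_rot": [0,0,0],"hand": -1},
  {"linear": [0,10,0],"delta_rot": [0,0,0],"hand": -1},
  {"linear": [0,10,0],"delta_rot": [0,0,0],"hand": -1},
  {"linear": [0,10,0],"delta_rot": [0,0,0],"hand": -1},
])

```text
time_s: 7.6
eef_pos: [0.6197, -0.0007, 0.0322]
tcp_rot: [0.708, 0.018, 0.705, -0.02]
ft_force: [0.4, -5.0, 4.4]
grip_width: 0.0103
```

```bash
python3 -c "
from h import *
need(p2w([.003,.40,.032]),PR[2]); print(w2p(manip.read_state()['eef_pos']))
"
```

```text
t 7.6 pos [ 0.6197 -0.0007  0.0322] jaw -0.0547 F [ 0.4 -5.   4.4] w 0.0103 q6 -0.04 -0.09
 before-rot lin [ -0.3 162.9   2. ]  rot [-0.0017  0.0046  0.0029]  after-rot lin [  0.2 162.9   2.3]
[0.00074279 0.23712387 0.03219692]
```

move_arm([
  {"linear": [0,12,0],"delta_rot": [0,0,0],"hand": -1},
  {"linear": [0,12,0],"delta_rot": [0,0,0],"hand": -1},
  {"linear": [0,12,0],"delta_rot": [0,0,0],"hand": -1},
  {"linear": [0,12,0],"delta_rot": [0,0,0],"hand": -1},
  {"linear": [0,12,0],"delta_rot": [0,0,0],"hand": -1},
  {"linear": [0,12,0],"delta_rot": [0,0,0],"hand": -1},
  {"linear": [0,12,0],"delta_rot": [0,0,0],"hand": -1},
  {"linear": [0,12,0],"delta_rot": [0,0,0],"hand": -1},
  {"linear": [0,12,0],"delta_rot": [0,0,0],"hand": -1},
  {"linear": [0,12,0],"delta_rot": [0,0,0],"hand": -1},
  {"linear": [0,12,0],"delta_rot": [0,0,0],"hand": -1},
  {"linear": [0,12,0],"delta_rot": [0,0,0],"hand": -1},
  {"linear": [0,12,0],"delta_rot": [0,0,0],"hand": -1},
  {"linear": [0,12,0],"delta_rot": [0,0,0],"hand": -1},
  {"linear": [0,0,0],"delta_rot": [0,0,0],"hand": -1},
])

```text
time_s: 8.85
eef_pos: [0.6284, 0.1699, 0.0322]
tcp_rot: [0.708, 0.019, 0.705, -0.018]
ft_force: [-0.5, 1.9, 4.1]
grip_width: 0.0099
```

```bash
python3 -c "
from h import *
need(p2w([.003,.40,.032]),PR[2]); print(w2p(manip.read_state()['eef_pos']))
c=manip.camera('top'); s=manip.camera('side')
crop(c,150,120,350,270,4,'g4t.png')
crop(s,150,130,350,280,4,'g4s.png')
"
```

```text
t 8.85 pos [0.6284 0.1699 0.0322] jaw -0.0525 F [-0.5  1.9  4.1] w 0.0099 q6 0.23 0.18
 before-rot lin [ 0.2 -8.   2.6]  rot [ 0.0005  0.0042 -0.0009]  after-rot lin [ 0.2 -8.   2.6]
[0.00043337 0.40796937 0.03216074]
```

View pics/g4s.png

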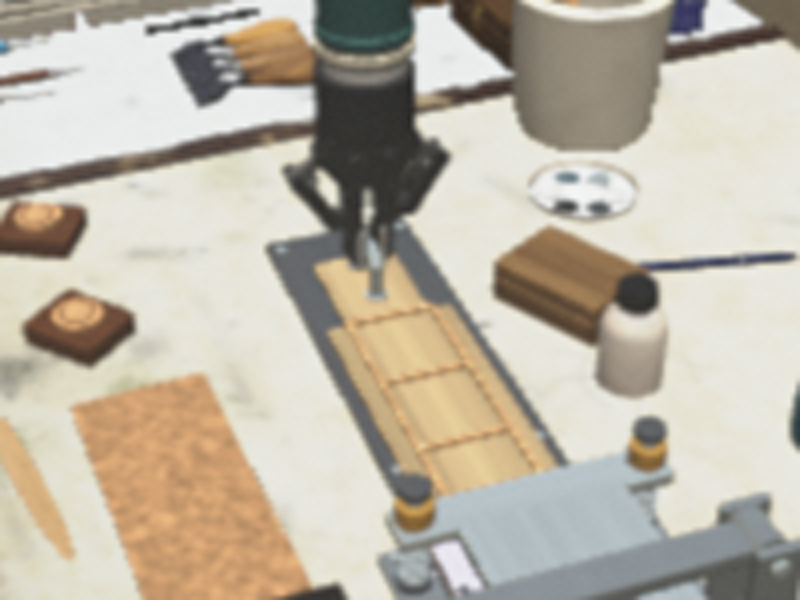

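View pics/g4t.png

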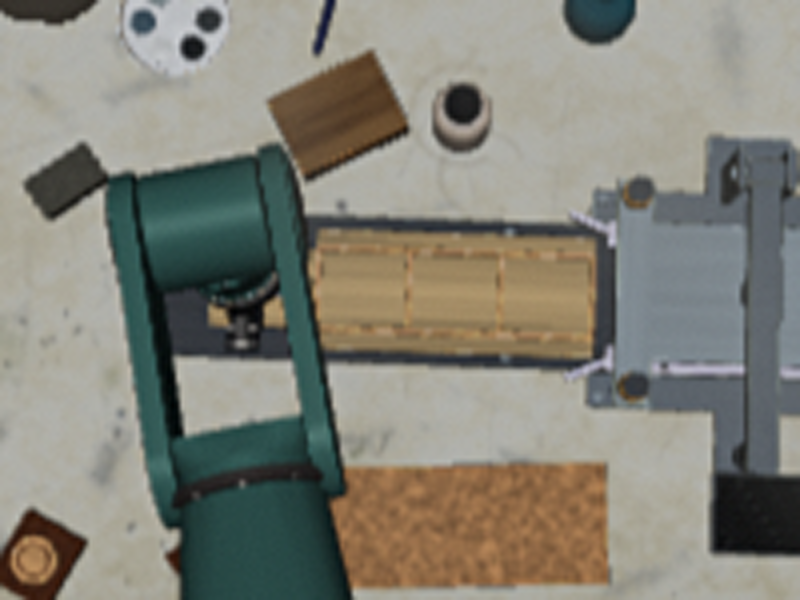

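move_arm([
  {"linear": [0,0,0],"delta_rot": [0,0,0],"hand": 1},
  {"linear": [0,0,0],"delta_rot": [0,0,0],"hand": 1},
  {"linear": [0,0,0],"delta_rot": [0,0,0],"hand": 1},
  {"linear": [0,0,0],"delta_rot": [0,0,0],"hand": 1},
  {"linear": [0,0,0],"delta_rot": [0,0,0],"hand": 1},
  {"linear": [0,0,0],"delta_rot": [0,0,0],"hand": 1},
  {"linear": [-20,0,0],"delta_rot": [0,0,0],"hand": 1},
  {"linear": [-30,0,0],"delta_rot": [0,0,0],"hand": 1},
  {"linear": [-30,0,0],"delta_rot": [0,0,0],"hand": 1},
  {"linear": [-20,0,0],"delta_rot": [0,0,0],"hand": 1},
])

```text
time_s: 9.78
eef_pos: [0.6293, 0.1671, 0.1348]
tcp_rot: [0.709, 0.019, 0.704, -0.02]
ft_force: [0.2, 0.9, 2.0]
grip_width: 0.0851
```

```bash
python3 -c "
from h import *
need([.4047,.2060,.12],.664)
"
```

```text
t 9.78 pos [0.6293 0.1671 0.1348] jaw -0.0548 F [0.2 0.9 2. ] w 0.0851 q6 0.23 0.17
 before-rot lin [  13.    26.6 -226.5]  rot [-0.7188  0.0071  0.003 ]  after-rot lin [  14.8  169.  -152.9]
```

move_arm([
  {"linear": [0,3.3,-28.3],"delta_rot": [0,0,0],"hand": 1},
  {"linear": [0,3.3,-28.3],"delta_rot": [0,0,0],"hand": 1},
  {"linear": [0,3.3,-28.3],"delta_rot": [0,0,0],"hand": 1},
  {"linear": [0,3.3,-28.3],"delta_rot": [0,0,0],"hand": 1},
  {"linear": [0,3.3,-28.3],"delta_rot": [0,0,0],"hand": 1},
  {"linear": [0,3.3,-28.3],"delta_rot": [0,0,0],"hand": 1},
  {"linear": [0,3.3,-28.3],"delta_rot": [0,0,0],"hand": 1},
  {"linear": [0,3.3,-28.3],"delta_rot": [0,0,0],"hand": 1},
  {"linear": [0,0,0],"delta_rot": [-0.12,0,0],"hand": 1},
  {"linear": [0,0,0],"delta_rot": [-0.12,0,0],"hand": 1},
  {"linear": [0,0,0],"delta_rot": [-0.12,0,0],"hand": 1},
  {"linear": [0,0,0],"delta_rot": [-0.12,0,0],"hand": 1},
  {"linear": [0,0,0],"delta_rot": [-0.12,0,0],"hand": 1},
  {"linear": [0,0,0],"delta_rot": [-0.12,0,0],"hand": 1},
  {"linear": [0,0,0],"delta_rot": [0,0,0],"hand": 1},
])

```text
time_s: 11.03
eef_pos: [0.4037, 0.2057, 0.1307]
tcp_rot: [0.669, -0.232, 0.667, 0.231]
ft_force: [-0.5, 0.5, 0.6]
grip_width: 0.0854
```

```bash
python3 -c "
from h import *
need([.4047,.2060,.006],.664)
import pickle
c=manip.camera('top'); s=manip.camera('side'); pickle.dump((c,s),open('cams1.pkl','wb'))
crop(c,130,130,330,280,4,'g5t.png')
crop(s,130,130,330,280,4,'g5s.png')
"
```

```text
t 11.03 pos [0.4037 0.2057 0.1307] jaw 0.6672 F [-0.5  0.5  0.6] w 0.0854 q6 -0.32 0.35
 before-rot lin [1.247e+02 1.000e-01 7.000e-01]  rot [0.0032 0.0026 0.0036]  after-rot lin [124.7  -0.4   1. ]
```

View pics/g5s.png

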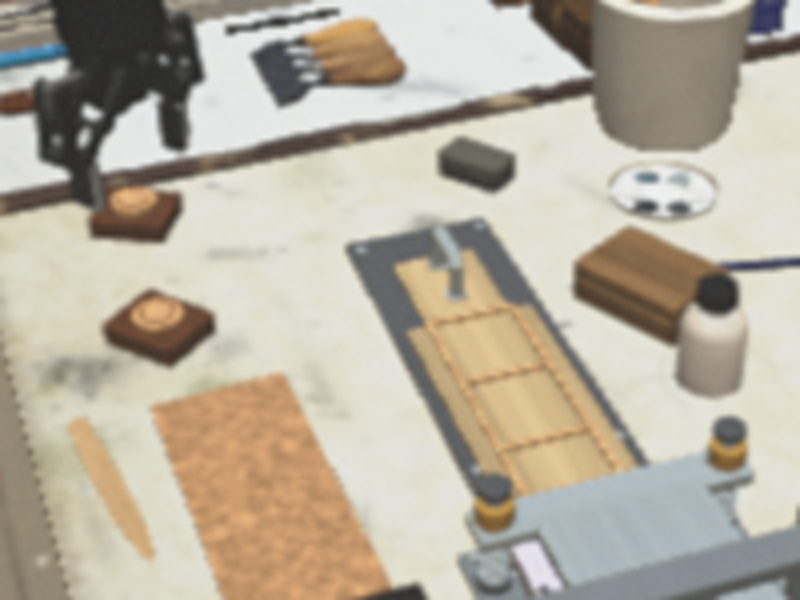

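View pics/g5t.png

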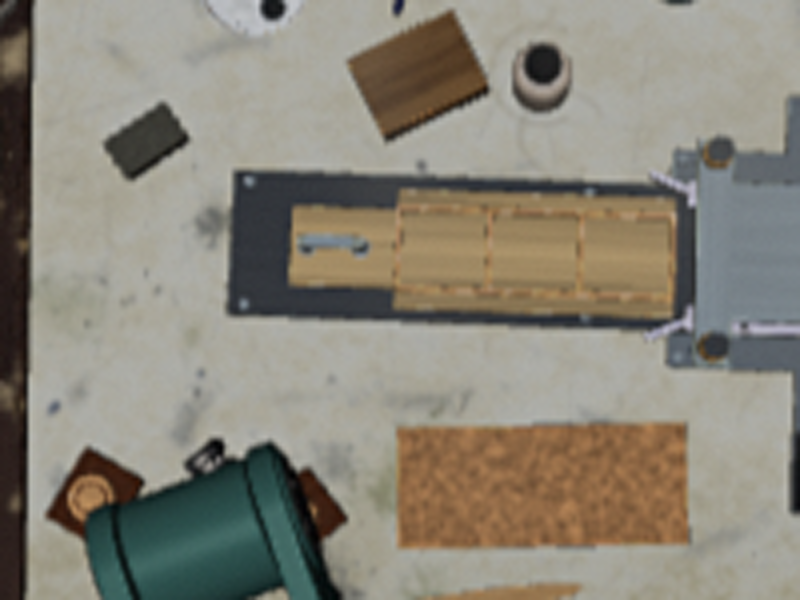

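```bash
cat > fitt.py <<'E'
from h import *
import pickle
from scipy.optimize import least_squares
c,s=pickle.load(open("cams1.pkl","rb"))
k=lambda p:(p+.5)/4-.5
Pt=[(.05,.116,.014),(.05,-.116,.014),(-.05,-.116,.014),(-.05,.116,.014),(0,.038,.019),(0,-.038,.019),(0,.187,.054),(0,.149,.054)]
t=k(np.array([(399,190),(677,198),(672,318),(395,310),(489,250),(581,254),(301,240),(365,243)],float))+[130,130]
Ps=[(.036,.038,.019),(-.036,.038,.019),(.036,-.038,.019),(-.036,-.038,.019)]
sd=k(np.array([(549,364),(469,382),(588,430),(502,446)],float))+[130,130]
def res(v):
    f=lambda P:np.array(P)@Rz(v[2]).T+[v[0],v[1],0]
    return np.r_[(proj(c,f(Pt))-t).ravel(),(proj(s,f(Ps))-sd).ravel()]
r=least_squares(res,[.62,0,-.053],loss="soft_l1"); print(r.x,w2p([r.x[0],r.x[1],0])); print(np.round(res(r.x).reshape(-1,2),1).tolist())
print("handle world",np.array([0,.168,0])@Rz(r.x[2]).T+[r.x[0],r.x[1],0])
E
python3 fitt.py
```

```text
[ 0.61823424  0.00555781 -0.04662762] [-0.00105841  0.24334344  0.        ]
[[0.2, -0.1], [0.2, -0.1], [0.9, -0.2], [0.1, -0.3], [0.5, 0.2], [0.5, -0.1], [1.6, 0.1], [-2.8, -0.3], [-0.0, -1.3], [-3.2, -0.5], [0.7, -2.0], [-2.1, 0.0]]
handle world [0.62606484 0.17337522 0.        ]
```

```bash
cat >> h.py <<'E'
def ovl(c,v,z0,inl,x0,y0,x1,y1,k=8):
    im=cv2.resize(c["frame"][y0:y1,x0:x1,::-1],None,fx=k,fy=k,interpolation=cv2.INTER_CUBIC)
    for P,col in((B[[1,3,7,5]],(0,255,0)),(B[[0,2,6,4]],(255,255,0)),(np.c_[B[8:,:2],B[8:,2]*0+inl],(0,0,255))):
        p=(proj(c,P@Rz(v[2]).T+[v[0],v[1],z0])-[x0,y0]+.5)*k-.5
        cv2.polylines(im,[p.round().astype(np.int32)],True,col,1)
    return im
E
python3 - <<'E'
from h import *
import pickle
c,s=pickle.load(open("cams0.pkl","rb"))
A=[.4045,.3545,1.071]; b=[.4047,.2061,.666]
r=[]
for v in(A,b):
    row=[]
    for cc in(c,s):
        u=proj(cc,[[v[0],v[1],.01]])[0].astype(int); row.append(ovl(cc,v,0,.0255,u[0]-20,u[1]-18,u[0]+20,u[1]+18))
    r.append(np.hstack(row))
cv2.imwrite("pics/lf.png",np.vstack(r))
E
```

```text
(no output)
```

View pics/lf.png

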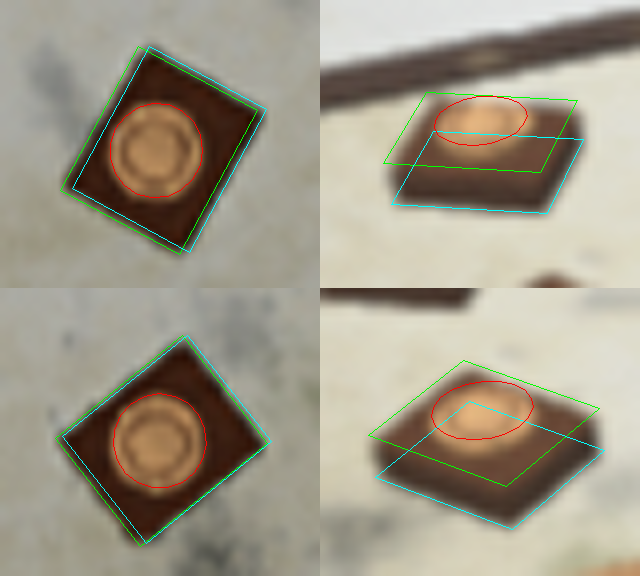

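move_arm([
  {"linear": [25,0,1],"delta_rot": [0.003,0,0],"hand": 1},
  {"linear": [25,0,0],"delta_rot": [0,0,0],"hand": 1},
  {"linear": [25,0,0],"delta_rot": [0,0,0],"hand": 1},
  {"linear": [25,0,0],"delta_rot": [0,0,0],"hand": 1},
  {"linear": [15,0,0],"delta_rot": [0,0,0],"hand": 1},
  {"linear": [9,0,0],"delta_rot": [0,0,0],"hand": 1},
  {"linear": [0,0,0],"delta_rot": [0,0,0],"hand": 1},
  {"linear": [0,0,0],"delta_rot": [0,0,0],"hand": 1},
])

```text
time_s: 11.8
eef_pos: [0.4052, 0.2063, 0.0068]
tcp_rot: [0.67, -0.23, 0.668, 0.229]
ft_force: [0.1, 1.4, 0.6]
grip_width: 0.0853
```

```bash
python3 -c "
from h import *
need([.4047,.2060,.006],.664)
s=manip.camera('side')
crop(s,120,150,240,240,6,'g6s.png')
"
```

```text
t 11.8 pos [0.4052 0.2063 0.0068] jaw 0.6614 F [0.1 1.4 0.6] w 0.0853 q6 -0.31 0.35
 before-rot lin [ 0.8  0.1 -0.6]  rot [-0.0026  0.0024  0.0035]  after-rot lin [ 0.8  0.1 -0.6]
```

View pics/g6s.png

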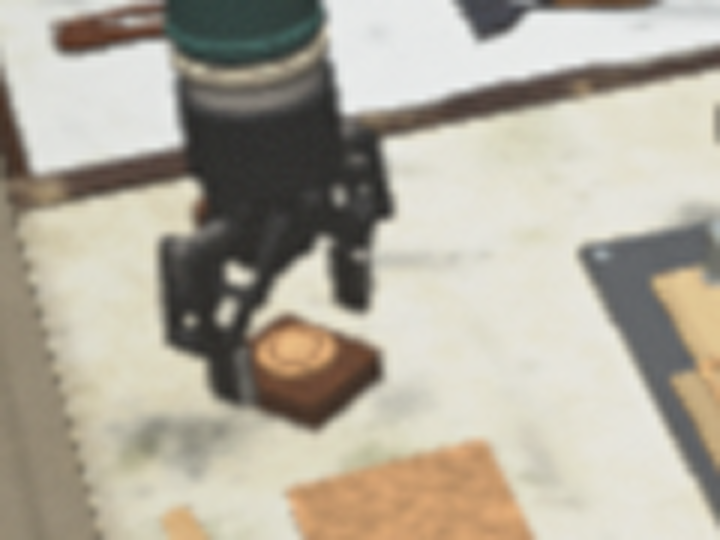

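move_arm([
  {"linear": [0,0,0],"delta_rot": [0,0,0],"hand": -1},
  {"linear": [0,0,0],"delta_rot": [0,0,0],"hand": -1},
  {"linear": [0,0,0],"delta_rot": [0,0,0],"hand": -1},
  {"linear": [0,0,0],"delta_rot": [0,0,0],"hand": -1},
  {"linear": [0,0,0],"delta_rot": [0,0,0],"hand": -1},
  {"linear": [0,0,0],"delta_rot": [0,0,0],"hand": -1},
])

```text
time_s: 12.35
eef_pos: [0.4064, 0.2068, 0.0084]
tcp_rot: [0.671, -0.231, 0.666, 0.229]
ft_force: [-0.2, 0.2, 5.4]
grip_width: 0.0541
```

```bash
python3 -c "
from h import *
need([.4047,.2060,.006],.664)
s=manip.camera('side')
crop(s,120,150,240,240,6,'g7s.png')
"
```

```text
t 12.35 pos [0.4064 0.2068 0.0084] jaw 0.6624 F [-0.2  0.2  5.4] w 0.0541 q6 -0.31 0.35
 before-rot lin [ 2.3  0.4 -1.8]  rot [-0.0016  0.0057  0.0046]  after-rot lin [ 2.4  0.4 -1.8]
```

View pics/g7s.png

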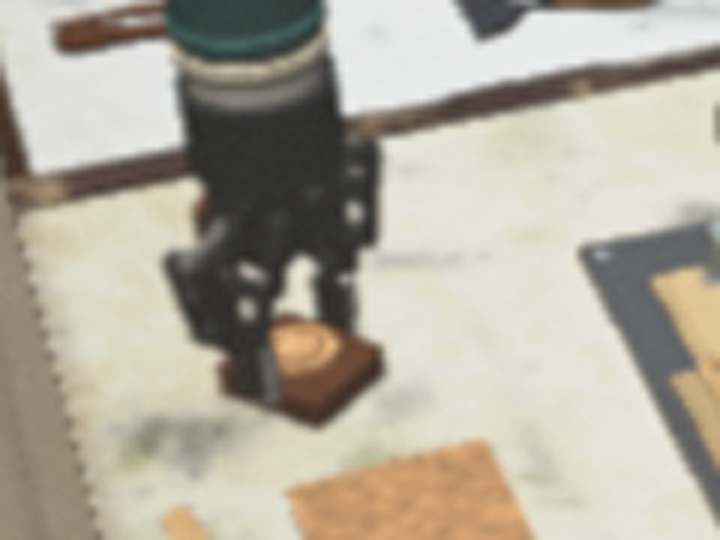

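```bash
python3 -c "
from h import *
s=manip.camera('side')
st=manip.read_state();p=st['eef_pos'];j=np.array([np.cos(.6624),np.sin(.6624),0]);q=np.array([-j[1],j[0],0])
for z in(0,.004,.0084,.0134):
  P=[[*(p+a*j+b*q)[:2],z] for a in(-.027,-.036) for b in(-.011,.011)]
  print(z,((proj(s,P)-[120,150]+.5)*6).round().tolist())
"
```

```text
0 [[288.0, 417.0], [254.0, 404.0], [276.0, 427.0], [242.0, 414.0]]
0.004 [[287.0, 411.0], [253.0, 398.0], [275.0, 420.0], [241.0, 407.0]]
0.0084 [[286.0, 404.0], [251.0, 391.0], [274.0, 413.0], [240.0, 400.0]]
0.0134 [[285.0, 396.0], [250.0, 383.0], [273.0, 405.0], [238.0, 392.0]]
```

move_arm([
  {"linear": [-10,0,0],"delta_rot": [0,0,0],"hand": -1},
  {"linear": [-20,0,0],"delta_rot": [0,0,0],"hand": -1},
  {"linear": [-20,0,0],"delta_rot": [0,0,0],"hand": -1},
  {"linear": [-20,0,0],"delta_rot": [0,0,0],"hand": -1},
  {"linear": [-20,0,0],"delta_rot": [0,0,0],"hand": -1},
  {"linear": [0,0,0],"delta_rot": [0.1,0,0],"hand": -1},
  {"linear": [0,0,0],"delta_rot": [0.12,0,0],"hand": -1},
  {"linear": [0,0,0],"delta_rot": [0.12,0,0],"hand": -1},
  {"linear": [0,0,0],"delta_rot": [0.12,0,0],"hand": -1},
  {"linear": [0,0,0],"delta_rot": [0.12,0,0],"hand": -1},
  {"linear": [0,0,0],"delta_rot": [0.12,0,0],"hand": -1},
  {"linear": [0,0,0],"delta_rot": [0,0,0],"hand": -1},
])

```text
time_s: 13.45
eef_pos: [0.4043, 0.2063, 0.0967]
tcp_rot: [0.708, 0.013, 0.706, -0.014]
ft_force: [1.1, 0.1, -1.2]
grip_width: 0.0542
```

```bash
python3 -c "
from h import *
need([.619,.006,.09],-.05)
"
```

```text
t 13.45 pos [0.4043 0.2063 0.0967] jaw -0.0394 F [ 1.1  0.1 -1.2] w 0.0542 q6 0.39 0.35
 before-rot lin [   7.8 -191.6  222.4]  rot [0.0106 0.0035 0.0013]  after-rot lin [   6.7 -189.3  224.5]
```

move_arm([
  {"linear": [0,0,0],"delta_rot": [0.011,0.003,0],"hand": -1},
  {"linear": [0,-19,22.4],"delta_rot": [0,0,0],"hand": -1},
  {"linear": [0,-19,22.4],"delta_rot": [0,0,0],"hand": -1},
  {"linear": [0,-19,22.4],"delta_rot": [0,0,0],"hand": -1},
  {"linear": [0,-19,22.4],"delta_rot": [0,0,0],"hand": -1},
  {"linear": [0,-19,22.4],"delta_rot": [0,0,0],"hand": -1},
  {"linear": [0,-19,22.4],"delta_rot": [0,0,0],"hand": -1},
  {"linear": [0,-19,22.4],"delta_rot": [0,0,0],"hand": -1},
  {"linear": [0,-19,22.4],"delta_rot": [0,0,0],"hand": -1},
  {"linear": [0,-19,22.4],"delta_rot": [0,0,0],"hand": -1},
  {"linear": [0,-19,22.4],"delta_rot": [0,0,0],"hand": -1},
  {"linear": [10,0,0],"delta_rot": [0,0,0],"hand": -1},
  {"linear": [20,0,0],"delta_rot": [0,0,0],"hand": -1},
  {"linear": [20,0,0],"delta_rot": [0,0,0],"hand": -1},
  {"linear": [5,0,0],"delta_rot": [0,0,0],"hand": -1},
  {"linear": [0,0,0],"delta_rot": [0,0,0],"hand": -1},
])

```text
time_s: 14.78
eef_pos: [0.6168, 0.0061, 0.0391]
tcp_rot: [0.705, 0.016, 0.709, -0.017]
ft_force: [0.4, 0.7, -0.6]
grip_width: 0.0542
```

```bash
python3 -c "
from h import *
need([.619,.006,.023],-.05)
c=manip.camera('top');s=manip.camera('side')
crop(s,190,160,320,270,6,'g8s.png')
"
```

```text
t 14.78 pos [0.6168 0.0061 0.0391] jaw -0.0471 F [ 0.4  0.7 -0.6] w 0.0542 q6 -0.03 -0.08
 before-rot lin [16.1 -0.   2.3]  rot [ 0.0029 -0.0053  0.0008]  after-rot lin [16.1 -0.   2.2]
```

View pics/g8s.png

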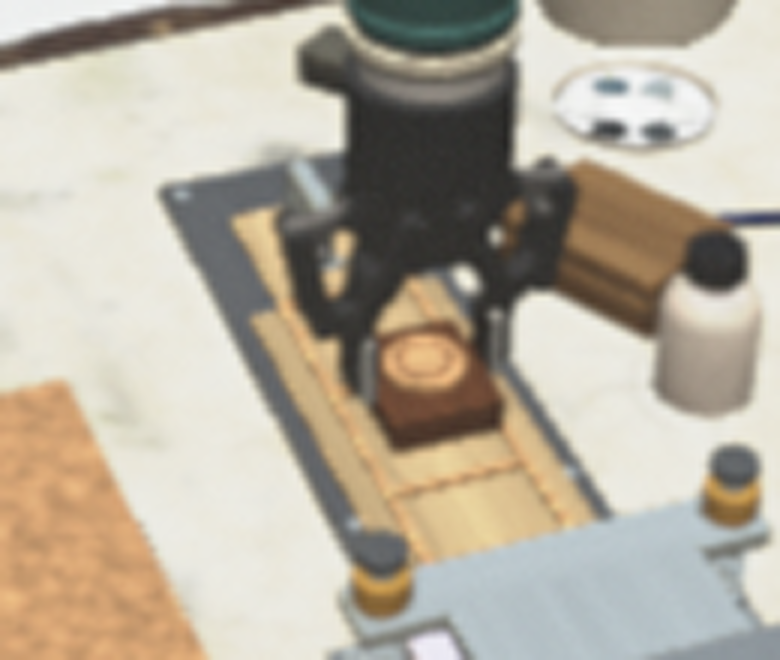

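```bash
python3 -c "
from h import *
import pickle
s=manip.camera('side'); st=manip.read_state(); p=st['eef_pos']
im=cv2.resize(s['frame'][160:270,190:320,::-1],None,fx=6,fy=6,interpolation=cv2.INTER_CUBIC)
def ln(P,v,col):
    q=(proj(s,np.array(P)@Rz(v[2]).T+[v[0],v[1],0])-[190,160]+.5)*6-.5
    cv2.polylines(im,[q.round().astype(np.int32)],True,col,1)
z=p[2]-.0084
R4=lambda a,b,z,y0=0:[(-a,y0-b,z),(a,y0-b,z),(a,y0+b,z),(-a,y0+b,z)]
v=[p[0],p[1],-.047]
ln(R4(.028,.033,z),v,(0,255,0)); ln(R4(.028,.033,z+.02),v,(0,255,0))
t=[.619,.006,-.05]
for y0 in(-.076,0,.076): ln(R4(.032,.036,.019,y0),t,(0,0,255))
ln(R4(.05,.116,.014),t,(255,0,0))
cv2.imwrite('pics/g9.png',im)
"
```

```text
(no output)
```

View pics/g9.png

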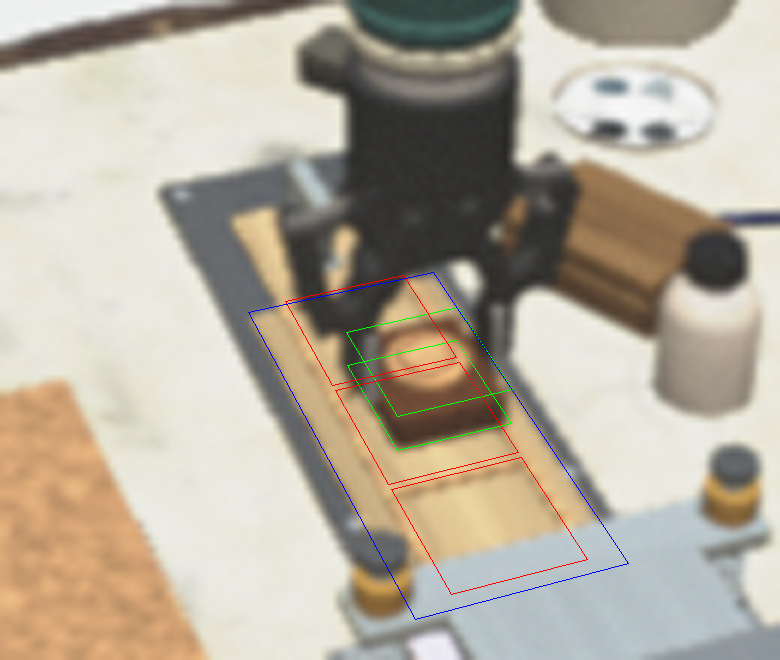

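move_arm([
  {"linear": [0,-1,3],"delta_rot": [0.003,-0.005,0],"hand": -1},
  {"linear": [6,0,0],"delta_rot": [0,0,0],"hand": -1},
  {"linear": [5,0,0],"delta_rot": [0,0,0],"hand": -1},
  {"linear": [0,0,0],"delta_rot": [0,0,0],"hand": -1},
])

```text
time_s: 15.27
eef_pos: [0.6214, 0.0046, 0.0299]
tcp_rot: [0.708, 0.018, 0.705, -0.019]
ft_force: [-0.2, 0.2, -0.7]
grip_width: 0.0543
```

```bash
python3 -c "
from h import *
need([.6197,.005,.023],-.05)
s=manip.camera('side')
crop(s,220,180,300,260,8,'g10.png')
"
```

```text
t 15.27 pos [0.6214 0.0046 0.0299] jaw -0.0513 F [-0.2  0.2 -0.7] w 0.0543 q6 -0.03 -0.08
 before-rot lin [ 6.9  0.3 -1.7]  rot [-0.0013  0.004   0.001 ]  after-rot lin [ 6.9  0.3 -1.7]
```

View pics/g10.png

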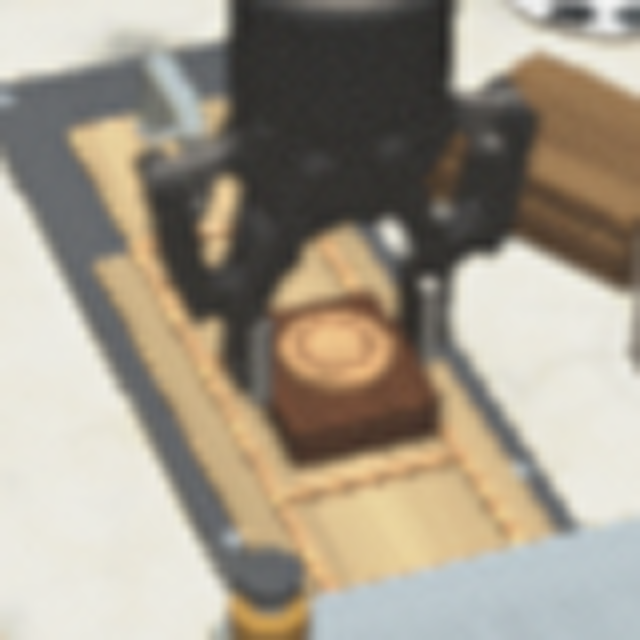

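move_arm([
  {"linear": [3,0,-1],"delta_rot": [0,0,0],"hand": -1},
  {"linear": [4,0,0],"delta_rot": [0,0,0],"hand": -1},
  {"linear": [0,0,0],"delta_rot": [0,0,0],"hand": -1},
])

```text
time_s: 15.57
eef_pos: [0.6205, 0.0046, 0.0229]
tcp_rot: [0.708, 0.018, 0.705, -0.019]
ft_force: [-0.7, -0.0, -1.3]
grip_width: 0.0539
```

```bash
python3 -c "
from h import *
need([.6197,.005,.023],-.05)
s=manip.camera('side')
crop(s,220,180,300,260,8,'g11.png')
"
```

```text
t 15.57 pos [0.6205 0.0046 0.0229] jaw -0.0515 F [-0.7 -0.  -1.3] w 0.0539 q6 -0.03 -0.08
 before-rot lin [-0.1  0.3 -0.8]  rot [-0.0015  0.0042  0.001 ]  after-rot lin [-0.1  0.3 -0.8]
```

View pics/g11.png

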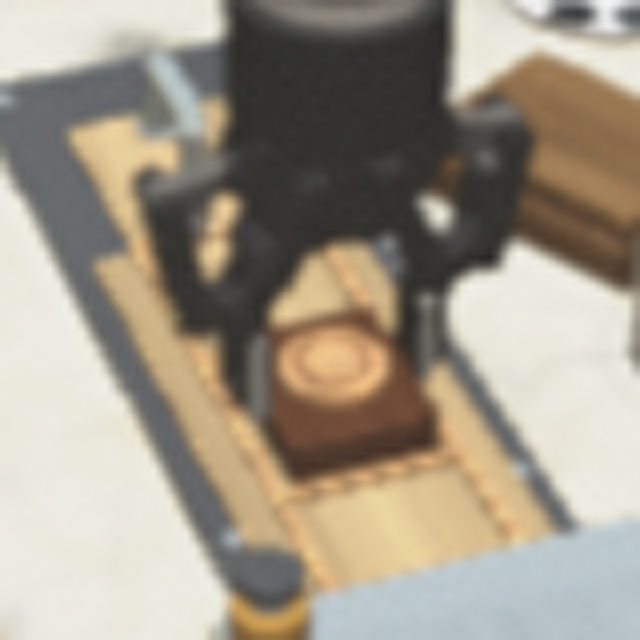

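move_arm([
  {"linear": [0,0,0],"delta_rot": [0,0,0],"hand": 1},
  {"linear": [0,0,0],"delta_rot": [0,0,0],"hand": 1},
  {"linear": [0,0,0],"delta_rot": [0,0,0],"hand": 1},
  {"linear": [0,0,0],"delta_rot": [0,0,0],"hand": 1},
  {"linear": [0,0,0],"delta_rot": [0,0,0],"hand": 1},
  {"linear": [-20,0,0],"delta_rot": [0,0,0],"hand": 1},
  {"linear": [-30,0,0],"delta_rot": [0,0,0],"hand": 1},
  {"linear": [-30,0,0],"delta_rot": [0,0,0],"hand": 1},
  {"linear": [-20,0,0],"delta_rot": [0,0,0],"hand": 1},
])

```text
time_s: 16.37
eef_pos: [0.6217, 0.0046, 0.1274]
tcp_rot: [0.71, 0.018, 0.703, -0.019]
ft_force: [0.9, 0.5, 0.5]
grip_width: 0.0853
```

```bash
python3 -c "
from h import *
need([.4045,.3545,.12],1.071)
"
```

```text
t 16.37 pos [0.6217 0.0046 0.1274] jaw -0.0515 F [0.9 0.5 0.5] w 0.0853 q6 -0.03 -0.08
 before-rot lin [   4.6  338.2 -235. ]  rot [-1.1225  0.0082  0.0067]  after-rot lin [  7.4 358.3 203. ]
```

move_arm([
  {"linear": [0,24.1,-16.8],"delta_rot": [0,0,0],"hand": 1},
  {"linear": [0,24.1,-16.8],"delta_rot": [0,0,0],"hand": 1},
  {"linear": [0,24.1,-16.8],"delta_rot": [0,0,0],"hand": 1},
  {"linear": [0,24.1,-16.8],"delta_rot": [0,0,0],"hand": 1},
  {"linear": [0,24.1,-16.8],"delta_rot": [0,0,0],"hand": 1},
  {"linear": [0,24.1,-16.8],"delta_rot": [0,0,0],"hand": 1},
  {"linear": [0,24.1,-16.8],"delta_rot": [0,0,0],"hand": 1},
  {"linear": [0,24.1,-16.8],"delta_rot": [0,0,0],"hand": 1},
  {"linear": [0,24.1,-16.8],"delta_rot": [0,0,0],"hand": 1},
  {"linear": [0,24.1,-16.8],"delta_rot": [0,0,0],"hand": 1},
  {"linear": [0,24.1,-16.8],"delta_rot": [0,0,0],"hand": 1},
  {"linear": [0,24.1,-16.8],"delta_rot": [0,0,0],"hand": 1},
  {"linear": [0,24.1,-16.8],"delta_rot": [0,0,0],"hand": 1},
  {"linear": [0,24.1,-16.8],"delta_rot": [0,0,0],"hand": 1},
  {"linear": [0,0,0],"delta_rot": [-0.112,0,0],"hand": 1},
  {"linear": [0,0,0],"delta_rot": [-0.112,0,0],"hand": 1},
  {"linear": [0,0,0],"delta_rot": [-0.112,0,0],"hand": 1},
  {"linear": [0,0,0],"delta_rot": [-0.112,0,0],"hand": 1},
  {"linear": [0,0,0],"delta_rot": [-0.112,0,0],"hand": 1},
  {"linear": [0,0,0],"delta_rot": [-0.112,0,0],"hand": 1},
])

```text
time_s: 18.03
eef_pos: [0.4031, 0.3538, 0.1224]
tcp_rot: [0.675, -0.219, 0.671, 0.217]
ft_force: [0.3, 0.9, -0.4]
grip_width: 0.0855
```

move_arm([
  {"linear": [0,0,0],"delta_rot": [-0.112,0,0],"hand": 1},
  {"linear": [0,0,0],"delta_rot": [-0.112,0,0],"hand": 1},
  {"linear": [0,0,0],"delta_rot": [-0.112,0,0],"hand": 1},
  {"linear": [0,0,0],"delta_rot": [-0.112,0,0],"hand": 1},
  {"linear": [0,0,0],"delta_rot": [0,0,0],"hand": 1},
])

```text
time_s: 18.45
eef_pos: [0.4032, 0.3538, 0.1224]
tcp_rot: [0.61, -0.362, 0.607, 0.359]
ft_force: [0.9, 0.5, -0.3]
grip_width: 0.0854
```

```bash
python3 -c "
from h import *
need([.4045,.3545,.006],1.071)
c=manip.camera('top');s=manip.camera('side')
crop(c,130,130,330,280,4,'h1t.png')
crop(s,130,130,330,280,4,'h1s.png')
"
```

```text
t 18.45 pos [0.4032 0.3538 0.1224] jaw 1.0703 F [ 0.9  0.5 -0.3] w 0.0854 q6 -0.45 0.62
 before-rot lin [ 1.164e+02 -1.000e-01  1.000e+00]  rot [-0.0007  0.002   0.0061]  after-rot lin [116.4  -0.8   1.3]
```

View pics/h1s.png

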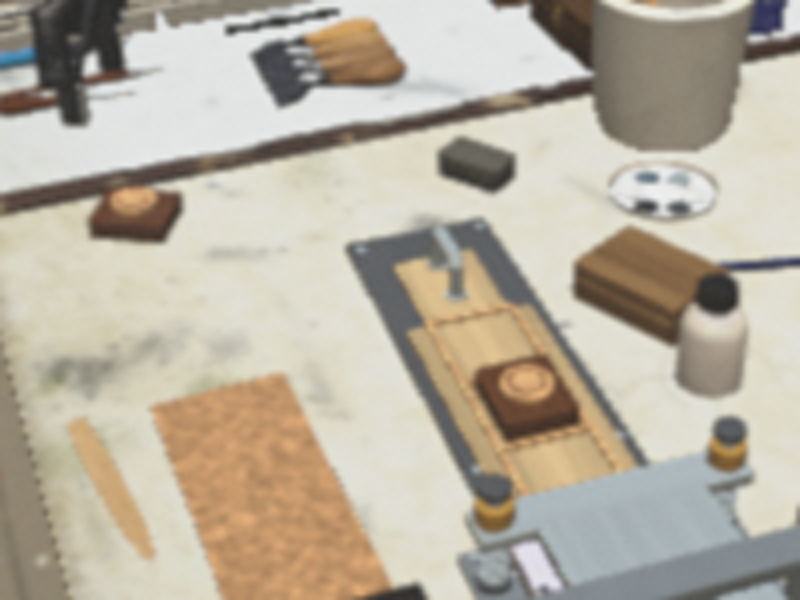

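View pics/h1t.png

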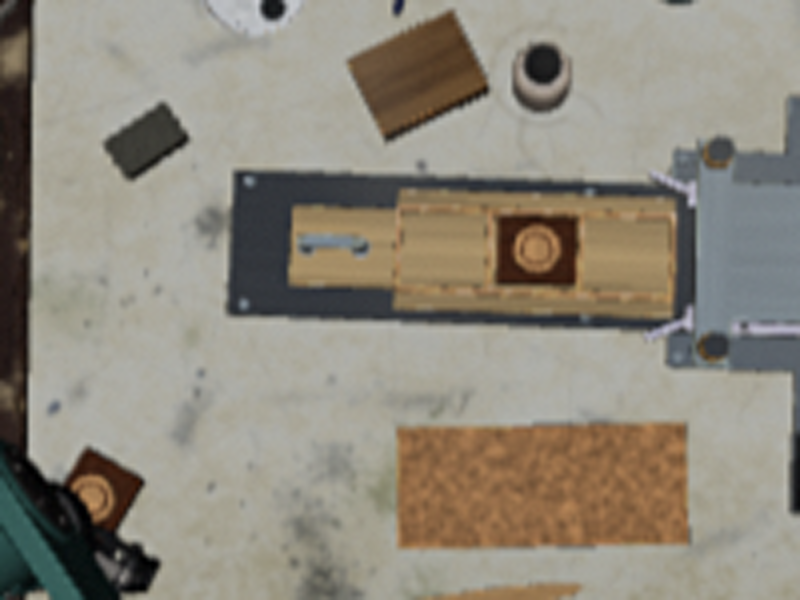

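move_arm([
  {"linear": [25,0,1],"delta_rot": [0,0,0.005],"hand": 1},
  {"linear": [25,0,0],"delta_rot": [0,0,0],"hand": 1},
  {"linear": [25,0,0],"delta_rot": [0,0,0],"hand": 1},
  {"linear": [25,0,0],"delta_rot": [0,0,0],"hand": 1},
  {"linear": [14,0,0],"delta_rot": [0,0,0],"hand": 1},
  {"linear": [0,0,0],"delta_rot": [0,0,0],"hand": 1},
  {"linear": [0,0,0],"delta_rot": [0,0,0],"hand": 1},
])

```text
time_s: 19.13
eef_pos: [0.4041, 0.3548, 0.0083]
tcp_rot: [0.61, -0.359, 0.608, 0.359]
ft_force: [0.5, -0.0, -0.3]
grip_width: 0.0853
```

```bash
python3 -c "
from h import *
need([.4045,.3545,.007],1.071)
s=manip.camera('side')
crop(s,120,130,220,210,7,'h2s.png')
"
```

```text
t 19.13 pos [0.4041 0.3548 0.0083] jaw 1.0662 F [ 0.5 -0.  -0.3] w 0.0853 q6 -0.45 0.62
 before-rot lin [ 1.3 -0.5 -0.1]  rot [-0.0048  0.0019  0.001 ]  after-rot lin [ 1.3 -0.5 -0.1]
```

View pics/h2s.png

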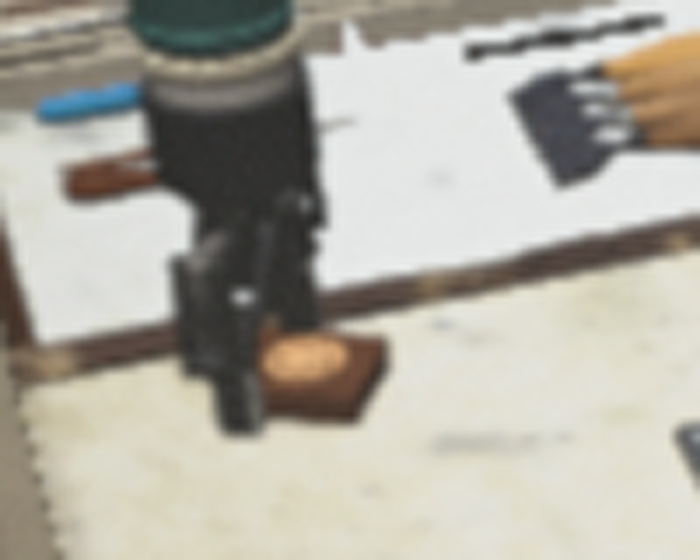

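Gripper straddles the second lid; close.

move_arm([
  {"linear": [1,0,0],"delta_rot": [-0.004,0,0],"hand": -1},
  {"linear": [0,0,0],"delta_rot": [0,0,0],"hand": -1},
  {"linear": [0,0,0],"delta_rot": [0,0,0],"hand": -1},
  {"linear": [0,0,0],"delta_rot": [0,0,0],"hand": -1},
  {"linear": [0,0,0],"delta_rot": [0,0,0],"hand": -1},
  {"linear": [0,0,0],"delta_rot": [0,0,0],"hand": -1},
])

```text
time_s: 19.68
eef_pos: [0.4109, 0.36, 0.0203]
tcp_rot: [0.616, -0.36, 0.6, 0.362]
ft_force: [-7.9, -7.0, 40.7]
grip_width: 0.0124
```

```bash
python3 -c "
from h import *
need([.4045,.3545,.007],1.071)
s=manip.camera('side')
crop(s,120,130,220,210,7,'h3s.png')
"
```

```text
t 19.68 pos [0.4109 0.36   0.0203] jaw 1.0721 F [-7.9 -7.  40.7] w 0.0124 q6 -0.46 0.62
 before-rot lin [13.1  3.2 -8.2]  rot [0.001  0.0207 0.0103]  after-rot lin [13.3  3.  -7.9]
```

View pics/h3s.png

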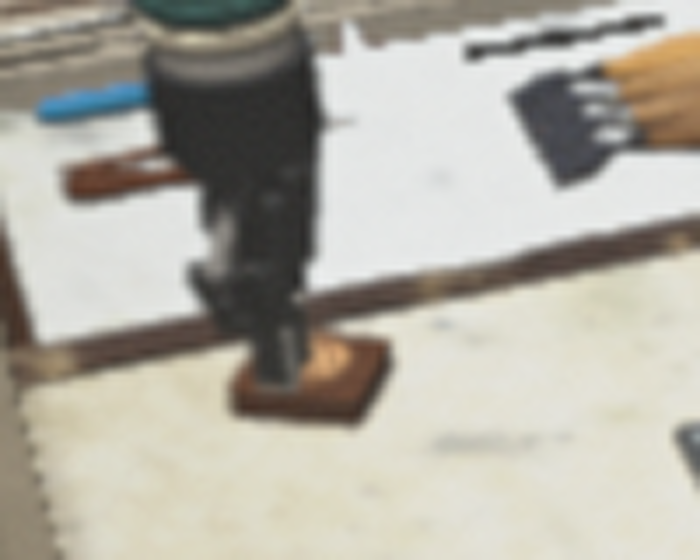

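move_arm([
  {"linear": [-15,0,0],"delta_rot": [0,0,0],"hand": -1},
  {"linear": [-25,0,0],"delta_rot": [0,0,0],"hand": -1},
  {"linear": [-30,0,0],"delta_rot": [0,0,0],"hand": 1},
  {"linear": [-30,0,0],"delta_rot": [0,0,0],"hand": 1},
  {"linear": [0,-41,0],"delta_rot": [0,0,0],"hand": 1},
  {"linear": [0,-41,0],"delta_rot": [0,0,0],"hand": 1},
  {"linear": [0,-41,0],"delta_rot": [0,0,0],"hand": 1},
  {"linear": [0,-10,0],"delta_rot": [0,0,0],"hand": 1},
])

```text
time_s: 20.4
eef_pos: [0.5253, 0.2878, 0.1078]
tcp_rot: [0.61, -0.361, 0.607, 0.359]
ft_force: [0.6, -0.2, -0.2]
grip_width: 0.0721
```

```bash
cat > look.py <<'E'
from h import *
import h,sys
x0,y0=float(sys.argv[1]),float(sys.argv[2]); z0=float(sys.argv[3]); inl=float(sys.argv[4]); nm=sys.argv[5]
c=manip.camera("top"); s=manip.camera("side")
row=[]
def pick(cc):
    best=None
    for n in("lid1",):
        for d in manip.silhouettes(cc,n):
            m=d["mask"]
            if m.sum()>800 or m.sum()<100: continue
            w=ray(cc,np.argwhere(m).mean(0)[::-1],z0+.012)[0,:2]; e=np.linalg.norm(w-[x0,y0])
            print("cand",round(d["score"],2),m.sum(),w.round(4))
            if e<.05 and (best is None or e<best[0]): best=(e,m)
    return None if best is None else best[1]
mt=pick(c); v=(x0,y0,0)
if mt is not None:
    f,v=fitlid([(c,mt)],[x0,y0],z0,inl); print("topfit",round(f,3),np.round(v,4)); print(sorted(h.L)[:3])
for cc in(c,s):
    u=proj(cc,[[v[0],v[1],z0+.01]])[0].astype(int); row.append(ovl(cc,v,z0,inl,u[0]-22,u[1]-22,u[0]+22,u[1]+22,9))
cv2.imwrite("pics/"+nm,np.hstack(row))
need([v[0],v[1],.1],v[2])
E
python3 look.py .4045 .3545 0 .0255 h4.png
```

```text
cand 0.82 262 [0.4271 0.3643]
cand 0.55 356 [0.6221 0.0052]
topfit 0.461 [0.4254 0.3705 1.0716]
[(np.float64(0.461), [0.425, 0.369, 1.0912]), (np.float64(0.461), [0.4254, 0.3705, 1.0716]), (np.float64(0.464), [0.4242, 0.3693, 1.1181])]
t 20.55 pos [0.5206 0.2906 0.1069] jaw 1.07 F [-1.  -0.2 -0.1] w 0.0854 q6 -0.66 0.41
 before-rot lin [  6.9 121.9  24.4]  rot [-0.0016  0.0011 -0.0005]  after-rot lin [  6.9 121.9  24.6]
```

View pics/h4.png

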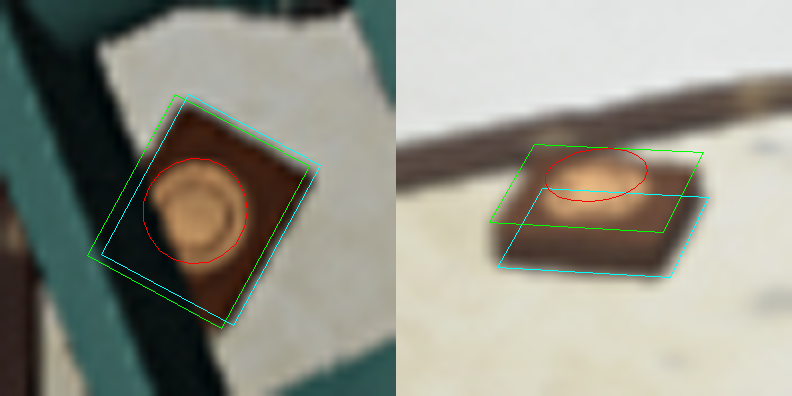

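move_arm([
  {"linear": [0,0,-40],"delta_rot": [0,0,0],"hand": 1},
  {"linear": [0,0,-40],"delta_rot": [0,0,0],"hand": 1},
  {"linear": [0,0,-40],"delta_rot": [0,0,0],"hand": 1},
  {"linear": [0,0,-20],"delta_rot": [0,0,0],"hand": 1},
  {"linear": [0,0,0],"delta_rot": [0,0,0],"hand": 1},
])

```text
time_s: 20.97
eef_pos: [0.45, 0.1664, 0.1066]
tcp_rot: [0.608, -0.361, 0.608, 0.361]
ft_force: [0.1, 0.5, -0.7]
grip_width: 0.0856
```

```bash
python3 look.py .4245 .366 0 .0255 h5.png
```

```text
cand 0.61 347 [0.622 0.007]
cand 0.54 351 [0.4244 0.3715]
topfit 0.095 [0.4248 0.3716 1.0405]
[(np.float64(0.095), [0.4248, 0.3716, 1.0405]), (np.float64(0.095), [0.4249, 0.3716, -2.1038]), (np.float64(0.098), [0.4243, 0.3718, 1.0604])]
t 21.12 pos [0.4531 0.1693 0.1074] jaw 1.0735 F [ 0.8 -1.5  0.5] w 0.0855 q6 -0.83 0.24
 before-rot lin [  7.8 121.4 164.3]  rot [0.033  0.003  0.0009]  after-rot lin [  7.4 126.8 160.2]
```

View pics/h5.png

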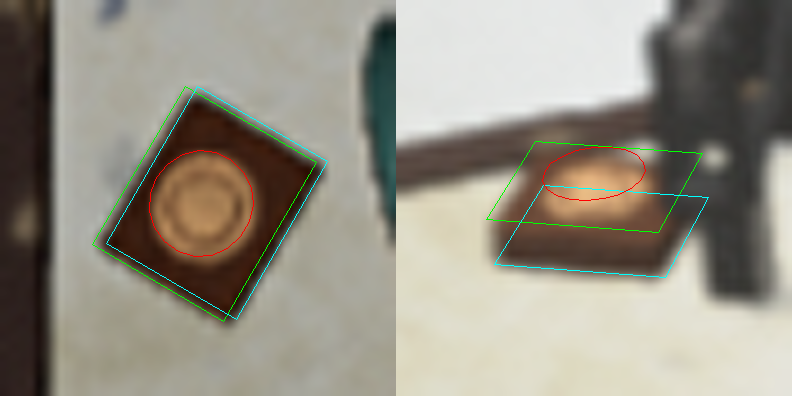

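move_arm([
  {"linear": [0,0,0],"delta_rot": [0.024,0.003,0],"hand": 1},
  {"linear": [0,30,41],"delta_rot": [0,0,0],"hand": 1},
  {"linear": [0,30,41],"delta_rot": [0,0,0],"hand": 1},
  {"linear": [0,30,41],"delta_rot": [0,0,0],"hand": 1},
  {"linear": [10,30,37],"delta_rot": [0,0,0],"hand": 1},
  {"linear": [20,5,0],"delta_rot": [0,0,0],"hand": 1},
  {"linear": [20,0,0],"delta_rot": [0,0,0],"hand": 1},
  {"linear": [20,0,0],"delta_rot": [0,0,0],"hand": 1},
  {"linear": [0,0,0],"delta_rot": [0,0,0],"hand": 1},
])

```text
time_s: 21.87
eef_pos: [0.4255, 0.3353, 0.0333]
tcp_rot: [0.608, -0.355, 0.615, 0.354]
ft_force: [-1.1, -0.4, -0.0]
grip_width: 0.0855
```

```bash
python3 -c "
from h import *
need([.4238,.371,.000],1.05)
c=manip.camera('top');s=manip.camera('side')
crop(s,120,120,220,200,7,'h6s.png')
"
```

```text
t 21.87 pos [0.4255 0.3353 0.0333] jaw 1.0516 F [-1.1 -0.4 -0. ] w 0.0855 q6 -0.49 0.56
 before-rot lin [33.1 19.1 30.5]  rot [ 0.0016 -0.0094 -0.0039]  after-rot lin [33.3 19.3 30.1]
```

View pics/h6s.png

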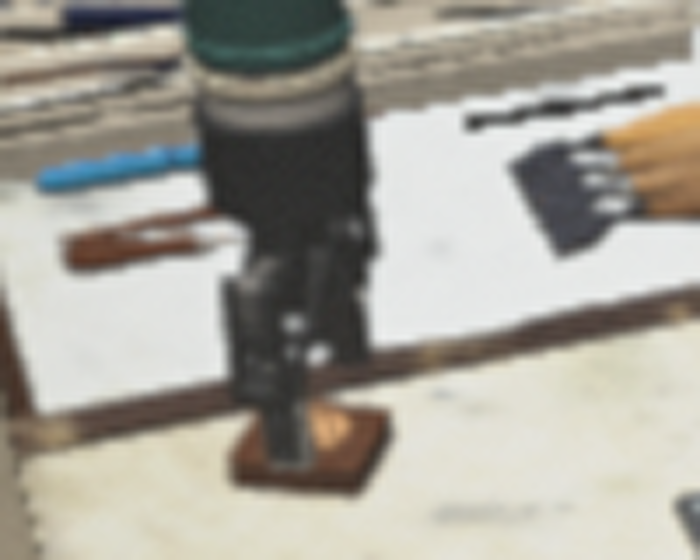

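move_arm([
  {"linear": [0,10,15],"delta_rot": [0.001,-0.009,-0.004],"hand": 1},
  {"linear": [0,9,15],"delta_rot": [0,0,0],"hand": 1},
  {"linear": [0,0,0],"delta_rot": [0,0,0],"hand": 1},
])

```text
time_s: 22.22
eef_pos: [0.4289, 0.374, 0.0409]
tcp_rot: [0.617, -0.354, 0.607, 0.355]
ft_force: [0.3, 0.2, 0.7]
grip_width: 0.0851
```

```bash
python3 -c "
from h import *
need([.4238,.371,.000],1.05)
c=manip.camera('top');s=manip.camera('side')
crop(s,120,120,220,200,7,'h7s.png')
"
```

```text
t 22.22 pos [0.4289 0.374  0.0409] jaw 1.0493 F [0.3 0.2 0.7] w 0.0851 q6 -0.43 0.62
 before-rot lin [40.8  3.2 -5.7]  rot [-0.0007  0.0135  0.0059]  after-rot lin [40.9  3.  -5.2]
```

View pics/h7s.png

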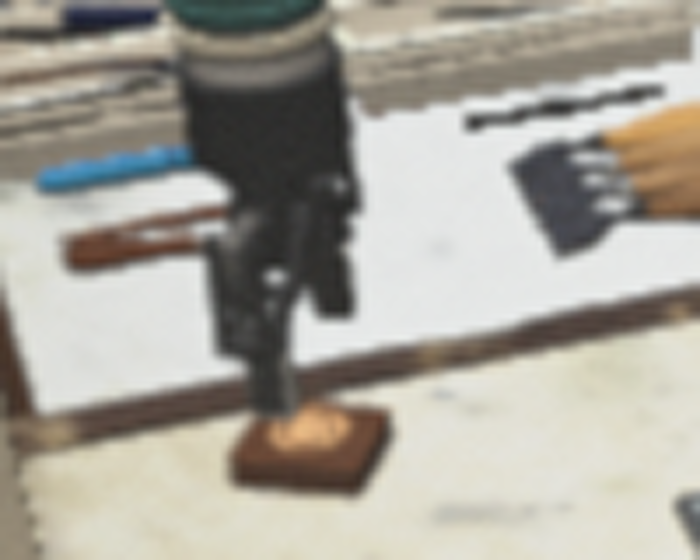

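move_arm([
  {"linear": [10,1,-2],"delta_rot": [0,0.005,0.002],"hand": 1},
  {"linear": [0,0,0],"delta_rot": [0,0,0],"hand": 1},
  {"linear": [0,0,0],"delta_rot": [0,0,0],"hand": 1},
  {"linear": [0,0,0],"delta_rot": [0,0,0],"hand": 1},
])

```text
time_s: 22.65
eef_pos: [0.4258, 0.3685, 0.0279]
tcp_rot: [0.613, -0.354, 0.611, 0.353]
ft_force: [0.3, 0.2, 0.5]
grip_width: 0.0853
```

```bash
python3 -c "
from h import *
need([.4238,.371,.000],1.05)
"
```

```text
t 22.65 pos [0.4258 0.3685 0.0279] jaw 1.0468 F [0.3 0.2 0.5] w 0.0853 q6 -0.43 0.61
 before-rot lin [27.9  3.1  1.1]  rot [-0.0032  0.0017  0.0026]  after-rot lin [27.9  3.   1.1]
```

move_arm([
  {"linear": [8,3,1],"delta_rot": [-0.003,0,0],"hand": 1},
  {"linear": [8,0,0],"delta_rot": [0,0,0],"hand": 1},
  {"linear": [8,0,0],"delta_rot": [0,0,0],"hand": 1},
  {"linear": [0,0,0],"delta_rot": [0,0,0],"hand": 1},
  {"linear": [0,0,0],"delta_rot": [0,0,0],"hand": 1},
])

```text
time_s: 23.07
eef_pos: [0.4232, 0.3711, 0.0029]
tcp_rot: [0.612, -0.355, 0.611, 0.354]
ft_force: [-1.1, 0.9, 0.5]
grip_width: 0.0855
```

```bash
python3 -c "
from h import *
need([.4238,.371,.000],1.05)
c=manip.camera('top');s=manip.camera('side')
crop(s,120,120,220,200,7,'h8s.png')
"
```

```text
t 23.07 pos [0.4232 0.3711 0.0029] jaw 1.0506 F [-1.1  0.9  0.5] w 0.0855 q6 -0.43 0.62
 before-rot lin [ 2.9 -0.6  0.2]  rot [0.0006 0.0002 0.0018]  after-rot lin [ 2.9 -0.6  0.2]
```

View pics/h8s.png

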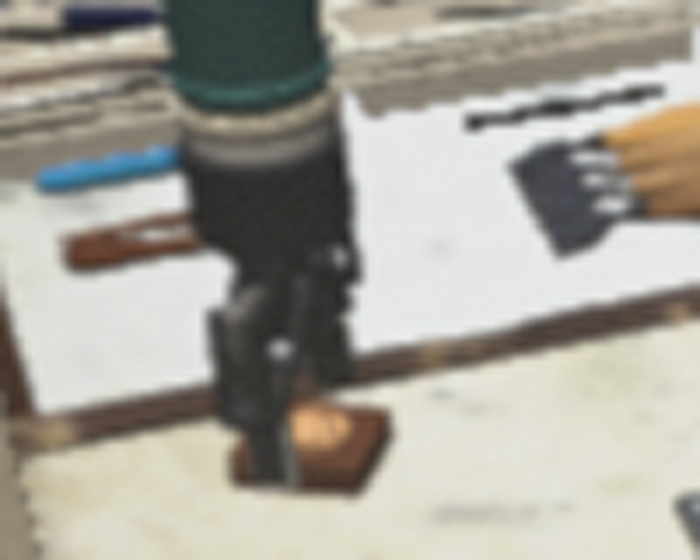

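move_arm([
  {"linear": [0,0,0],"delta_rot": [0,0,0],"hand": 0.2},
  {"linear": [0,0,0],"delta_rot": [0,0,0],"hand": 0.2},
  {"linear": [0,0,0],"delta_rot": [0,0,0],"hand": 0.2},
])

```text
time_s: 23.42
eef_pos: [0.4246, 0.372, 0.0055]
tcp_rot: [0.614, -0.355, 0.61, 0.354]
ft_force: [-0.9, -0.3, 1.9]
grip_width: 0.0544
```

```bash
python3 -c "
from h import *
need([.4238,.371,.000],1.05)
c=manip.camera('top');s=manip.camera('side')
crop(s,120,120,220,200,7,'h9s.png')
"
```

```text
t 23.42 pos [0.4246 0.372  0.0055] jaw 1.0504 F [-0.9 -0.3  1.9] w 0.0544 q6 -0.43 0.62
 before-rot lin [ 5.5  0.2 -1.3]  rot [0.0004 0.0041 0.0036]  after-rot lin [ 5.5  0.1 -1.3]
```

View pics/h9s.png

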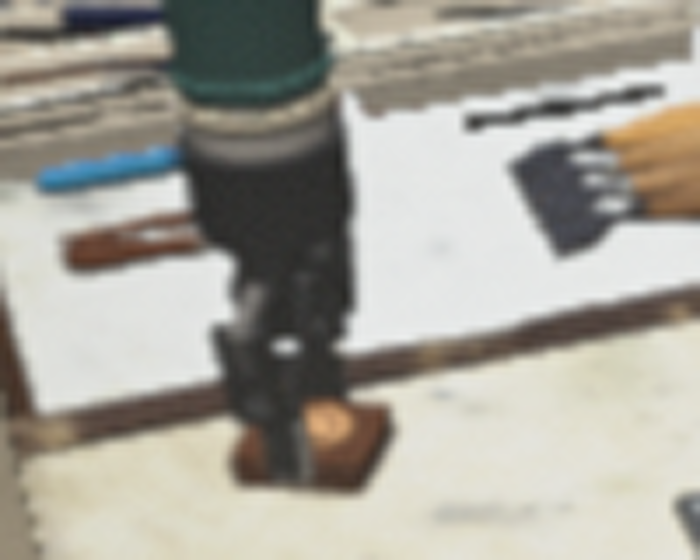

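move_arm([
  {"linear": [0,0,0],"delta_rot": [0,0,0],"hand": -1},
  {"linear": [0,0,0],"delta_rot": [0,0,0],"hand": -1},
  {"linear": [-10,0,0],"delta_rot": [0,0,0],"hand": -1},
  {"linear": [-20,0,0],"delta_rot": [0,0,0],"hand": -1},
  {"linear": [-20,0,0],"delta_rot": [0,0,0],"hand": -1},
  {"linear": [-20,0,0],"delta_rot": [0,0,0],"hand": -1},
  {"linear": [-20,0,0],"delta_rot": [0,0,0],"hand": -1},
  {"linear": [0,0,0],"delta_rot": [0.11,0,0],"hand": -1},
  {"linear": [0,0,0],"delta_rot": [0.11,0,0],"hand": -1},
  {"linear": [0,0,0],"delta_rot": [0.11,0,0],"hand": -1},
  {"linear": [0,0,0],"delta_rot": [0.11,0,0],"hand": -1},
  {"linear": [0,0,0],"delta_rot": [0.11,0,0],"hand": -1},
  {"linear": [0,0,0],"delta_rot": [0.11,0,0],"hand": -1},
  {"linear": [0,0,0],"delta_rot": [0.11,0,0],"hand": -1},
  {"linear": [0,0,0],"delta_rot": [0.11,0,0],"hand": -1},
  {"linear": [0,0,0],"delta_rot": [0.11,0,0],"hand": -1},
  {"linear": [0,0,0],"delta_rot": [0.11,0,0],"hand": -1},
  {"linear": [0,0,0],"delta_rot": [0,0,0],"hand": -1},
  {"linear": [0,0,0],"delta_rot": [0,0,0],"hand": -1},
])

```text
time_s: 25.1
eef_pos: [0.4232, 0.3713, 0.0941]
tcp_rot: [0.708, 0.017, 0.706, -0.016]
ft_force: [-0.4, 0.6, 0.2]
grip_width: 0.0543
```

```bash
python3 -c "
from h import *
need([.6235,.0809,.085],-.05)
"
```

```text
t 25.1 pos [0.4232 0.3713 0.0941] jaw -0.0467 F [-0.4  0.6  0.2] w 0.0543 q6 0.67 0.62
 before-rot lin [   9.6 -280.7  213.6]  rot [ 0.0033  0.0029 -0.0004]  after-rot lin [   9.1 -280.   214.5]
```

move_arm([
  {"linear": [0,-23.3,17.8],"delta_rot": [0.003,0.003,0],"hand": -1},
  {"linear": [0,-23.3,17.8],"delta_rot": [0,0,0],"hand": -1},
  {"linear": [0,-23.3,17.8],"delta_rot": [0,0,0],"hand": -1},
  {"linear": [0,-23.3,17.8],"delta_rot": [0,0,0],"hand": -1},
  {"linear": [0,-23.3,17.8],"delta_rot": [0,0,0],"hand": -1},
  {"linear": [0,-23.3,17.8],"delta_rot": [0,0,0],"hand": -1},
  {"linear": [0,-23.3,17.8],"delta_rot": [0,0,0],"hand": -1},
  {"linear": [0,-23.3,17.8],"delta_rot": [0,0,0],"hand": -1},
  {"linear": [0,-23.3,17.8],"delta_rot": [0,0,0],"hand": -1},
  {"linear": [0,-23.3,17.8],"delta_rot": [0,0,0],"hand": -1},
  {"linear": [0,-23.3,17.8],"delta_rot": [0,0,0],"hand": -1},
  {"linear": [0,-23.3,17.8],"delta_rot": [0,0,0],"hand": -1},
  {"linear": [20,0,0],"delta_rot": [0,0,0],"hand": -1},
  {"linear": [20,0,0],"delta_rot": [0,0,0],"hand": -1},
  {"linear": [20,0,0],"delta_rot": [0,0,0],"hand": -1},
  {"linear": [0,0,0],"delta_rot": [0,0,0],"hand": -1},
  {"linear": [0,0,0],"delta_rot": [0,0,0],"hand": -1},
])

```text
time_s: 26.52
eef_pos: [0.6209, 0.0812, 0.0326]
tcp_rot: [0.706, 0.018, 0.708, -0.018]
ft_force: [0.8, -0.1, -0.6]
grip_width: 0.054
```

```bash
python3 -c "
from h import *
need([.6235,.0809,.0205],-.05)
s=manip.camera('side')
crop(s,210,150,290,230,8,'i1.png')
"
```

```text
t 26.52 pos [0.6209 0.0812 0.0326] jaw -0.051 F [ 0.8 -0.1 -0.6] w 0.054 q6 0.09 0.04
 before-rot lin [12.1 -0.1  2.6]  rot [-0.001  -0.0035 -0.0007]  after-rot lin [12.1 -0.1  2.6]
```

View pics/i1.png

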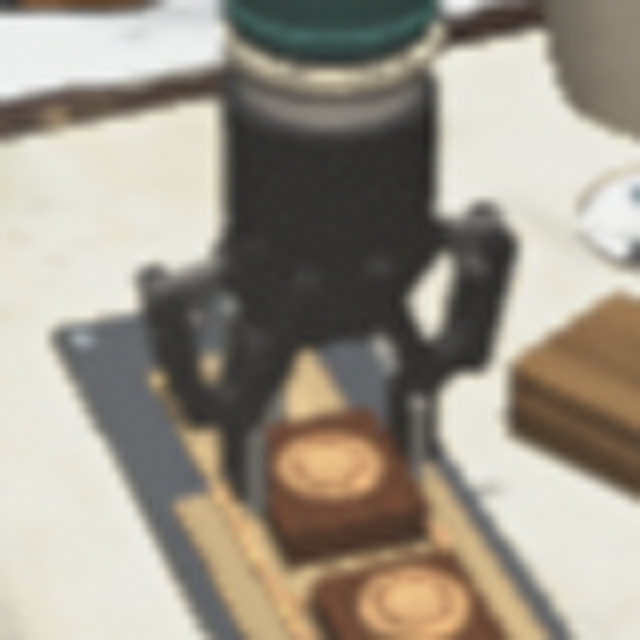

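move_arm([
  {"linear": [3,0,2],"delta_rot": [0,-0.003,0],"hand": -1},
  {"linear": [4,0,0],"delta_rot": [0,0,0],"hand": -1},
  {"linear": [3,0,0],"delta_rot": [0,0,0],"hand": -1},
  {"linear": [0,0,0],"delta_rot": [0,0,0],"hand": -1},
  {"linear": [0,0,0],"delta_rot": [0,0,0],"hand": -1},
])

```text
time_s: 26.98
eef_pos: [0.6243, 0.0812, 0.0243]
tcp_rot: [0.708, 0.019, 0.706, -0.018]
ft_force: [-0.4, 0.6, -0.6]
grip_width: 0.0541
```

```bash
python3 -c "
from h import *
need([.6235,.0809,.0205],-.05)
s=manip.camera('side')
crop(s,210,150,290,230,8,'i2.png')
"
```

```text
t 26.98 pos [0.6243 0.0812 0.0243] jaw -0.0522 F [-0.4  0.6 -0.6] w 0.0541 q6 0.09 0.04
 before-rot lin [ 3.8 -0.4 -0.8]  rot [-0.0022  0.0037 -0.001 ]  after-rot lin [ 3.8 -0.4 -0.8]
```

View pics/i2.png

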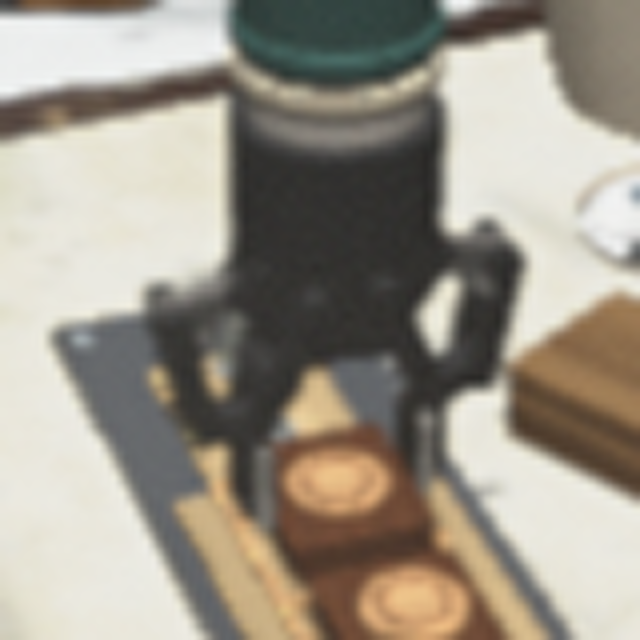

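move_arm([
  {"linear": [2,0,-1],"delta_rot": [0,0.003,0],"hand": -1},
  {"linear": [2,0,0],"delta_rot": [0,0,0],"hand": -1},
  {"linear": [0,0,0],"delta_rot": [0,0,0],"hand": -1},
  {"linear": [0,0,0],"delta_rot": [0,0,0],"hand": -1},
])

```text
time_s: 27.37
eef_pos: [0.6232, 0.0812, 0.02]
tcp_rot: [0.707, 0.019, 0.707, -0.018]
ft_force: [-0.4, 0.5, -0.7]
grip_width: 0.0547
```

```bash
python3 -c "
from h import *
need([.6235,.0809,.0205],-.05)
s=manip.camera('side')
crop(s,210,150,290,230,8,'i3.png')
"
```

```text
t 27.37 pos [0.6232 0.0812 0.02  ] jaw -0.0525 F [-0.4  0.5 -0.7] w 0.0547 q6 0.09 0.04
 before-rot lin [-0.5 -0.3  0.3]  rot [-0.0025  0.0003 -0.001 ]  after-rot lin [-0.5 -0.3  0.3]
```

View pics/i3.png

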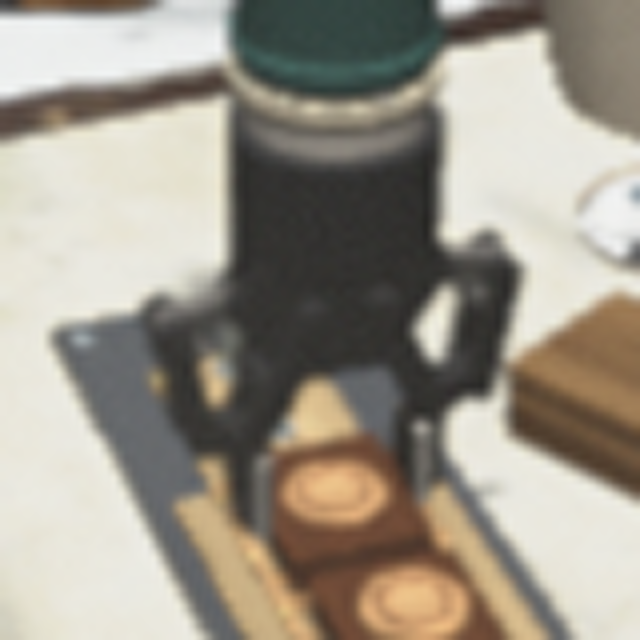

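move_arm([
  {"linear": [0,0,0],"delta_rot": [0,0,0],"hand": 1},
  {"linear": [0,0,0],"delta_rot": [0,0,0],"hand": 1},
  {"linear": [0,0,0],"delta_rot": [0,0,0],"hand": 1},
  {"linear": [0,0,0],"delta_rot": [0,0,0],"hand": 1},
  {"linear": [0,0,0],"delta_rot": [0,0,0],"hand": 1},
  {"linear": [-20,0,0],"delta_rot": [0,0,0],"hand": 1},
  {"linear": [-30,0,0],"delta_rot": [0,0,0],"hand": 1},
  {"linear": [-30,0,0],"delta_rot": [0,0,0],"hand": 1},
  {"linear": [-30,0,0],"delta_rot": [0,0,0],"hand": 1},
  {"linear": [0,40,0],"delta_rot": [0,0,0],"hand": 1},
  {"linear": [0,40,0],"delta_rot": [0,0,0],"hand": 1},
  {"linear": [0,7,0],"delta_rot": [0,0,0],"hand": 1},
  {"linear": [0,0,0],"delta_rot": [0,0,0],"hand": 1},
])

```text
time_s: 28.5
eef_pos: [0.6275, 0.1707, 0.1303]
tcp_rot: [0.707, 0.018, 0.707, -0.017]
ft_force: [0.2, -0.6, 0.4]
grip_width: 0.0854
```

```bash
python3 -c "
from h import *
need([.6282,.1685,.032],-.052)
c=manip.camera('top');s=manip.camera('side')
a=c['frame'][130:250,170:330];b=s['frame'][150:270,200:360]
cv2.imwrite('pics/i4.png',cv2.resize(np.vstack([a,b])[:,:,::-1],None,fx=2.5*1,fy=2.5,interpolation=cv2.INTER_CUBIC))
"
```

```text
t 28.5 pos [0.6275 0.1707 0.1303] jaw -0.0483 F [ 0.2 -0.6  0.4] w 0.0854 q6 0.23 0.18
 before-rot lin [98.3 -2.4  0.7]  rot [ 0.0037  0.0008 -0.0016]  after-rot lin [98.3 -2.2  0.8]
```

View pics/i4.png

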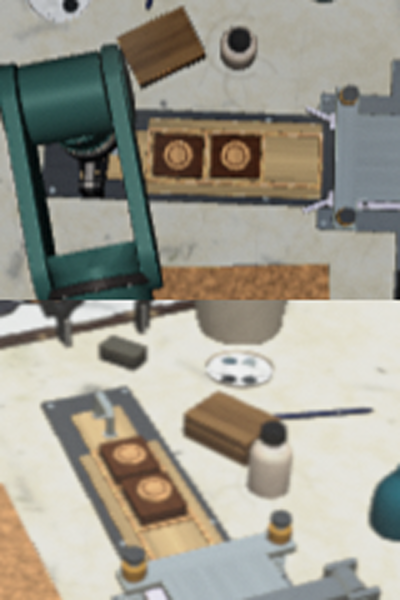

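move_arm([
  {"linear": [30,-1,0],"delta_rot": [0.004,0,0],"hand": 1},
  {"linear": [30,0,0],"delta_rot": [0,0,0],"hand": 1},
  {"linear": [25,0,0],"delta_rot": [0,0,0],"hand": 1},
  {"linear": [13,0,1],"delta_rot": [0,0,0],"hand": 1},
  {"linear": [0,0,0],"delta_rot": [0,0,0],"hand": 1},
  {"linear": [0,0,0],"delta_rot": [0,0,0],"hand": -1},
  {"linear": [0,0,0],"delta_rot": [0,0,0],"hand": -1},
  {"linear": [0,0,0],"delta_rot": [0,0,0],"hand": -1},
  {"linear": [0,0,0],"delta_rot": [0,0,0],"hand": -1},
  {"linear": [0,0,0],"delta_rot": [0,0,0],"hand": -1},
  {"linear": [0,0,0],"delta_rot": [0,0,0],"hand": -1},
  {"linear": [0,0,0],"delta_rot": [0,0,0],"hand": -1},
])

```text
time_s: 29.6
eef_pos: [0.6293, 0.1672, 0.0336]
tcp_rot: [0.708, 0.02, 0.706, -0.019]
ft_force: [-2.0, -0.6, 4.5]
grip_width: 0.0099
```

```bash
python3 -c "
from h import *
need(p2w([0.0,.165,.0322]),-.053); print(w2p(manip.read_state()['eef_pos']))
"
```

```text
t 29.6 pos [0.6293 0.1672 0.0336] jaw -0.0563 F [-2.  -0.6  4.5] w 0.0099 q6 0.23 0.17
 before-rot lin [   1.  -240.3   -0.6]  rot [-0.0033  0.002  -0.0013]  after-rot lin [   1.4 -240.3   -1.4]
[0.00138896 0.40533532 0.03356794]
```

move_arm([
  {"linear": [0,-5,-0.5],"delta_rot": [-0.003,0,0],"hand": -1},
  {"linear": [0,-10,-0.5],"delta_rot": [0,0,0],"hand": -1},
  {"linear": [0,-10,0],"delta_rot": [0,0,0],"hand": -1},
  {"linear": [0,-10,0],"delta_rot": [0,0,0],"hand": -1},
  {"linear": [0,-10,0],"delta_rot": [0,0,0],"hand": -1},
  {"linear": [0,-10,0],"delta_rot": [0,0,0],"hand": -1},
  {"linear": [0,-10,0],"delta_rot": [0,0,0],"hand": -1},
])

```text
time_s: 30.18
eef_pos: [0.6253, 0.1043, 0.0336]
tcp_rot: [0.708, 0.02, 0.706, -0.016]
ft_force: [0.7, 5.9, 3.0]
grip_width: 0.0103
```

```bash
python3 -c "
from h import *
need(p2w([0.0005,.165,.0335]),-.053); print(w2p(manip.read_state()['eef_pos']))
"
```

```text
t 30.18 pos [0.6253 0.1043 0.0336] jaw -0.0522 F [0.7 5.9 3. ] w 0.0103 q6 0.12 0.07
 before-rot lin [  -1.  -177.3   -0.4]  rot [ 0.0008  0.0037 -0.0058]  after-rot lin [ 1.000e-01 -1.773e+02 -3.000e-01]
[0.0007882  0.34232378 0.03355924]
```

move_arm([
  {"linear": [0,-12,0],"delta_rot": [0,0,0],"hand": -1},
  {"linear": [0,-12,0],"delta_rot": [0,0,0],"hand": -1},
  {"linear": [0,-12,0],"delta_rot": [0,0,0],"hand": -1},
  {"linear": [0,-12,0],"delta_rot": [0,0,0],"hand": -1},
  {"linear": [0,-12,0],"delta_rot": [0,0,0],"hand": -1},
  {"linear": [0,-12,0],"delta_rot": [0,0,0],"hand": -1},
  {"linear": [0,-12,0],"delta_rot": [0,0,0],"hand": -1},
  {"linear": [0,-12,0],"delta_rot": [0,0,0],"hand": -1},
  {"linear": [0,-12,0],"delta_rot": [0,0,0],"hand": -1},
  {"linear": [0,-12,0],"delta_rot": [0,0,0],"hand": -1},
  {"linear": [0,-12,0],"delta_rot": [0,0,0],"hand": -1},
  {"linear": [0,-8,0],"delta_rot": [0,0,0],"hand": -1},
])

```text
time_s: 31.18
eef_pos: [0.6181, -0.0362, 0.0336]
tcp_rot: [0.708, 0.021, 0.705, -0.017]
ft_force: [0.4, 6.9, 4.2]
grip_width: 0.0099
```

```bash
python3 -c "
from h import *
need(p2w([0.0005,.165,.0335]),-.053); print(w2p(manip.read_state()['eef_pos']))
"
```

```text
t 31.18 pos [ 0.6181 -0.0362  0.0336] jaw -0.053 F [0.4 6.9 4.2] w 0.0099 q6 -0.1 -0.15
 before-rot lin [ -0.1 -36.6  -0.5]  rot [-0.      0.0039 -0.0052]  after-rot lin [  0.1 -36.6  -0.5]
[0.00096946 0.20164568 0.03359991]
```

move_arm([
  {"linear": [0,-6,0],"delta_rot": [0,0,0],"hand": -1},
  {"linear": [0,-6,0],"delta_rot": [0,0,0],"hand": -1},
  {"linear": [0,-6,0],"delta_rot": [0,0,0],"hand": -1},
  {"linear": [0,-4,0],"delta_rot": [0,0,0],"hand": -1},
  {"linear": [0,-4,0],"delta_rot": [0,0,0],"hand": -1},
  {"linear": [0,0,0],"delta_rot": [0,0,0],"hand": -1},
])

```text
time_s: 31.68
eef_pos: [0.6167, -0.0621, 0.0336]
tcp_rot: [0.708, 0.02, 0.705, -0.017]
ft_force: [1.0, 5.1, 4.0]
grip_width: 0.0098
```

```bash
python3 -c "
from h import *
need(p2w([0.0005,.165,.0335]),-.053); print(w2p(manip.read_state()['eef_pos']))
"
```

```text
t 31.68 pos [ 0.6167 -0.0621  0.0336] jaw -0.053 F [1.  5.1 4. ] w 0.0098 q6 -0.14 -0.19
 before-rot lin [  0.  -10.7  -0.5]  rot [-0.      0.0039 -0.0045]  after-rot lin [  0.1 -10.7  -0.5]
[0.00101587 0.17570616 0.03356958]
```

move_arm([
  {"linear": [0,-3,0],"delta_rot": [0,0,0],"hand": -1},
  {"linear": [0,-3,0],"delta_rot": [0,0,0],"hand": -1},
  {"linear": [0,-2,0],"delta_rot": [0,0,0],"hand": -1},
  {"linear": [0,0,0],"delta_rot": [0,0,0],"hand": -1},
])

```text
time_s: 32.02
eef_pos: [0.6163, -0.0695, 0.0336]
tcp_rot: [0.708, 0.02, 0.705, -0.017]
ft_force: [1.5, 5.8, 5.0]
grip_width: 0.01
```

move_arm([
  {"linear": [0,-2,0],"delta_rot": [0,0,0],"hand": -1},
  {"linear": [0,-1,0],"delta_rot": [0,0,0],"hand": -1},
  {"linear": [0,0,0],"delta_rot": [0,0,0],"hand": -1},
])

```text
time_s: 32.27
eef_pos: [0.6162, -0.0722, 0.0335]
tcp_rot: [0.708, 0.02, 0.705, -0.017]
ft_force: [1.0, 6.4, 5.0]
grip_width: 0.0099
```

move_arm([
  {"linear": [0,-2,0],"delta_rot": [0,0,0],"hand": -1},
  {"linear": [0,-1,0],"delta_rot": [0,0,0],"hand": -1},
  {"linear": [0,0,0],"delta_rot": [0,0,0],"hand": -1},
])

```text
time_s: 32.52
eef_pos: [0.616, -0.0751, 0.0335]
tcp_rot: [0.708, 0.02, 0.705, -0.017]
ft_force: [1.0, 6.2, 4.6]
grip_width: 0.0102
```

move_arm([
  {"linear": [0,-2,0],"delta_rot": [0,0,0],"hand": -1},
  {"linear": [0,-1,0],"delta_rot": [0,0,0],"hand": -1},
  {"linear": [0,0,0],"delta_rot": [0,0,0],"hand": -1},
])

```text
time_s: 32.77
eef_pos: [0.6158, -0.0776, 0.0336]
tcp_rot: [0.708, 0.021, 0.705, -0.016]
ft_force: [1.2, 7.4, 4.5]
grip_width: 0.0103
```

move_arm([
  {"linear": [0,-2,0],"delta_rot": [0,0,0],"hand": -1},
  {"linear": [0,-1,0],"delta_rot": [0,0,0],"hand": -1},
  {"linear": [0,0,0],"delta_rot": [0,0,0],"hand": -1},
])

```text
time_s: 33.02
eef_pos: [0.6158, -0.0776, 0.0336]
tcp_rot: [0.708, 0.022, 0.705, -0.014]
ft_force: [-0.2, 14.8, 6.0]
grip_width: 0.0097
```

```bash
python3 -c "
from h import *
need(p2w([0.0005,.165,.0335]),-.053); print(w2p(manip.read_state()['eef_pos']))
s=manip.camera('side')
crop(s,220,180,370,360,4,'j1.png')
"
```

```text
t 33.02 pos [ 0.6158 -0.0776  0.0336] jaw -0.0518 F [-0.2 14.8  6. ] w 0.0097 q6 -0.17 -0.22
 before-rot lin [ 0.1  4.9 -0.4]  rot [ 0.0012  0.0037 -0.0118]  after-rot lin [ 0.1  4.9 -0.4]
[0.00094116 0.16014229 0.03356218]
```

View pics/j1.png

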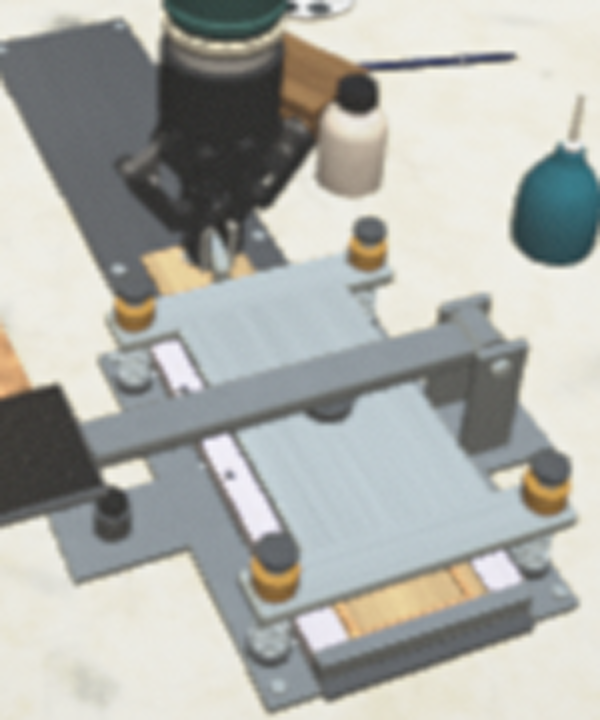

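move_arm([
  {"linear": [0,0,0],"delta_rot": [0,0,0],"hand": 1},
  {"linear": [0,0,0],"delta_rot": [0,0,0],"hand": 1},
  {"linear": [0,0,0],"delta_rot": [0,0,0],"hand": 1},
  {"linear": [0,0,0],"delta_rot": [0,0,0],"hand": 1},
  {"linear": [0,0,0],"delta_rot": [0,0,0],"hand": 1},
  {"linear": [0,0,0],"delta_rot": [0,0,0],"hand": 1},
  {"linear": [-20,0,0],"delta_rot": [0,0,0],"hand": 1},
  {"linear": [-30,0,0],"delta_rot": [0,0,0],"hand": 1},
  {"linear": [-40,0,0],"delta_rot": [0,0,0],"hand": 1},
  {"linear": [-40,0,0],"delta_rot": [0,0,0],"hand": -1},
  {"linear": [0,0,0],"delta_rot": [0,0,0],"hand": -1},
])

```text
time_s: 33.98
eef_pos: [0.6189, -0.0851, 0.1733]
tcp_rot: [0.713, 0.018, 0.7, -0.02]
ft_force: [1.3, 1.1, 2.2]
grip_width: 0.0642
```

```bash
python3 -c "
from h import *
need([.430,-.230,.13],-.053)
c=manip.camera('top');s=manip.camera('side')
for cc,n in((c,'t'),(s,'s')):
  for k in('press_home','tray_mid','tray_handle','pedal_pad'):
    print(n,k,[(round(d['score'],2),np.round(d['position'])) for d in manip.landmark_of(cc,k)][:3])
h=p2w([0,.1665,.048]); print(proj(c,[h]),proj(s,[h]))
"
```

```text
t 33.98 pos [ 0.6189 -0.0851  0.1733] jaw -0.0538 F [1.3 1.1 2.2] w 0.0642 q6 -0.17 -0.23
 before-rot lin [  40.2 -154.8 -181.7]  rot [-0.0009  0.0189  0.0023]  after-rot lin [  43.3 -154.7 -181. ]
t press_home []
t tray_mid [(0.46, array([196., 337.]))]
t tray_handle [(0.56, array([191., 288.]))]
t pedal_pad [(0.71, array([192., 338.])), (0.68, array([247., 338.]))]
s press_home [(0.81, array([293., 299.]))]
s tray_mid []
s tray_handle [(0.62, array([241., 270.]))]
s pedal_pad [(0.72, array([201., 293.])), (0.56, array([291., 224.]))]
[[287.68360131 192.17654942]] [[271.39335281 238.81628536]]
```

move_arm([
  {"linear": [0,-22,-26],"delta_rot": [0,0,0],"hand": -1},
  {"linear": [0,-22,-26],"delta_rot": [0,0,0],"hand": -1},
  {"linear": [0,-22,-26],"delta_rot": [0,0,0],"hand": -1},
  {"linear": [0,-22,-26],"delta_rot": [0,0,0],"hand": -1},
  {"linear": [0,-22,-26],"delta_rot": [0,0,0],"hand": -1},
  {"linear": [0,-22,-26],"delta_rot": [0,0,0],"hand": -1},
  {"linear": [0,-22,-26],"delta_rot": [0,0,0],"hand": -1},
  {"linear": [20,0,0],"delta_rot": [0,0,0],"hand": -1},
  {"linear": [20,0,0],"delta_rot": [0,0,0],"hand": -1},
  {"linear": [0,0,0],"delta_rot": [0,0,0],"hand": -1},
  {"linear": [0,0,0],"delta_rot": [0,0,0],"hand": -1},
])

```text
time_s: 35.4
eef_pos: [0.4235, -0.2271, 0.1205]
tcp_rot: [0.706, 0.02, 0.708, -0.018]
ft_force: [0.1, 0.3, 0.5]
grip_width: -0.0002
```

```bash
python3 -c "
from h import *
need([.430,-.230,.11],-.053)
c=manip.camera('top');s=manip.camera('side')
crop(s,170,190,350,340,4,'k1.png')
"
```

```text
t 35.4 pos [ 0.4235 -0.2271  0.1205] jaw -0.0537 F [0.1 0.3 0.5] w -0.0002 q6 -0.56 -0.61
 before-rot lin [10.5 -2.5  6.7]  rot [-0.0008 -0.0022 -0.0029]  after-rot lin [10.5 -2.5  6.7]
```

View pics/k1.png

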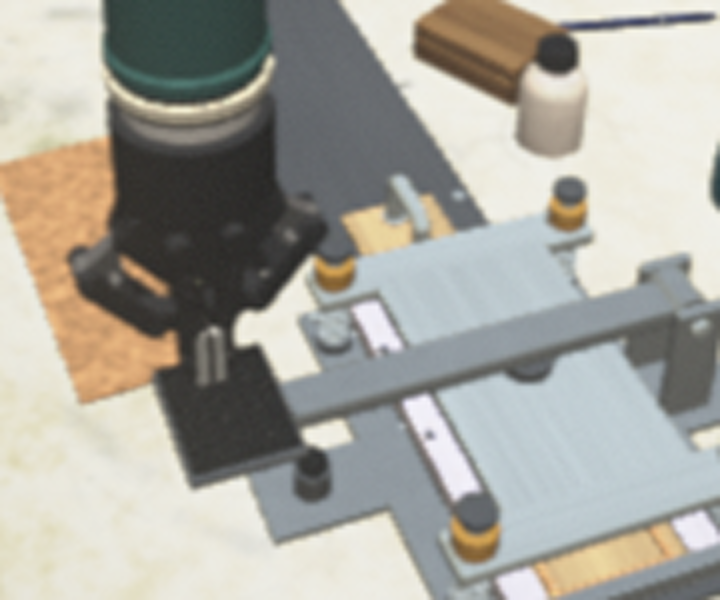

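move_arm([
  {"linear": [8,-2,6],"delta_rot": [0,0,0],"hand": -1},
  {"linear": [8,0,0],"delta_rot": [0,0,0],"hand": -1},
  {"linear": [6,0,0],"delta_rot": [0,0,0],"hand": -1},
  {"linear": [6,0,0],"delta_rot": [0,0,0],"hand": -1},
  {"linear": [6,0,0],"delta_rot": [0,0,0],"hand": -1},
  {"linear": [6,0,0],"delta_rot": [0,0,0],"hand": -1},
  {"linear": [6,0,0],"delta_rot": [0,0,0],"hand": -1},
  {"linear": [0,0,0],"delta_rot": [0,0,0],"hand": -1},
])

```text
time_s: 36.17
eef_pos: [0.4302, -0.2298, 0.0756]
tcp_rot: [0.707, 0.019, 0.707, -0.018]
ft_force: [-2.2, 1.5, 7.5]
grip_width: -0.0002
```

move_arm([
  {"linear": [6,0,0],"delta_rot": [0,0,0],"hand": -1},
  {"linear": [5,0,0],"delta_rot": [0,0,0],"hand": -1},
  {"linear": [4,0,0],"delta_rot": [0,0,0],"hand": -1},
  {"linear": [0,0,0],"delta_rot": [0,0,0],"hand": -1},
])

```text
time_s: 36.5
eef_pos: [0.4309, -0.2299, 0.0618]
tcp_rot: [0.708, 0.019, 0.706, -0.019]
ft_force: [-1.9, 1.6, 7.9]
grip_width: -0.0
```

move_arm([
  {"linear": [4,0,0],"delta_rot": [0,0,0],"hand": -1},
  {"linear": [3,0,0],"delta_rot": [0,0,0],"hand": -1},
  {"linear": [0,0,0],"delta_rot": [0,0,0],"hand": -1},
])

```text
time_s: 36.75
eef_pos: [0.4314, -0.23, 0.0553]
tcp_rot: [0.708, 0.019, 0.706, -0.019]
ft_force: [-1.2, 2.4, 8.1]
grip_width: -0.0002
```

move_arm([
  {"linear": [2,0,0],"delta_rot": [0,0,0],"hand": -1},
  {"linear": [1,0,0],"delta_rot": [0,0,0],"hand": -1},
  {"linear": [0,0,0],"delta_rot": [0,0,0],"hand": -1},
])

```text
time_s: 37.0
eef_pos: [0.4316, -0.23, 0.0543]
tcp_rot: [0.708, 0.019, 0.706, -0.019]
ft_force: [-4.4, 4.2, 16.8]
grip_width: 0.0
```

move_arm([
  {"linear": [2,0,0],"delta_rot": [0,0,0],"hand": -1},
  {"linear": [0,0,0],"delta_rot": [0,0,0],"hand": -1},
  {"linear": [0,0,0],"delta_rot": [0,0,0],"hand": -1},
  {"linear": [0,0,0],"delta_rot": [0,0,0],"hand": -1},
])

```text
time_s: 37.33
eef_pos: [0.4317, -0.23, 0.0539]
tcp_rot: [0.708, 0.019, 0.705, -0.019]
ft_force: [-8.2, 6.3, 24.6]
grip_width: -0.0001
```

```bash
python3 -c "
from h import *
need([.430,-.230,.11],-.053)
s=manip.camera('side')
crop(s,170,190,370,340,4,'k2.png')
"
```

```text
t 37.33 pos [ 0.4317 -0.23    0.0539] jaw -0.0529 F [-8.2  6.3 24.6] w -0.0001 q6 -0.55 -0.61
 before-rot lin [-56.1  -0.1  -1.5]  rot [ 0.0001  0.0043 -0.0002]  after-rot lin [-56.1  -0.1  -1.7]
```

View pics/k2.png

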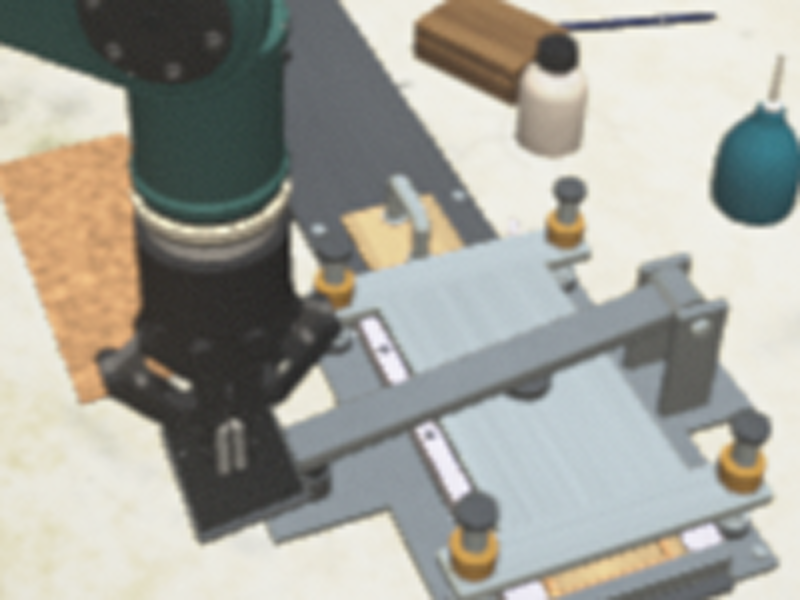

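move_arm([
  {"linear": [-8,0,0],"delta_rot": [0,0,0],"hand": -1},
  {"linear": [-10,0,0],"delta_rot": [0,0,0],"hand": -1},
  {"linear": [-10,0,0],"delta_rot": [0,0,0],"hand": -1},
  {"linear": [-15,0,0],"delta_rot": [0,0,0],"hand": -1},
  {"linear": [-20,0,0],"delta_rot": [0,0,0],"hand": -1},
  {"linear": [-30,0,0],"delta_rot": [0,0,0],"hand": -1},
  {"linear": [-30,0,0],"delta_rot": [0,0,0],"hand": 1},
  {"linear": [0,0,0],"delta_rot": [0,0,0],"hand": 1},
])

```text
time_s: 38.05
eef_pos: [0.4331, -0.232, 0.1784]
tcp_rot: [0.711, 0.017, 0.703, -0.021]
ft_force: [-0.1, -0.2, 1.5]
grip_width: 0.0231
```

```bash
python3 -c "
from h import *
need([.616,-.0765,.16],-.053)
s=manip.camera('side')
crop(s,170,190,370,340,4,'k3.png')
"
```

```text
t 38.05 pos [ 0.4331 -0.232   0.1784] jaw -0.0532 F [-0.1 -0.2  1.5] w 0.0231 q6 -0.55 -0.61
 before-rot lin [ 19.4 165.1 174.1]  rot [-0.0003  0.0111  0.0054]  after-rot lin [ 18.4 164.9 174.4]
```

View pics/k3.png

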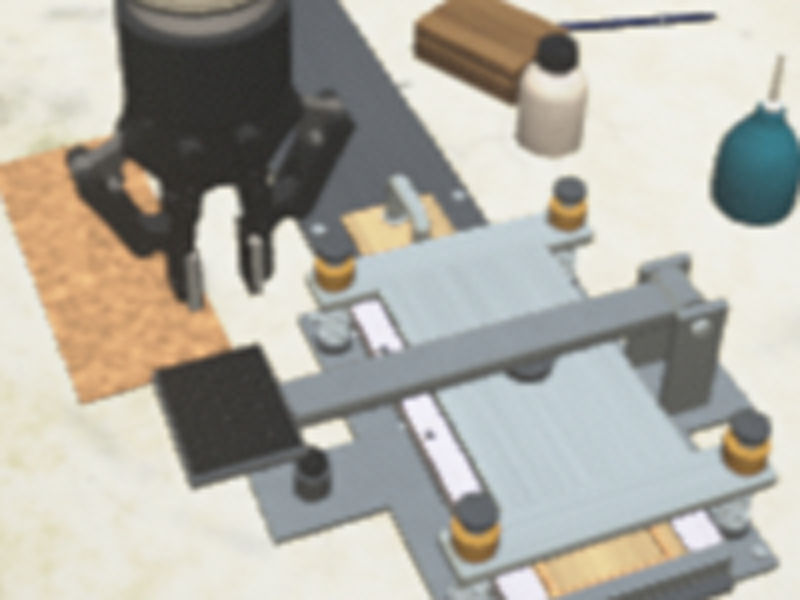

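move_arm([
  {"linear": [0,20.6,21.8],"delta_rot": [0,0,0],"hand": 1},
  {"linear": [0,20.6,21.8],"delta_rot": [0,0,0],"hand": 1},
  {"linear": [0,20.6,21.8],"delta_rot": [0,0,0],"hand": 1},
  {"linear": [0,20.6,21.8],"delta_rot": [0,0,0],"hand": 1},
  {"linear": [0,20.6,21.8],"delta_rot": [0,0,0],"hand": 1},
  {"linear": [0,20.6,21.8],"delta_rot": [0,0,0],"hand": 1},
  {"linear": [0,20.6,21.8],"delta_rot": [0,0,0],"hand": 1},
  {"linear": [0,20.6,21.8],"delta_rot": [0,0,0],"hand": 1},
  {"linear": [25,0,0],"delta_rot": [0,0,0],"hand": 1},
  {"linear": [25,0,0],"delta_rot": [0,0,0],"hand": 1},
  {"linear": [25,0,0],"delta_rot": [0,0,0],"hand": 1},
  {"linear": [25,0,0],"delta_rot": [0,0,0],"hand": 1},
  {"linear": [0,0,0],"delta_rot": [0,0,0],"hand": 1},
  {"linear": [0,0,0],"delta_rot": [0,0,0],"hand": 1},
])

```text
time_s: 39.27
eef_pos: [0.6111, -0.0742, 0.0686]
tcp_rot: [0.705, 0.02, 0.709, -0.018]
ft_force: [0.4, -0.3, 0.8]
grip_width: 0.0853
```

```bash
python3 -c "
from h import *
need([.616,-.0755,.033],-.053)
s=manip.camera('side')
crop(s,200,180,340,290,5,'k4.png')
"
```

```text
t 39.27 pos [ 0.6111 -0.0742  0.0686] jaw -0.0534 F [ 0.4 -0.3  0.8] w 0.0853 q6 -0.16 -0.21
 before-rot lin [35.6 -1.1  5.2]  rot [-0.0004 -0.0063 -0.0022]  after-rot lin [35.6 -1.   5. ]
```

View pics/k4.png

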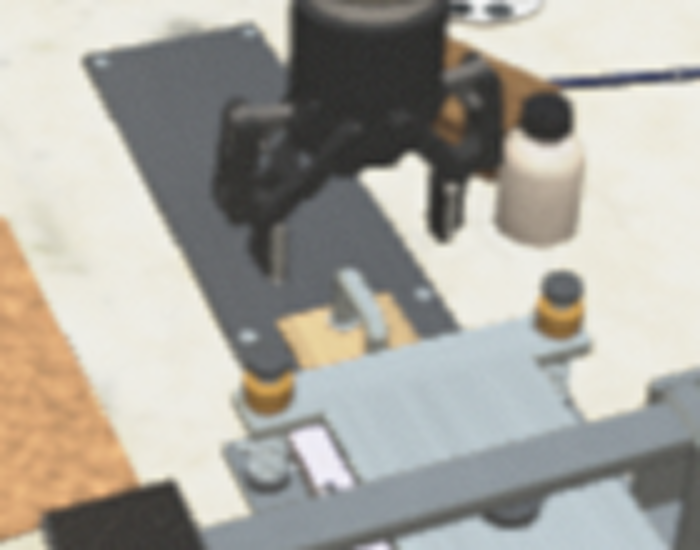

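move_arm([
  {"linear": [12,-1,5],"delta_rot": [0,-0.006,0],"hand": 1},
  {"linear": [12,0,0],"delta_rot": [0,0,0],"hand": 1},
  {"linear": [11,0,0],"delta_rot": [0,0,0],"hand": 1},
  {"linear": [0,0,0],"delta_rot": [0,0,0],"hand": 1},
  {"linear": [0,0,0],"delta_rot": [0,0,0],"hand": -1},
  {"linear": [0,0,0],"delta_rot": [0,0,0],"hand": -1},
  {"linear": [0,0,0],"delta_rot": [0,0,0],"hand": -1},
  {"linear": [0,0,0],"delta_rot": [0,0,0],"hand": -1},
  {"linear": [0,0,0],"delta_rot": [0,0,0],"hand": -1},
  {"linear": [0,0,0],"delta_rot": [0,0,0],"hand": -1},
  {"linear": [0,0,0],"delta_rot": [0,0,0],"hand": -1},
  {"linear": [0,5,0],"delta_rot": [0,0,0],"hand": -1},
  {"linear": [0,10,0],"delta_rot": [0,0,0],"hand": -1},
  {"linear": [0,10,0],"delta_rot": [0,0,0],"hand": -1},
])

```text
time_s: 40.48
eef_pos: [0.6202, -0.0535, 0.0378]
tcp_rot: [0.71, 0.018, 0.704, -0.021]
ft_force: [-0.6, -5.6, 2.7]
grip_width: 0.0097
```

```bash
python3 -c "
from h import *
need(p2w([0.0009,.408,.0335]),-.053); print(w2p(manip.read_state()['eef_pos']))
"
```

```text
t 40.48 pos [ 0.6202 -0.0535  0.0378] jaw -0.0551 F [-0.6 -5.6  2.7] w 0.0097 q6 -0.12 -0.18
 before-rot lin [  3.4 223.5  -3.6]  rot [-0.0021  0.0083  0.0036]  after-rot lin [  4.3 223.5  -3.1]
[0.00401147 0.18450543 0.03775275]
```

move_arm([
  {"linear": [0,12,0],"delta_rot": [0,0,0],"hand": -1},
  {"linear": [0,12,0],"delta_rot": [0,0,0],"hand": -1},
  {"linear": [0,12,0],"delta_rot": [0,0,0],"hand": -1},
  {"linear": [0,12,0],"delta_rot": [0,0,0],"hand": -1},
  {"linear": [0,12,0],"delta_rot": [0,0,0],"hand": -1},
  {"linear": [0,12,0],"delta_rot": [0,0,0],"hand": -1},
  {"linear": [0,12,0],"delta_rot": [0,0,0],"hand": -1},
  {"linear": [0,12,0],"delta_rot": [0,0,0],"hand": -1},
  {"linear": [0,12,0],"delta_rot": [0,0,0],"hand": -1},
  {"linear": [0,12,0],"delta_rot": [0,0,0],"hand": -1},
  {"linear": [0,12,0],"delta_rot": [0,0,0],"hand": -1},
  {"linear": [0,12,0],"delta_rot": [0,0,0],"hand": -1},
  {"linear": [0,12,0],"delta_rot": [0,0,0],"hand": -1},
  {"linear": [0,12,0],"delta_rot": [0,0,0],"hand": -1},
  {"linear": [0,12,0],"delta_rot": [0,0,0],"hand": -1},
  {"linear": [0,12,0],"delta_rot": [0,0,0],"hand": -1},
  {"linear": [0,12,0],"delta_rot": [0,0,0],"hand": -1},
  {"linear": [0,12,0],"delta_rot": [0,0,0],"hand": -1},
  {"linear": [0,5,0],"delta_rot": [0,0,0],"hand": -1},
  {"linear": [0,0,0],"delta_rot": [0,0,0],"hand": -1},
])

```text
time_s: 42.15
eef_pos: [0.6321, 0.1702, 0.0378]
tcp_rot: [0.71, 0.019, 0.704, -0.018]
ft_force: [0.0, -2.2, 1.8]
grip_width: 0.0099
```

```bash
python3 -c "
from h import *
need(p2w([0.0009,.408,.0335]),-.053); print(w2p(manip.read_state()['eef_pos']))
c=manip.camera('top');s=manip.camera('side')
a=c['frame'][130:250,170:330];b=s['frame'][150:270,200:360]
cv2.imwrite('pics/l1.png',cv2.resize(np.hstack([a,b])[:,:,::-1],None,fx=2.5*1,fy=2.5,interpolation=cv2.INTER_CUBIC))
"
```

```text
t 42.15 pos [0.6321 0.1702 0.0378] jaw -0.0526 F [ 0.  -2.2  1.8] w 0.0099 q6 0.23 0.18
 before-rot lin [ 4.2 -0.5 -3.2]  rot [ 0.0004  0.0084 -0.0008]  after-rot lin [ 4.3 -0.5 -3.2]
[0.00410098 0.40850132 0.03776794]
```

View pics/l1.png

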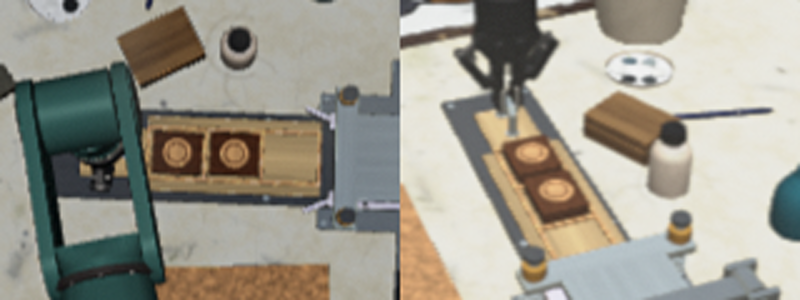

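move_arm([
  {"linear": [0,0,0],"delta_rot": [0,0,0],"hand": 1},
  {"linear": [0,0,0],"delta_rot": [0,0,0],"hand": 1},
  {"linear": [0,0,0],"delta_rot": [0,0,0],"hand": 1},
  {"linear": [0,0,0],"delta_rot": [0,0,0],"hand": 1},
  {"linear": [0,0,0],"delta_rot": [0,0,0],"hand": 1},
  {"linear": [0,0,0],"delta_rot": [0,0,0],"hand": 1},
  {"linear": [-25,0,0],"delta_rot": [0,0,0],"hand": 1},
  {"linear": [-35,0,0],"delta_rot": [0,0,0],"hand": 1},
  {"linear": [-35,0,0],"delta_rot": [0,0,0],"hand": 1},
  {"linear": [0,0,0],"delta_rot": [0,0,0],"hand": 1},
  {"linear": [0,0,0],"delta_rot": [0,0,0],"hand": 1},
])

```text
time_s: 43.17
eef_pos: [0.633, 0.17, 0.1367]
tcp_rot: [0.712, 0.02, 0.702, -0.018]
ft_force: [-0.2, -0.5, -0.5]
grip_width: 0.0854
```

```bash
python3 look.py .6232 .081 .014 .0203 m1.png;  python3 look.py .6197 .005 .014 .0203 m2.png; python3 -c "
import cv2,numpy as np
cv2.imwrite('pics/m.png',np.vstack([cv2.imread('pics/m1.png'),cv2.imread('pics/m2.png')])[:,:,:])"
```

```text
cand 0.71 340 [0.6235 0.0075]
cand 0.67 364 [0.6274 0.0842]
topfit 0.073 [ 0.6273  0.084  -0.0827]
[(np.float64(0.073), [0.6273, 0.084, -0.0827]), (np.float64(0.073), [0.6275, 0.0839, -0.0856]), (np.float64(0.075), [0.6273, 0.0838, -0.1094])]
t 43.32 pos [0.63   0.1694 0.1306] jaw -0.0535 F [-0.5  0.2 -0.4] w 0.0853 q6 0.23 0.18
 before-rot lin [ 30.6 -85.5   1.8]  rot [ 0.0292  0.0039 -0.0004]  after-rot lin [ 30.6 -85.4   4.4]
cand 0.61 300 [0.6268 0.0842]
cand 0.58 308 [0.6225 0.0091]
topfit 0.167 [ 0.622   0.0106 -0.0195]
[(np.float64(0.167), [0.622, 0.0106, -0.0195]), (np.float64(0.167), [0.6223, 0.0095, -0.031]), (np.float64(0.167), [0.6227, 0.0094, -0.0346])]
t 43.47 pos [0.6299 0.1694 0.1301] jaw -0.0535 F [ 0.4 -0.   0.3] w 0.0854 q6 0.23 0.18
 before-rot lin [  30.1 -159.     0.5]  rot [-0.034   0.0031 -0.0002]  after-rot lin [  30.1 -158.9   -4.8]
```

View pics/m1.png

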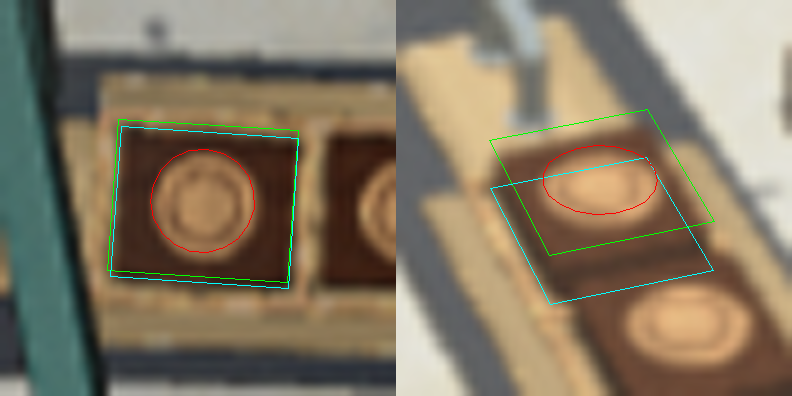

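View pics/m2.png

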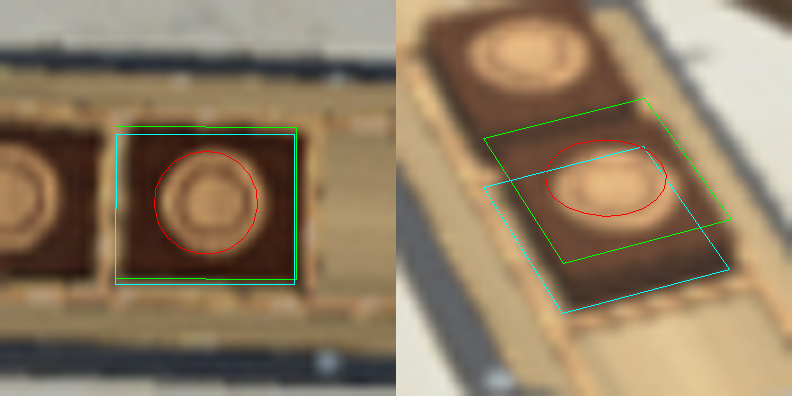

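move_arm([
  {"linear": [0,-30,0],"delta_rot": [0,0.003,0],"hand": 1},
  {"linear": [0,-30,0],"delta_rot": [0,0,0],"hand": 1},
  {"linear": [0,-26,0],"delta_rot": [0,0,0],"hand": 1},
  {"linear": [20,0,1],"delta_rot": [0,0,0],"hand": 1},
  {"linear": [30,0,0],"delta_rot": [0,0,0],"hand": 1},
  {"linear": [20,0,0],"delta_rot": [0,0,0],"hand": 1},
  {"linear": [0,0,0],"delta_rot": [0,0,0],"hand": 1},
  {"linear": [0,0,0],"delta_rot": [0,0,0],"hand": 1},
  {"linear": [0,0,0],"delta_rot": [0,0,0],"hand": 1},
])

```text
time_s: 44.22
eef_pos: [0.6282, 0.0839, 0.0631]
tcp_rot: [0.709, 0.019, 0.705, -0.018]
ft_force: [-0.1, 0.2, 0.7]
grip_width: 0.0854
```

```bash
python3 -c "
from h import *
need([.6265,.083,.019],-.055)
"
```

```text
t 44.22 pos [0.6282 0.0839 0.0631] jaw -0.0533 F [-0.1  0.2  0.7] w 0.0854 q6 0.1 0.04
 before-rot lin [44.1 -1.  -1.9]  rot [ 0.0017  0.005  -0.0012]  after-rot lin [44.1 -1.  -1.7]
```

move_arm([
  {"linear": [15,-1,-2],"delta_rot": [0.002,0.004,0],"hand": 1},
  {"linear": [15,0,0],"delta_rot": [0,0,0],"hand": 1},
  {"linear": [8,0,0],"delta_rot": [0,0,0],"hand": 1},
  {"linear": [6,0,0],"delta_rot": [0,0,0],"hand": 1},
  {"linear": [0,0,0],"delta_rot": [0,0,0],"hand": 1},
  {"linear": [0,0,0],"delta_rot": [0,0,0],"hand": 1},
])

```text
time_s: 44.72
eef_pos: [0.6257, 0.0829, 0.0183]
tcp_rot: [0.707, 0.02, 0.707, -0.019]
ft_force: [0.0, 0.1, 0.9]
grip_width: 0.0857
```

```bash
python3 -c "
from h import *
need([.6265,.083,.019],-.055)
s=manip.camera('side')
crop(s,210,150,290,230,8,'n1.png')
"
```

```text
t 44.72 pos [0.6257 0.0829 0.0183] jaw -0.0554 F [0.  0.1 0.9] w 0.0857 q6 0.1 0.04
 before-rot lin [-0.7  0.1  0.8]  rot [-0.0004 -0.0002 -0.001 ]  after-rot lin [-0.7  0.1  0.8]
```

View pics/n1.png

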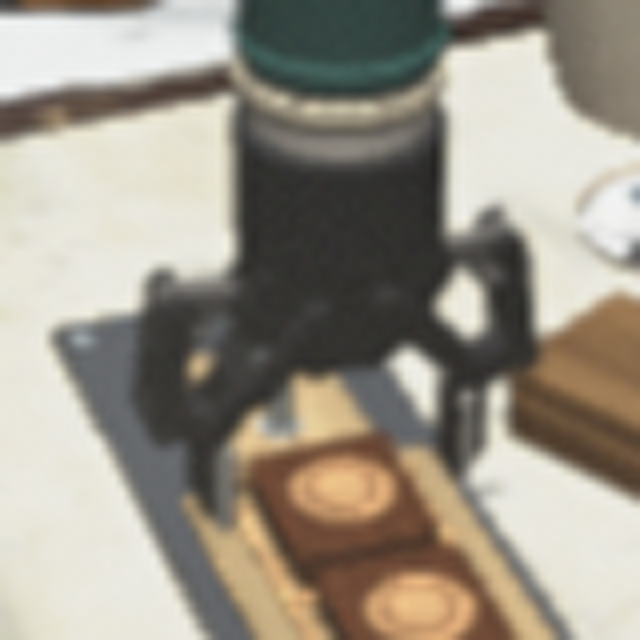

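move_arm([
  {"linear": [0,0,0],"delta_rot": [0,0,0],"hand": 0.2},
  {"linear": [0,0,0],"delta_rot": [0,0,0],"hand": 0.2},
  {"linear": [0,0,0],"delta_rot": [0,0,0],"hand": 0.2},
])

```text
time_s: 45.02
eef_pos: [0.6265, 0.0829, 0.0199]
tcp_rot: [0.708, 0.02, 0.706, -0.019]
ft_force: [-1.1, 0.6, 1.1]
grip_width: 0.0542
```

```bash
python3 -c "
from h import *
need([.6265,.083,.019],-.055)
s=manip.camera('side')
crop(s,210,150,290,230,8,'n2.png')
"
```

```text
t 45.02 pos [0.6265 0.0829 0.0199] jaw -0.0556 F [-1.1  0.6  1.1] w 0.0542 q6 0.1 0.04
 before-rot lin [ 0.9  0.1 -0.1]  rot [-0.0006  0.0022 -0.0013]  after-rot lin [ 0.9  0.1 -0.1]
```

View pics/n2.png

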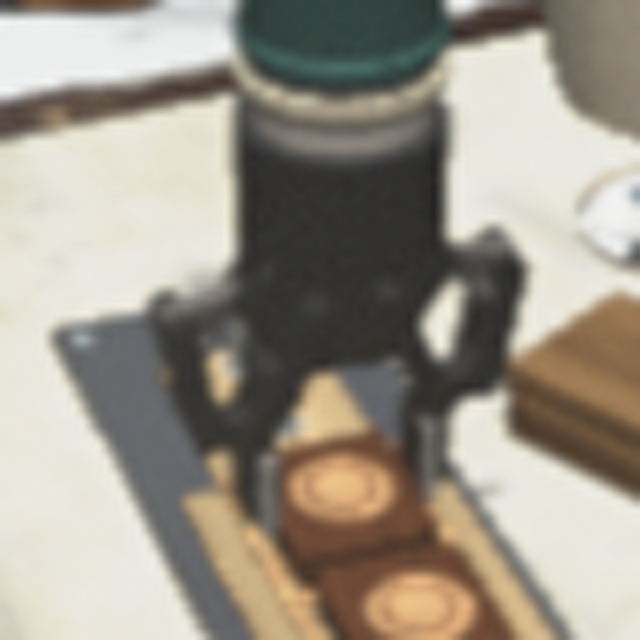

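move_arm([
  {"linear": [0,0,0],"delta_rot": [0,0,0],"hand": -1},
  {"linear": [0,0,0],"delta_rot": [0,0,0],"hand": -1},
  {"linear": [-8,0,0],"delta_rot": [0,0,0],"hand": -1},
  {"linear": [-15,0,0],"delta_rot": [0,0,0],"hand": -1},
  {"linear": [-20,0,0],"delta_rot": [0,0,0],"hand": -1},
  {"linear": [-20,0,0],"delta_rot": [0,0,0],"hand": -1},
  {"linear": [0,0,0],"delta_rot": [0,0,0],"hand": -1},
  {"linear": [0,0,0],"delta_rot": [0,0,0],"hand": -1},
])

```text
time_s: 45.73
eef_pos: [0.6262, 0.0828, 0.0823]
tcp_rot: [0.708, 0.02, 0.706, -0.019]
ft_force: [-0.4, 0.0, -1.7]
grip_width: 0.0542
```

```bash
python3 -c "
from h import *
need([.427,.056,.0125],-.055)
"
```

```text
t 45.73 pos [0.6262 0.0828 0.0823] jaw -0.0555 F [-0.4  0.  -1.7] w 0.0542 q6 0.1 0.04
 before-rot lin [  69.3  -37.9 -197.6]  rot [-0.0005  0.0021 -0.0013]  after-rot lin [  69.8  -37.8 -197.5]
```

move_arm([
  {"linear": [0,-4.2,-22],"delta_rot": [0,0,0],"hand": -1},
  {"linear": [0,-4.2,-22],"delta_rot": [0,0,0],"hand": -1},
  {"linear": [0,-4.2,-22],"delta_rot": [0,0,0],"hand": -1},
  {"linear": [0,-4.2,-22],"delta_rot": [0,0,0],"hand": -1},
  {"linear": [0,-4.2,-22],"delta_rot": [0,0,0],"hand": -1},
  {"linear": [0,-4.2,-22],"delta_rot": [0,0,0],"hand": -1},
  {"linear": [0,-4.2,-22],"delta_rot": [0,0,0],"hand": -1},
  {"linear": [0,-4.2,-22],"delta_rot": [0,0,0],"hand": -1},
  {"linear": [0,-4.2,-22],"delta_rot": [0,0,0],"hand": -1},
  {"linear": [15,0,0],"delta_rot": [0,0,0],"hand": -1},
  {"linear": [20,0,0],"delta_rot": [0,0,0],"hand": -1},
  {"linear": [15,0,0],"delta_rot": [0,0,0],"hand": -1},
  {"linear": [0,0,0],"delta_rot": [0,0,0],"hand": -1},
  {"linear": [0,0,0],"delta_rot": [0,0,0],"hand": -1},
])

```text
time_s: 46.9
eef_pos: [0.4236, 0.0561, 0.0291]
tcp_rot: [0.705, 0.02, 0.709, -0.019]
ft_force: [0.6, 0.8, -0.1]
grip_width: 0.0541
```

```bash
python3 -c "
from h import *
need([.427,.056,.0125],-.055)
s=manip.camera('side')
crop(s,140,170,240,270,6,'n3.png')
"
```

```text
t 46.9 pos [0.4236 0.0561 0.0291] jaw -0.0555 F [ 0.6  0.8 -0.1] w 0.0541 q6 0.05 -0.0
 before-rot lin [16.6  0.1  3.5]  rot [-0.0005 -0.0057 -0.0008]  after-rot lin [16.6  0.1  3.4]
```

View pics/n3.png

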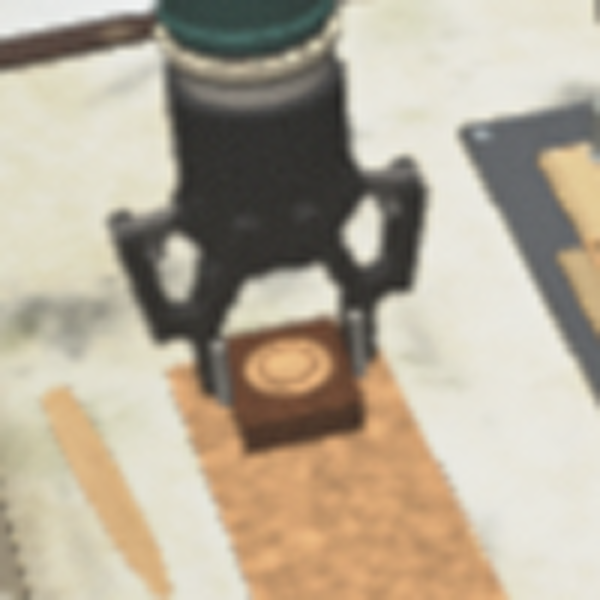

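move_arm([
  {"linear": [5,0,4],"delta_rot": [0,-0.005,0],"hand": -1},
  {"linear": [5,0,0],"delta_rot": [0,0,0],"hand": -1},
  {"linear": [4,0,0],"delta_rot": [0,0,0],"hand": -1},
  {"linear": [2,0,0],"delta_rot": [0,0,0],"hand": -1},
  {"linear": [0,0,0],"delta_rot": [0,0,0],"hand": -1},
  {"linear": [0,0,0],"delta_rot": [0,0,0],"hand": -1},
])

```text
time_s: 47.45
eef_pos: [0.4298, 0.0559, 0.0151]
tcp_rot: [0.708, 0.02, 0.705, -0.019]
ft_force: [0.3, 0.6, -0.7]
grip_width: 0.0546
```

```bash
python3 -c "
from h import *
need([.427,.056,.0125],-.055)
s=manip.camera('side')
crop(s,140,170,240,270,6,'n4.png')
"
```

```text
t 47.45 pos [0.4298 0.0559 0.0151] jaw -0.0555 F [ 0.3  0.6 -0.7] w 0.0546 q6 0.05 -0.0
 before-rot lin [ 2.6 -0.1 -2.8]  rot [-0.0005  0.0045 -0.001 ]  after-rot lin [ 2.6 -0.1 -2.8]
```

View pics/n4.png

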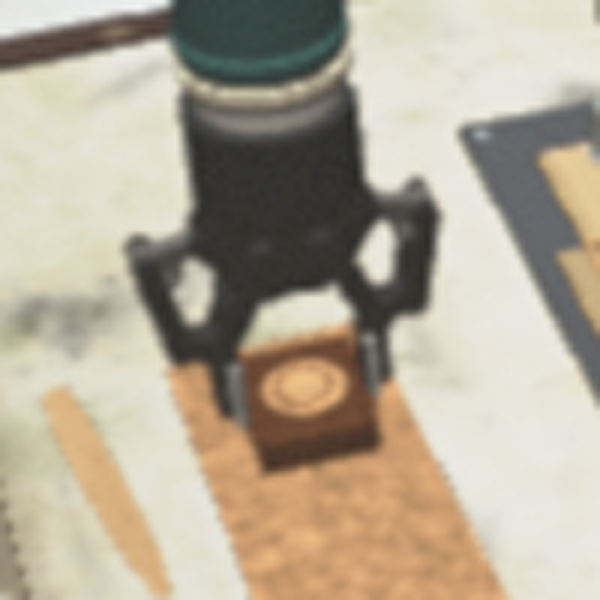

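move_arm([
  {"linear": [2,0,0],"delta_rot": [0,0.004,0],"hand": -1},
  {"linear": [1,0,0],"delta_rot": [0,0,0],"hand": -1},
  {"linear": [0,0,0],"delta_rot": [0,0,0],"hand": -1},
  {"linear": [0,0,0],"delta_rot": [0,0,0],"hand": -1},
])

```text
time_s: 47.83
eef_pos: [0.4299, 0.0559, 0.0122]
tcp_rot: [0.707, 0.02, 0.707, -0.019]
ft_force: [0.6, 0.3, -0.1]
grip_width: 0.0542
```

```bash
python3 -c "
from h import *
need([.427,.056,.0125],-.055)
s=manip.camera('side')
crop(s,140,170,240,270,6,'n5.png')
"
```

```text
t 47.83 pos [0.4299 0.0559 0.0122] jaw -0.0555 F [ 0.6  0.3 -0.1] w 0.0542 q6 0.05 -0.0
 before-rot lin [-0.3 -0.1 -2.9]  rot [-0.0005  0.0007 -0.001 ]  after-rot lin [-0.3 -0.1 -2.9]
```

View pics/n5.png

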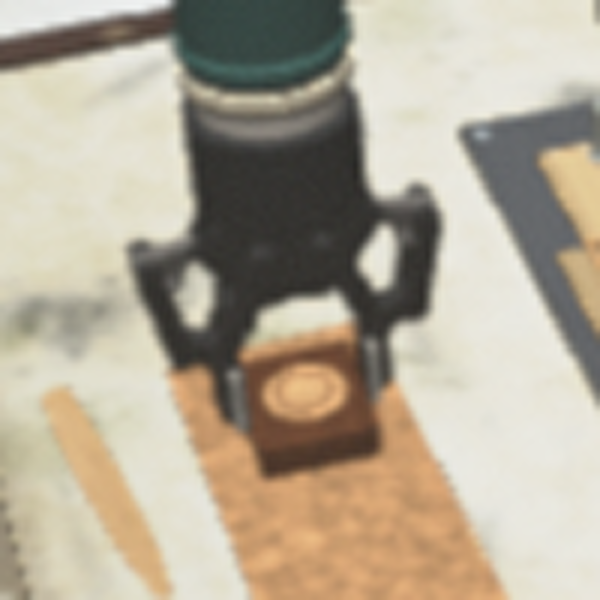

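Lid is down near the mat; release and go back for the other lid.

move_arm([
  {"linear": [0,0,0],"delta_rot": [0,0,0],"hand": 1},
  {"linear": [0,0,0],"delta_rot": [0,0,0],"hand": 1},
  {"linear": [0,0,0],"delta_rot": [0,0,0],"hand": 1},
  {"linear": [0,0,0],"delta_rot": [0,0,0],"hand": 1},
  {"linear": [0,0,0],"delta_rot": [0,0,0],"hand": 1},
  {"linear": [-20,0,0],"delta_rot": [0,0,0],"hand": 1},
  {"linear": [-30,0,0],"delta_rot": [0,0,0],"hand": 1},
  {"linear": [-20,0,0],"delta_rot": [0,0,0],"hand": 1},
  {"linear": [0,0,0],"delta_rot": [0,0,0],"hand": 1},
])

```text
time_s: 48.63
eef_pos: [0.4333, 0.0559, 0.0873]
tcp_rot: [0.711, 0.02, 0.703, -0.019]
ft_force: [0.6, -0.2, 0.8]
grip_width: 0.0855
```

```bash
python3 -c "
from h import *
need([.6222,.0073,.08],-.055)
"
```

```text
t 48.63 pos [0.4333 0.0559 0.0873] jaw -0.0555 F [ 0.6 -0.2  0.8] w 0.0855 q6 0.05 -0.0
 before-rot lin [  9.3 -38.  191.2]  rot [-0.0005  0.0108 -0.0016]  after-rot lin [  7.3 -38.1 191.3]
```

move_arm([
  {"linear": [0,-4.2,21],"delta_rot": [0,0,0],"hand": 1},
  {"linear": [0,-4.2,21],"delta_rot": [0,0,0],"hand": 1},
  {"linear": [0,-4.2,21],"delta_rot": [0,0,0],"hand": 1},
  {"linear": [0,-4.2,21],"delta_rot": [0,0,0],"hand": 1},
  {"linear": [0,-4.2,21],"delta_rot": [0,0,0],"hand": 1},
  {"linear": [0,-4.2,21],"delta_rot": [0,0,0],"hand": 1},
  {"linear": [0,-4.2,21],"delta_rot": [0,0,0],"hand": 1},
  {"linear": [0,-4.2,21],"delta_rot": [0,0,0],"hand": 1},
  {"linear": [0,-4.2,21],"delta_rot": [0,0,0],"hand": 1},
  {"linear": [15,0,0],"delta_rot": [0,0,0],"hand": 1},
  {"linear": [15,0,0],"delta_rot": [0,0,0],"hand": 1},
  {"linear": [0,0,0],"delta_rot": [0,0,0],"hand": 1},
  {"linear": [0,0,0],"delta_rot": [0,0,0],"hand": 1},
])

```text
time_s: 49.72
eef_pos: [0.615, 0.0077, 0.0501]
tcp_rot: [0.706, 0.02, 0.708, -0.019]
ft_force: [-0.2, 0.0, -0.2]
grip_width: 0.0851
```

```bash
python3 -c "
from h import *
need([.6222,.0073,.019],-.055)
c=manip.camera('top');s=manip.camera('side')
crop(s,140,150,310,270,4.5,'o1.png')
"
```

```text
t 49.72 pos [0.615  0.0077 0.0501] jaw -0.0555 F [-0.2  0.  -0.2] w 0.0851 q6 -0.02 -0.08
 before-rot lin [31.1 -0.1  7.4]  rot [-0.0005 -0.0038 -0.0012]  after-rot lin [31.1 -0.   7.3]
```

View pics/o1.png

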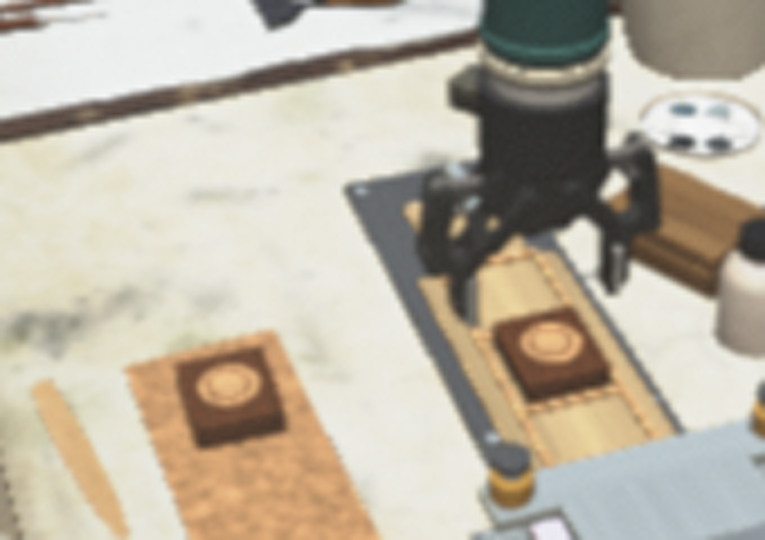

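move_arm([
  {"linear": [0,0,7],"delta_rot": [0,-0.003,0],"hand": 1},
  {"linear": [10,0,0],"delta_rot": [0,0,0],"hand": 1},
  {"linear": [10,0,0],"delta_rot": [0,0,0],"hand": 1},
  {"linear": [8,0,0],"delta_rot": [0,0,0],"hand": 1},
  {"linear": [3,0,0],"delta_rot": [0,0,0],"hand": 1},
  {"linear": [0,0,0],"delta_rot": [0,0,0],"hand": 1},
  {"linear": [0,0,0],"delta_rot": [0,0,0],"hand": 1},
])

```text
time_s: 50.4
eef_pos: [0.6231, 0.0073, 0.0207]
tcp_rot: [0.708, 0.02, 0.706, -0.019]
ft_force: [-0.4, 0.1, -0.1]
grip_width: 0.0854
```

```bash
python3 -c "
from h import *
need([.6222,.0073,.018],-.055)
s=manip.camera('side')
crop(s,220,170,300,250,8,'o2.png')
"
```

```text
t 50.4 pos [0.6231 0.0073 0.0207] jaw -0.0555 F [-0.4  0.1 -0.1] w 0.0854 q6 -0.02 -0.08
 before-rot lin [ 2.7 -0.1 -0.9]  rot [-0.0005  0.0025 -0.0011]  after-rot lin [ 2.7 -0.1 -0.9]
```

View pics/o2.png

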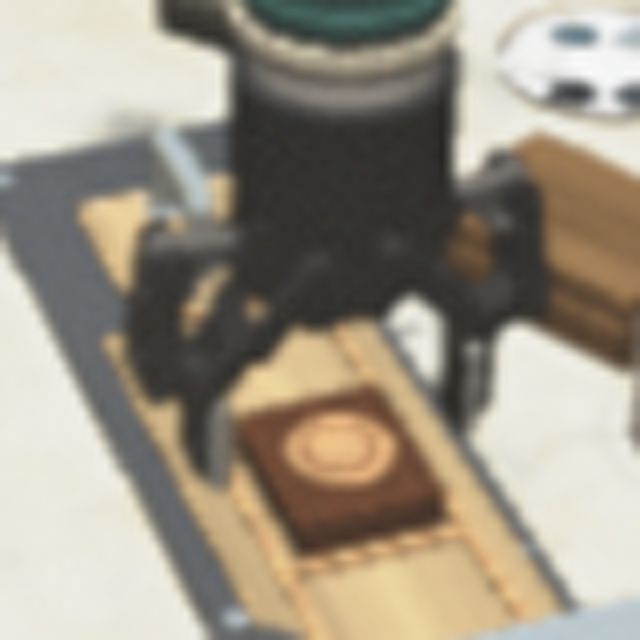

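move_arm([
  {"linear": [3,-2,-1],"delta_rot": [0,0.002,0],"hand": 1},
  {"linear": [0,0,0],"delta_rot": [0,0,0],"hand": 1},
  {"linear": [0,0,0],"delta_rot": [0,0,0],"hand": 0.2},
  {"linear": [0,0,0],"delta_rot": [0,0,0],"hand": 0.2},
  {"linear": [0,0,0],"delta_rot": [0,0,0],"hand": 0.2},
])

```text
time_s: 50.87
eef_pos: [0.6231, 0.0053, 0.0195]
tcp_rot: [0.708, 0.02, 0.706, -0.019]
ft_force: [-1.1, 1.3, 2.3]
grip_width: 0.0542
```

```bash
python3 -c "
from h import *
need([.6222,.0073,.018],-.055)
s=manip.camera('side')
crop(s,220,170,300,250,8,'o3.png')
"
```

```text
t 50.87 pos [0.6231 0.0053 0.0195] jaw -0.0556 F [-1.1  1.3  2.3] w 0.0542 q6 -0.03 -0.08
 before-rot lin [ 1.5  2.  -1.1]  rot [-0.0006  0.0035 -0.001 ]  after-rot lin [ 1.5  2.  -1.1]
```

View pics/o3.png

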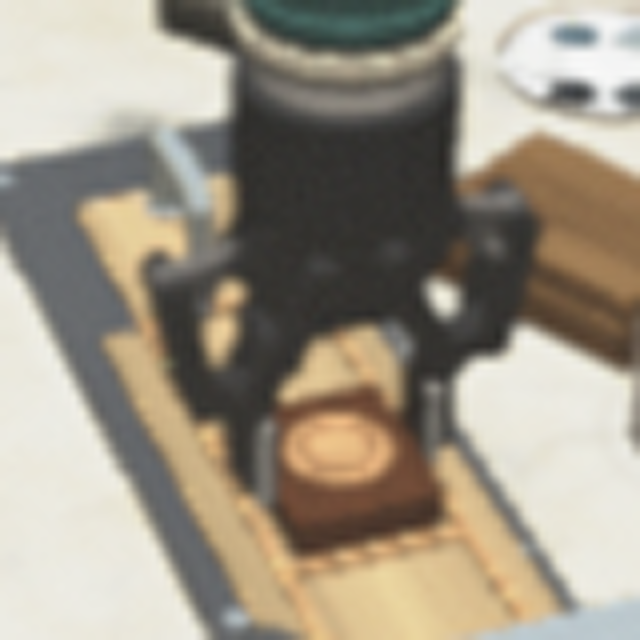

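move_arm([
  {"linear": [0,0,0],"delta_rot": [0,0,0],"hand": -1},
  {"linear": [0,0,0],"delta_rot": [0,0,0],"hand": -1},
  {"linear": [-8,0,0],"delta_rot": [0,0,0],"hand": -1},
  {"linear": [-15,0,0],"delta_rot": [0,0,0],"hand": -1},
  {"linear": [-20,0,0],"delta_rot": [0,0,0],"hand": -1},
  {"linear": [-20,0,0],"delta_rot": [0,0,0],"hand": -1},
  {"linear": [0,0,0],"delta_rot": [0,0,0],"hand": -1},
  {"linear": [0,0,0],"delta_rot": [0,0,0],"hand": -1},
])

```text
time_s: 51.58
eef_pos: [0.6231, 0.0052, 0.0826]
tcp_rot: [0.708, 0.02, 0.705, -0.019]
ft_force: [-0.4, -0.2, -1.4]
grip_width: 0.0541
```

```bash
python3 -c "
from h import *
need([.427,-.045,.0125],-.055)
"
```

```text
t 51.58 pos [0.6231 0.0052 0.0826] jaw -0.0555 F [-0.4 -0.2 -1.4] w 0.0541 q6 -0.03 -0.08
 before-rot lin [  69.1  -61.1 -193.3]  rot [-0.0005  0.0045 -0.001 ]  after-rot lin [  70.1  -60.9 -193. ]
```

move_arm([
  {"linear": [0,-6.8,-21],"delta_rot": [0,0,0],"hand": -1},
  {"linear": [0,-6.8,-21],"delta_rot": [0,0,0],"hand": -1},
  {"linear": [0,-6.8,-21],"delta_rot": [0,0,0],"hand": -1},
  {"linear": [0,-6.8,-21],"delta_rot": [0,0,0],"hand": -1},
  {"linear": [0,-6.8,-21],"delta_rot": [0,0,0],"hand": -1},
  {"linear": [0,-6.8,-21],"delta_rot": [0,0,0],"hand": -1},
  {"linear": [0,-6.8,-21],"delta_rot": [0,0,0],"hand": -1},
  {"linear": [0,-6.8,-21],"delta_rot": [0,0,0],"hand": -1},
  {"linear": [0,-6.8,-21],"delta_rot": [0,0,0],"hand": -1},
  {"linear": [15,0,0],"delta_rot": [0,0,0],"hand": -1},
  {"linear": [20,0,0],"delta_rot": [0,0,0],"hand": -1},
  {"linear": [15,0,0],"delta_rot": [0,0,0],"hand": -1},
  {"linear": [0,0,0],"delta_rot": [0,0,0],"hand": -1},
  {"linear": [0,0,0],"delta_rot": [0,0,0],"hand": -1},
])

```text
time_s: 52.75
eef_pos: [0.4283, -0.0448, 0.0288]
tcp_rot: [0.706, 0.02, 0.708, -0.019]
ft_force: [0.1, -0.4, -0.5]
grip_width: 0.0544
```

```bash
python3 -c "
from h import *
need([.427,-.045,.0125],-.055)
s=manip.camera('side')
crop(s,140,170,260,280,6,'o4.png')
"
```

```text
t 52.75 pos [ 0.4283 -0.0448  0.0288] jaw -0.0555 F [ 0.1 -0.4 -0.5] w 0.0544 q6 -0.18 -0.24
 before-rot lin [16.3 -0.3 -1.2]  rot [-0.0005 -0.0035 -0.002 ]  after-rot lin [16.3 -0.3 -1.3]
```

View pics/o4.png

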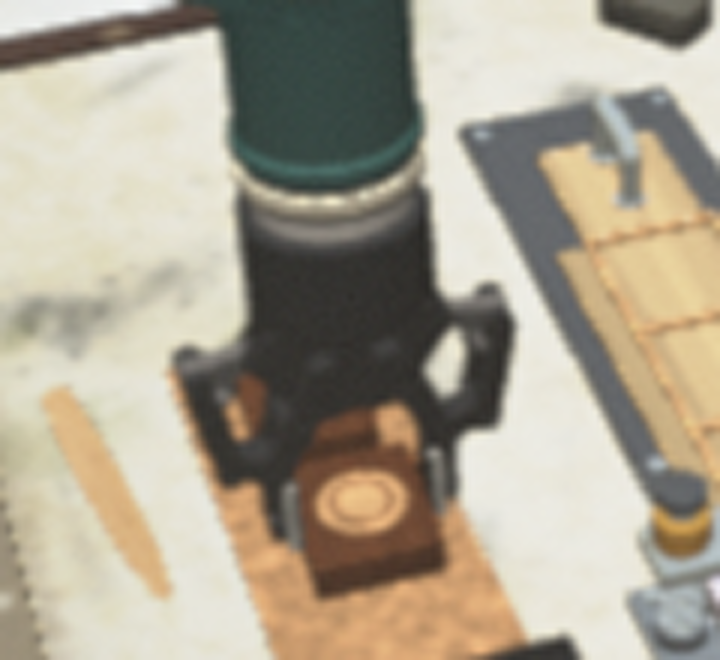

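move_arm([
  {"linear": [5,0,-1],"delta_rot": [0,-0.003,0],"hand": -1},
  {"linear": [5,0,0],"delta_rot": [0,0,0],"hand": -1},
  {"linear": [4,0,0],"delta_rot": [0,0,0],"hand": -1},
  {"linear": [3,0,0],"delta_rot": [0,0,0],"hand": -1},
  {"linear": [0,0,0],"delta_rot": [0,0,0],"hand": -1},
  {"linear": [0,0,0],"delta_rot": [0,0,0],"hand": -1},
])

```text
time_s: 53.3
eef_pos: [0.4293, -0.0452, 0.0138]
tcp_rot: [0.708, 0.02, 0.705, -0.019]
ft_force: [0.0, 0.7, -0.8]
grip_width: 0.0542
```

move_arm([
  {"linear": [1,0,0],"delta_rot": [0,0,0],"hand": -1},
  {"linear": [0,0,0],"delta_rot": [0,0,0],"hand": -1},
  {"linear": [0,0,0],"delta_rot": [0,0,0],"hand": -1},
])

```text
time_s: 53.55
eef_pos: [0.4295, -0.0453, 0.0131]
tcp_rot: [0.709, 0.02, 0.705, -0.019]
ft_force: [0.9, 0.9, -0.2]
grip_width: 0.0539
```

move_arm([
  {"linear": [1,0,0],"delta_rot": [0,0,0],"hand": -1},
  {"linear": [0,0,0],"delta_rot": [0,0,0],"hand": -1},
  {"linear": [0,0,0],"delta_rot": [0,0,0],"hand": 1},
  {"linear": [0,0,0],"delta_rot": [0,0,0],"hand": 1},
  {"linear": [0,0,0],"delta_rot": [0,0,0],"hand": 1},
  {"linear": [0,0,0],"delta_rot": [0,0,0],"hand": 1},
  {"linear": [0,0,0],"delta_rot": [0,0,0],"hand": 1},
  {"linear": [-20,0,0],"delta_rot": [0,0,0],"hand": 1},
  {"linear": [-30,0,0],"delta_rot": [0,0,0],"hand": 1},
  {"linear": [-40,0,0],"delta_rot": [0,0,0],"hand": 1},
  {"linear": [-20,0,0],"delta_rot": [0,0,0],"hand": 1},
  {"linear": [0,0,0],"delta_rot": [0,0,0],"hand": 1},
])

```text
time_s: 54.55
eef_pos: [0.4326, -0.0462, 0.1281]
tcp_rot: [0.713, 0.019, 0.701, -0.02]
ft_force: [0.6, -0.1, 0.6]
grip_width: 0.0855
```

```bash
python3 -c "
from h import *
need([.6305,.1690,.12],-.053)
"
```

```text
t 54.55 pos [ 0.4326 -0.0462  0.1281] jaw -0.0554 F [ 0.6 -0.1  0.6] w 0.0855 q6 -0.18 -0.24
 before-rot lin [ 11.  225.8 185.5]  rot [-0.0024  0.0167  0.0012]  after-rot lin [  8.1 225.3 186.2]
```

move_arm([
  {"linear": [0,22.5,18.6],"delta_rot": [0,0,0],"hand": 1},
  {"linear": [0,22.5,18.6],"delta_rot": [0,0,0],"hand": 1},
  {"linear": [0,22.5,18.6],"delta_rot": [0,0,0],"hand": 1},
  {"linear": [0,22.5,18.6],"delta_rot": [0,0,0],"hand": 1},
  {"linear": [0,22.5,18.6],"delta_rot": [0,0,0],"hand": 1},
  {"linear": [0,22.5,18.6],"delta_rot": [0,0,0],"hand": 1},
  {"linear": [0,22.5,18.6],"delta_rot": [0,0,0],"hand": 1},
  {"linear": [0,22.5,18.6],"delta_rot": [0,0,0],"hand": 1},
  {"linear": [0,22.5,18.6],"delta_rot": [0,0,0],"hand": 1},
  {"linear": [0,22.5,18.6],"delta_rot": [0,0,0],"hand": 1},
  {"linear": [20,0,0],"delta_rot": [0,0,0],"hand": 1},
  {"linear": [20,0,0],"delta_rot": [0,0,0],"hand": 1},
  {"linear": [0,0,0],"delta_rot": [0,0,0],"hand": 1},
  {"linear": [0,0,0],"delta_rot": [0,0,0],"hand": 1},
])

```text
time_s: 55.72
eef_pos: [0.6255, 0.1688, 0.0801]
tcp_rot: [0.706, 0.019, 0.707, -0.02]
ft_force: [0.3, -0.4, -0.3]
grip_width: 0.0856
```

```bash
python3 -c "
from h import *
need([.631,.1690,.033],-.053)
c=manip.camera('top');s=manip.camera('side')
a=c['frame'][130:280,170:370];b=s['frame'][140:290,140:340]
cv2.imwrite('pics/p1.png',cv2.resize(np.hstack([a,b])[:,:,::-1],None,fx=2,fy=2,interpolation=cv2.INTER_CUBIC))
"
```

```text
t 55.72 pos [0.6255 0.1688 0.0801] jaw -0.0554 F [ 0.3 -0.4 -0.3] w 0.0856 q6 0.23 0.18
 before-rot lin [47.1  0.5  5.5]  rot [-0.0024 -0.001   0.0003]  after-rot lin [47.1  0.5  5.5]
```

View pics/p1.png

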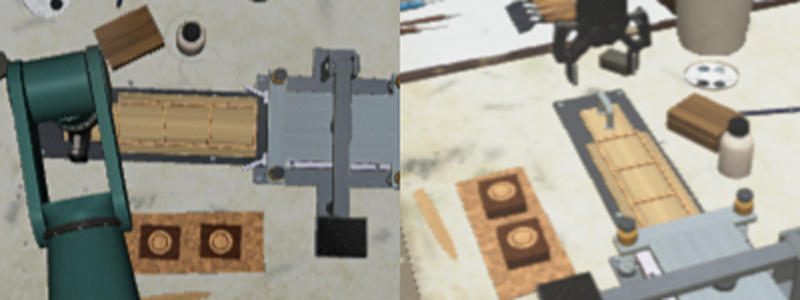

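move_arm([
  {"linear": [15,0,5],"delta_rot": [-0.002,0,0],"hand": 1},
  {"linear": [15,0,0],"delta_rot": [0,0,0],"hand": 1},
  {"linear": [17,0,0],"delta_rot": [0,0,0],"hand": 1},
  {"linear": [0,0,0],"delta_rot": [0,0,0],"hand": 1},
  {"linear": [0,0,0],"delta_rot": [0,0,0],"hand": -1},
  {"linear": [0,0,0],"delta_rot": [0,0,0],"hand": -1},
  {"linear": [0,0,0],"delta_rot": [0,0,0],"hand": -1},
  {"linear": [0,0,0],"delta_rot": [0,0,0],"hand": -1},
  {"linear": [0,0,0],"delta_rot": [0,0,0],"hand": -1},
  {"linear": [0,0,0],"delta_rot": [0,0,0],"hand": -1},
  {"linear": [0,0,0],"delta_rot": [0,0,0],"hand": -1},
])

```text
time_s: 56.73
eef_pos: [0.6328, 0.1689, 0.0371]
tcp_rot: [0.709, 0.019, 0.705, -0.019]
ft_force: [-1.0, -0.1, 1.8]
grip_width: 0.01
```

```bash
python3 -c "
from h import *
need(p2w([.0012,.160,.0335]),-.053); print(w2p(manip.read_state()['eef_pos']))
"
```

```text
t 56.73 pos [0.6328 0.1689 0.0371] jaw -0.0536 F [-1.  -0.1  1.8] w 0.01 q6 0.23 0.17
 before-rot lin [   3.3 -247.3   -3.5]  rot [-0.0006  0.006  -0.0014]  after-rot lin [   3.6 -247.3   -3.7]
[0.00485303 0.40727387 0.03711806]
```

move_arm([
  {"linear": [0,-4,-1.2],"delta_rot": [0,0,0],"hand": -1},
  {"linear": [0,-6,-1.2],"delta_rot": [0,0,0],"hand": -1},
  {"linear": [0,-8,-0.8],"delta_rot": [0,0,0],"hand": -1},
  {"linear": [0,-10,0],"delta_rot": [0,0,0],"hand": -1},
  {"linear": [0,-10,0],"delta_rot": [0,0,0],"hand": -1},
  {"linear": [0,-10,0],"delta_rot": [0,0,0],"hand": -1},
  {"linear": [0,-10,0],"delta_rot": [0,0,0],"hand": -1},
])

```text
time_s: 57.32
eef_pos: [0.6268, 0.1122, 0.0371]
tcp_rot: [0.709, 0.02, 0.704, -0.017]
ft_force: [0.0, 5.4, 2.9]
grip_width: 0.0098
```

move_arm([
  {"linear": [0,-12,0],"delta_rot": [0,0,0],"hand": -1},
  {"linear": [0,-12,0],"delta_rot": [0,0,0],"hand": -1},
  {"linear": [0,-12,0],"delta_rot": [0,0,0],"hand": -1},
  {"linear": [0,-12,0],"delta_rot": [0,0,0],"hand": -1},
  {"linear": [0,-12,0],"delta_rot": [0,0,0],"hand": -1},
  {"linear": [0,-12,0],"delta_rot": [0,0,0],"hand": -1},
  {"linear": [0,-12,0],"delta_rot": [0,0,0],"hand": -1},
  {"linear": [0,-12,0],"delta_rot": [0,0,0],"hand": -1},
  {"linear": [0,-12,0],"delta_rot": [0,0,0],"hand": -1},
  {"linear": [0,-12,0],"delta_rot": [0,0,0],"hand": -1},
  {"linear": [0,-12,0],"delta_rot": [0,0,0],"hand": -1},
  {"linear": [0,-12,0],"delta_rot": [0,0,0],"hand": -1},
  {"linear": [0,0,0],"delta_rot": [0,0,0],"hand": -1},
])

```text
time_s: 58.4
eef_pos: [0.619, -0.0344, 0.0371]
tcp_rot: [0.709, 0.019, 0.704, -0.019]
ft_force: [-0.2, -1.1, 5.0]
grip_width: 0.0098
```

```bash
python3 -c "
from h import *
need(p2w([.0012,.160,.0335]),-.053); print(w2p(manip.read_state()['eef_pos']))
"
```

```text
t 58.4 pos [ 0.619  -0.0344  0.0371] jaw -0.0548 F [-0.2 -1.1  5. ] w 0.0098 q6 -0.09 -0.15
 before-rot lin [  3.6 -43.5  -0.6]  rot [-0.0018  0.0069 -0.0003]  after-rot lin [  3.6 -43.5  -0.6]
[0.00182341 0.2034776  0.03708843]
```

move_arm([
  {"linear": [0,-6,0],"delta_rot": [0,0,0],"hand": -1},
  {"linear": [0,-6,0],"delta_rot": [0,0,0],"hand": -1},
  {"linear": [0,-6,0],"delta_rot": [0,0,0],"hand": -1},
  {"linear": [0,-6,0],"delta_rot": [0,0,0],"hand": -1},
  {"linear": [0,-6,0],"delta_rot": [0,0,0],"hand": -1},
  {"linear": [0,-4,0],"delta_rot": [0,0,0],"hand": -1},
  {"linear": [0,-3,0],"delta_rot": [0,0,0],"hand": -1},
  {"linear": [0,0,0],"delta_rot": [0,0,0],"hand": -1},
])

```text
time_s: 59.07
eef_pos: [0.6173, -0.0682, 0.0371]
tcp_rot: [0.709, 0.02, 0.704, -0.017]
ft_force: [-0.0, 4.9, 6.8]
grip_width: 0.0096
```

move_arm([
  {"linear": [0,-2,0],"delta_rot": [0,0,0],"hand": -1},
  {"linear": [0,-2,0],"delta_rot": [0,0,0],"hand": -1},
  {"linear": [0,0,0],"delta_rot": [0,0,0],"hand": -1},
])

```text
time_s: 59.32
eef_pos: [0.6171, -0.0716, 0.0371]
tcp_rot: [0.709, 0.02, 0.704, -0.017]
ft_force: [0.2, 6.1, 6.4]
grip_width: 0.0096
```

move_arm([
  {"linear": [0,-2,0],"delta_rot": [0,0,0],"hand": -1},
  {"linear": [0,-2,0],"delta_rot": [0,0,0],"hand": -1},
  {"linear": [0,0,0],"delta_rot": [0,0,0],"hand": -1},
])

```text
time_s: 59.57
eef_pos: [0.6169, -0.0756, 0.0371]
tcp_rot: [0.709, 0.02, 0.704, -0.017]
ft_force: [1.0, 7.0, 6.2]
grip_width: 0.0099
```

move_arm([
  {"linear": [0,-2,0],"delta_rot": [0,0,0],"hand": -1},
  {"linear": [0,-1,0],"delta_rot": [0,0,0],"hand": -1},
  {"linear": [0,0,0],"delta_rot": [0,0,0],"hand": -1},
])

```text
time_s: 59.82
eef_pos: [0.6168, -0.0773, 0.0371]
tcp_rot: [0.709, 0.021, 0.704, -0.016]
ft_force: [0.8, 9.5, 6.5]
grip_width: 0.0096
```

move_arm([
  {"linear": [0,-2,0],"delta_rot": [0,0,0],"hand": -1},
  {"linear": [0,-1,0],"delta_rot": [0,0,0],"hand": -1},
  {"linear": [0,0,0],"delta_rot": [0,0,0],"hand": -1},
])

```text
time_s: 60.07
eef_pos: [0.6167, -0.0773, 0.0371]
tcp_rot: [0.709, 0.022, 0.704, -0.014]
ft_force: [0.7, 14.6, 7.3]
grip_width: 0.0093
```

move_arm([
  {"linear": [0,0,0],"delta_rot": [0,0,0],"hand": 1},
  {"linear": [0,0,0],"delta_rot": [0,0,0],"hand": 1},
  {"linear": [0,0,0],"delta_rot": [0,0,0],"hand": 1},
  {"linear": [0,0,0],"delta_rot": [0,0,0],"hand": 1},
  {"linear": [0,0,0],"delta_rot": [0,0,0],"hand": 1},
  {"linear": [0,0,0],"delta_rot": [0,0,0],"hand": 1},
  {"linear": [-20,0,0],"delta_rot": [0,0,0],"hand": 1},
  {"linear": [-30,0,0],"delta_rot": [0,0,0],"hand": 1},
  {"linear": [-40,0,0],"delta_rot": [0,0,0],"hand": 1},
  {"linear": [-40,0,0],"delta_rot": [0,0,0],"hand": 1},
  {"linear": [-30,0,0],"delta_rot": [0,0,0],"hand": 1},
  {"linear": [0,35,0],"delta_rot": [0,0,0],"hand": 1},
  {"linear": [0,35,0],"delta_rot": [0,0,0],"hand": 1},
  {"linear": [0,35,0],"delta_rot": [0,0,0],"hand": 1},
  {"linear": [0,35,0],"delta_rot": [0,0,0],"hand": 1},
  {"linear": [0,35,0],"delta_rot": [0,0,0],"hand": 1},
  {"linear": [0,35,0],"delta_rot": [0,0,0],"hand": 1},
  {"linear": [0,35,0],"delta_rot": [0,0,0],"hand": 1},
  {"linear": [0,0,0],"delta_rot": [0,0,0],"hand": 1},
])

```text
time_s: 61.65
eef_pos: [0.6274, 0.1673, 0.1956]
tcp_rot: [0.708, 0.018, 0.705, -0.015]
ft_force: [-0.9, -0.6, 0.2]
grip_width: 0.0857
```

```bash
python3 - <<'E'
from h import *
c=manip.camera('top');s=manip.camera('side')
a=c['frame'][130:280,190:390];b=s['frame'][180:330,150:350]
cv2.imwrite('pics/q1.png',cv2.resize(np.vstack([a,b])[:,:,::-1],None,fx=2,fy=2,interpolation=cv2.INTER_CUBIC))
mat=np.array([.4268,.0017]);
for n,cc in(('t',c),('s',s)):
    for d in manip.silhouettes(cc,'lid1'):
        m=d['mask']
        if 100<m.sum()<900: print(n,ray(cc,np.argwhere(m).mean(0)[::-1],.018)[0,:2]-mat)
    print([(round(d['score'],2),np.round(w2p(ray(cc,d['position'][::-1],.048)[0]),4)) for d in manip.landmark_of(cc,'tray_handle')])
print(manip.read_state()['time_s'])
E
```

```text
t [ 0.00210853 -0.04453716]
t [0.00190389 0.05508379]
[]
s [ 0.00130901 -0.04915499]
[(0.67, array([-0.0044,  0.1606,  0.048 ]))]
61.95
```

View pics/q1.png

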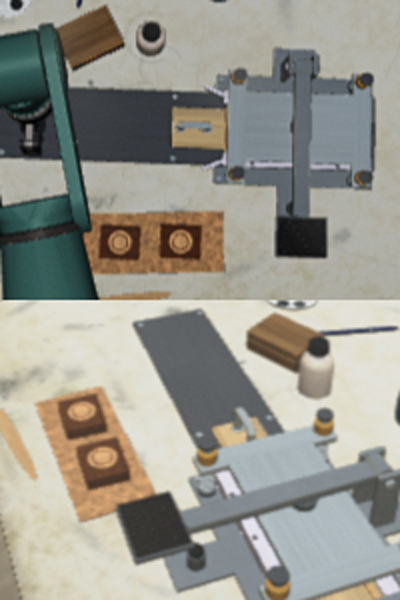

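```bash
python3 -c "
from plant import manip
print(manip.hand_in())"
```

```text
the job is handed in; nothing more can be done
None
```

I ran the whole job and handed it in at about 62 s. No verdict was reported, so the evidence below is from my own checks.

**What I did:** I drew the tray out and put the two lids present in its middle and outer bays. I slid the tray home until it hit the back stop (about 15 N) and pushed the pedal to its stop (about 25 N). The pedal came up by itself. I then drew the tray out again, set both lids on the cork mat and slid the empty tray home (about 15 N, arm stopped within 1 mm of the first time).

**Last checks:**
- **Lids:** in the last pictures both lids lie flat, inlay up and side by side on the mat. The top camera puts them at y about +55 mm and −45 mm from the mat centre, and within about 2 mm of it in x.
- **Inlays:** they look flush in the pictures taken after pressing. I did not measure their height.
- **Press and bystanders:** the pedal is up, the box and ink bottle look undisturbed, and the gripper is clear of everything.

**Problems and disagreements:**
- **Missed grasp:** the first try at the second lid failed. The lid was found about 2.5 cm from where I had measured it, and the fingers closed on top of it with about 40 N on the wrist. I found it again and the second grasp held.
- **Camera disagreement:** the side camera reads a few millimetres off the top camera. It puts the handle about 6 mm past its home position and 4 mm to the side. I trusted the top camera and the contact at the back stop, because the network found no handle in the last top picture.

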